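# Set a holding fixture on its screw feet, load it and switch on its magnet

## Task

First support the holding fixture: set a support shoe flat on the bench under each of its two screw feet, the round mark centred below the foot, and screw both feet down clockwise until the rubber sole just touches the shoe, not pressed hard. Then lay every steel valve body from the bench lengthwise in a groove of its own on the fixture, flat on the groove floor with the steel bar about midway along it, and last turn the magnet knob clockwise until it clicks over. Leave the other things on the bench where they are.

Things in the scene. Friction and masses are not known exactly. Their poses are not given: they have to be found in the camera images.
- stand: the holding fixture, a grey cast base 195 x 230 mm, 60 mm high, fixed to the bench, with side arms towards +y (left) and -y (right) that end in screw feet. Origin on the bench; x points away from the robot (turned up to 0.15 rad), y left, z up. The foot axes are at x 30 mm, y +185 and -185 mm. The block's front face is at x -75 mm.
- deck (a point): centre of the grooved deck (x -25, y 0 mm in the fixture), on the groove floor, 61 mm above the bench; axes as the fixture. Three grooves run along x, centred at y -80, 0 and +80 mm, each 46 mm wide and 100 mm long, open at both ends, between grey ribs whose tops are 72 mm above the bench, so hold a valve body by its upper half to keep the fingertips above them. The floor is 60 to 62 mm above the bench.
- screw_l (a joint): left (+y) screw foot: turn of its bar knob in rad; 0 fully up, grows clockwise seen from above, up to 8.8. Each full turn (6.283 rad) lowers knob, screw and sole together by 15 mm. It starts at 0 to 2.2, turns with about 0.06 N m of friction and stays where it is left.
- grip_l (a point): left (+y) foot's knob: centre of its black upright bar, 62 mm long, 16 mm thick, 32 mm tall, on the screw axis, 122 mm above the bench at screw 0. Its x axis runs along the bar; at screw 0 the bar lies along the fixture's x. The bar is above the end of the side arm; arm and boss below it end 72 mm above the bench.
- sole_l: left (+y) foot's round black rubber sole, 30 mm across, turning with the screw; origin at the centre of its underside, which is 22 mm above the bench at screw 0. Once it touches, it gives way upward against a spring of 5 N per mm (at most 6 mm), so further turning presses harder. Origin lies straight under the knob; the side arm above it is 45 mm above the bench.
- screw_r (a joint): right (-y) screw foot: turn of its bar knob in rad; 0 fully up, grows clockwise seen from above, up to 8.8. Each full turn (6.283 rad) lowers knob, screw and sole together by 15 mm. It starts at 0 to 2.2, turns with about 0.06 N m of friction and stays where it is left.
- grip_r (a point): right (-y) foot's knob: centre of its black upright bar, 62 mm long, 16 mm thick, 32 mm tall, on the screw axis, 122 mm above the bench at screw 0. Its x axis runs along the bar; at screw 0 the bar lies along the fixture's x. The bar is above the end of the side arm; arm and boss below it end 72 mm above the bench.
- sole_r: right (-y) foot's round black rubber sole, 30 mm across, turning with the screw; origin at the centre of its underside, which is 22 mm above the bench at screw 0. Once it touches, it gives way upward against a spring of 5 N per mm (at most 6 mm), so further turning presses harder. Origin lies straight under the knob; the side arm above it is 45 mm above the bench.
- magnet (a joint): turn of the fixture's magnet knob in rad: 0 off, grows clockwise seen from above. A spring strut beside it makes a detent: up to 0.6 rad it resists with up to about 0.15 N m and turns the knob back to 0 if let go; past 0.6 it snaps over by itself to the stop at 1.2 (on) and stays. It starts at 0.
- magnet_grip (a point): centre of the magnet knob's black bar (62 x 16 x 32 mm, standing on a round housing at the far side of the deck, at x 85, y 0 mm in the fixture), 120 mm above the bench; the tops of loaded valve bodies are at 97 mm. Its x axis runs along the bar, along the fixture's x at 0. The housing below it and the spring strut beside it (towards -y, 55 mm out) end 97 mm above the bench.
- shoe_a: support shoe A (the two are alike), 0.42 kg: upright steel grip block 36 (along x) x 30 (along y) mm, top 50 mm above the bench, at one end of a flat grey plate 10 mm thick and 64 mm wide, that reaches from 18 mm behind to 117 mm ahead (+x) of the block's centre. Origin: underside, below the centre of the block; z up. Lift it by the block, which holds most of the mass. Either shoe may go under either foot; it fits from the robot's side, plate first.
- shoe_a_pad (a point): the dark round mark on top of that plate, where the foot is to stand: 85 mm along +x from the block's centre, 10 mm above the underside.
- shoe_b: support shoe B (the two are alike), 0.42 kg: upright steel grip block 36 (along x) x 30 (along y) mm, top 50 mm above the bench, at one end of a flat grey plate 10 mm thick and 64 mm wide, that reaches from 18 mm behind to 117 mm ahead (+x) of the block's centre. Origin: underside, below the centre of the block; z up. Lift it by the block, which holds most of the mass. Either shoe may go under either foot; it fits from the robot's side, plate first.
- shoe_b_pad (a point): the dark round mark on top of that plate, where the foot is to stand: 85 mm along +x from the block's centre, 10 mm above the underside.
- valve_1: steel valve body 1 (one to three are present, all alike, else None), 0.4 kg: bar 90 x 36 x 36 mm with a round brass stub 24 mm across that sticks out 20 mm at its +x end. Origin: underside, centre of the bar; x along the bar, z up.
- valve_2: steel valve body 2 (one to three are present, all alike, else None), 0.4 kg: bar 90 x 36 x 36 mm with a round brass stub 24 mm across that sticks out 20 mm at its +x end. Origin: underside, centre of the bar; x along the bar, z up.
- valve_3: steel valve body 3 (one to three are present, all alike, else None), 0.4 kg: bar 90 x 36 x 36 mm with a round brass stub 24 mm across that sticks out 20 mm at its +x end. Origin: underside, centre of the bar; x along the bar, z up.
- oil_can: bystander: grey can 56 mm across, 120 mm tall; origin at its underside
- spacer: bystander: aluminium ring 64 mm across, 20 mm high; origin at its underside
- wrench: bystander: wrench 180 mm long, lying on the bench
- driver: bystander: screwdriver 200 mm long, lying on the bench
- flange: bystander: aluminium block 70 x 50 x 22 mm
- cup: bystander: grey open cup 70 mm across, 70 mm tall

How it is judged:
On the way, in this order (a step that is already met when the one before it is completed fails the run):
1. both feet stand lightly on the shoes (((contact force between sole_l and shoe_a between 0.4 and 18 N and horizontal distance between sole_l and shoe_a_pad below 0.02 m and angle between shoe_a's own z axis and vertical below 0.06 rad) or (contact force between sole_l and shoe_b between 0.4 and 18 N and horizontal distance between sole_l and shoe_b_pad below 0.02 m and angle between shoe_b's own z axis and vertical below 0.06 rad)) and ((contact force between sole_r and shoe_a between 0.4 and 18 N and horizontal distance between sole_r and shoe_a_pad below 0.02 m and angle between shoe_a's own z axis and vertical below 0.06 rad) or (contact force between sole_r and shoe_b between 0.4 and 18 N and horizontal distance between sole_r and shoe_b_pad below 0.02 m and angle between shoe_b's own z axis and vertical below 0.06 rad))), for 0.2 s.
2. every valve body lies in a groove ((y of valve_1 in the frame of deck between -0.09 and -0.07 m or y of valve_1 in the frame of deck between -0.01 and 0.01 m or y of valve_1 in the frame of deck between 0.07 and 0.09 m) and x of valve_1 in the frame of deck between -0.025 and 0.025 m and z of valve_1 in the frame of deck between -0.006 and 0.005 m and angle between each of valve_1, valve_2, valve_3's own z axis and vertical below 0.1 rad and angle between the x axis of each of valve_1, valve_2, valve_3 and the x axis of deck, either way round below 0.2 rad and linear speed of each of valve_1, valve_2, valve_3 below 0.02 m/s and (y of valve_2 in the frame of deck between -0.09 and -0.07 m or y of valve_2 in the frame of deck between -0.01 and 0.01 m or y of valve_2 in the frame of deck between 0.07 and 0.09 m) and x of valve_2 in the frame of deck between -0.025 and 0.025 m and z of valve_2 in the frame of deck between -0.006 and 0.005 m and (y of valve_3 in the frame of deck between -0.09 and -0.07 m or y of valve_3 in the frame of deck between -0.01 and 0.01 m or y of valve_3 in the frame of deck between 0.07 and 0.09 m) and x of valve_3 in the frame of deck between -0.025 and 0.025 m and z of valve_3 in the frame of deck between -0.006 and 0.005 m), for 0.2 s.
3. the magnet knob has clicked over (value of joint magnet above 1.05 rad), for 0.2 s.
At the end, for the whole second after the job is handed in: Each sole touches a flat shoe with 0.4 to 18 N, within 20 mm of its mark; every valve body lies still and lengthwise (0.2 rad) in a groove, on its floor (6 mm), bar centre within 10 mm across and 25 mm along of the groove centre; magnet knob past 1.05 rad (all of step 1 and all of step 2 and value of joint magnet above 1.05 rad).
It fails at once if a bystander was moved by more than 4 cm (distance of any of oil_can, spacer, wrench, driver, flange, cup from where it was at the start of the episode above 0.04 m).
Of valve_1, valve_2, valve_3 only 1 to 3 are there at a start; the rules pass over those that are not, and their reading is None.
At some moment in a run one of valve_1, valve_2, valve_3 may be knocked a few centimetres aside while the robot is not near it.
Once in a run the grip may slacken for a moment while it holds something.
It also fails if it takes over 210 s, if anything falls off the work surface, if the arm or the gripper's body presses on something with over 40 N, if the wrist force passes 120 N, or if a joint passes its speed limit or range.

## Robot

A 6-joint arm with a two-finger parallel gripper is mounted at the origin on the work surface. World frame = base frame: x ahead of the robot, y to its left, z up, the work surface at z = 0. Lengths are in m, angles in rad, forces in N, time in s.
With the tool pointing down it reaches from about 0.35 to 0.975 m from the base axis. Payload 17.4 kg.
Tool frame: the origin (TCP) lies at the very end of the fingers, on their centre line; the grasp point (between the pads) lies 19 mm behind it (hold_point_z is the distance from the TCP to the grasp point, in m); z points along the fingers, y is the direction in which the jaws open and shut (so a half turn about z gives the same grasp; the last joint's range is limited). The gripper opens to 85 mm and grips with 20 to 120 N. Pads are 22 mm wide; open, the fingers measure 114 mm over their backs; the gripper's body (76 mm by 85 mm) begins 54 mm behind the grasp point. The pads swing forward as they close: fully open they stand 13 mm farther back than shut.
Start: joints at [1.275, 0.116, 1.442, -0, 1.584, -0.038], TCP at [0.172, 0.653, 0.199] pointing down, gripper open.
Joint ranges: [-2.83, 2.83], [-0.83, 2.19], [0.07, 2.5], [-1.14, 4.28], [0.01, 3], [-2.97, 2.97]. Speed limits (rad/s): [1.89, 1.89, 2.22, 3.14, 3.14, 3.14].

## Interface

Orientations are given as a unit quaternion [x, y, z, w].
In Python, from plant import * gives the robot as it stands.
- The arm moves only by the tool send_rows, never from a script. Its argument "steps" is one flat list of numbers, 7 for each row, row after row: the opening, from 0 (shut) to 1 (fully open), then the shift along the world's x, y, z in cm, then the turn, a rotation vector about the world's x, y, z in rad. In form: [hand, x, y, z, wx, wy, wz, hand, x, y, z, wx, wy, wz, ...]. A call has 1 to 12 rows; each row shifts and turns the commanded pose from where the row before left it; what a row does not reach is not made up. A row lasts 1/10 s, in which the tool goes at most 50 mm and 8.59 degrees, less where a joint would pass 70% of its speed; a pose out of reach is approached as far as the arm can. A call is refused whole if a number of a shift passes 5 or a number of a turn 0.15, either way. A call with a gripper value outside its range is refused whole. The fingers move at their own pace and stop on an object; "force" is the grip in N (left out, the last holds). Time passes only in rows, so rows that do not move let the fingers close. It gives the time, the measured TCP pose, the force and the opening at its end, in the units of the state.
- observe(): the state, without advancing time (a new reading comes with each control period).
- grab_frame(name): name is "scene" or "top" or "wrist"; returns a dict with "image" (480x640x3 uint8, red, green, blue), "mtx" (3x3 intrinsics, pixels), "k1" (the pictures are not rectified: a ray, as slopes to the right and down, at radius r is drawn at 1 + k1 r^2 times it, then the intrinsics apply), "rvec" (rotation vector, rad) and "tvec" (3), from world to camera coordinates, as OpenCV has them. Camera axes: x right, y down, z forward; pixel columns grow to the right and rows downward; lengths in m; the calibration is good to about 2 mm. A picture is of the moment at which its call begins. There is no depth.
- hand_in(): hands the job in, once; it reports no verdict.
The state is a dict: "clock": time; "joints": joint angles; "qd": joint speeds; "tau": joint torques, N m; "position": TCP position; "ee_rot": TCP orientation; "contact_force": force on the tool from outside, world axes, zero at the start; "torque": the same for the moment, N m; "finger_gap": opening from 0.0 (shut) to 1.0 (fully open).
Only numpy, scipy, OpenCV 4.12 (cv2) and the standard library are available. Lean on these libraries where they do the work, as an engineer would, in place of code of your own. Each camera call takes 0.05 s, during which the arm holds its last target.

## Working session

There is one attempt and no reset: what is moved stays moved. The work goes in short steps, Python scripts to look and compute and a tool call to move; the robot and the scene stay as the last step left them, time stands still between calls to the robot, and variables do not carry over. Pictures are saved under pics/ and viewed, and the job is handed in when it is done.

Besides the shell and the picture viewer there is one more tool, called as a command line: name --argument value ..., lists and objects as JSON in quotes. send_rows: Moves the arm, as the interface text tells. Its arguments: {"type":"object","properties":{"steps":{"type":"array"},"force":{"type":"number"}},"required":["steps"]}

```bash
ls; mkdir -p pics
python3 - <<'E'
from plant import *
import cv2
s=observe()
for k,v in s.items(): print(k,v)
for n in ["scene","top","wrist"]:
    f=grab_frame(n); cv2.imwrite(f"pics/{n}0.png",f["image"][:,:,::-1]); print(n,f["mtx"],f["k1"],f["rvec"],f["tvec"])
E
```

```text
pics
clock 0.0
joints [ 1.27517259e+00  1.16460530e-01  1.44226289e+00  1.44778915e-05
  1.58397457e+00 -3.78037941e-02]
qd [ 1.73635110e-03  1.84753079e-03 -7.54948490e-04  7.12328160e-04
  9.59363699e-06 -2.60918539e-04]
tau [-8.74462894e-04 -7.31975198e+01 -6.32514811e+01 -4.70878240e-05
  5.90635522e-03 -3.64751531e-05]
position [0.17204909 0.65247685 0.19778082]
ee_rot [ 1.28553124e-01  9.91702470e-01 -5.43804039e-04 -9.88491149e-05]
contact_force [-0.68272825 -0.99073218  0.29631431]
torque [-0.03541025  0.00702624 -0.06721726]
finger_gap 1.0007887636196995
scene [[527.87245802   0.         328.64303232]
 [  0.         527.87245802 243.51319285]
 [  0.           0.           1.        ]] -0.05845489328645788 [ 1.29121853  2.03955047 -1.05741862] [ 0.22286678 -0.13737663  2.01972262]
top [[588.80063272   0.         314.29260938]
 [  0.         588.80063272 238.86922775]
 [  0.           0.           1.        ]] -0.013665472268669595 [ 2.20030114 -2.02127055  0.20617177] [-0.04563506  0.47766926  1.44243374]
wrist [[367.52004401   0.         320.01062747]
 [  0.         367.52004401 240.87356931]
 [  0.           0.           1.        ]] -0.013843255379315703 [-2.31316908 -1.78367219 -0.23704994] [-0.67256182 -0.03561626  0.37653173]
```

View pics/top0.png

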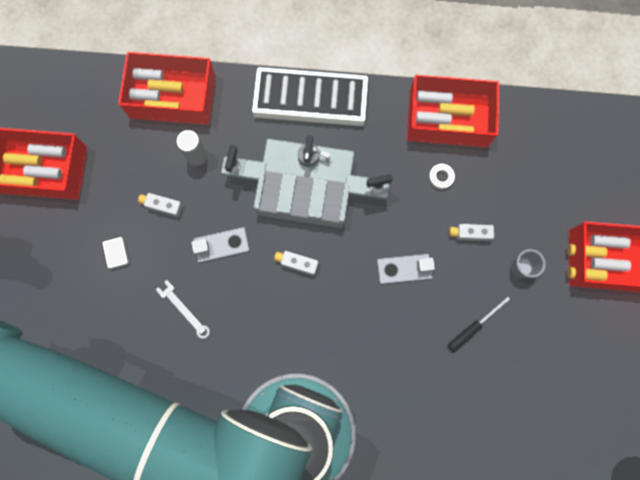

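View pics/scene0.png

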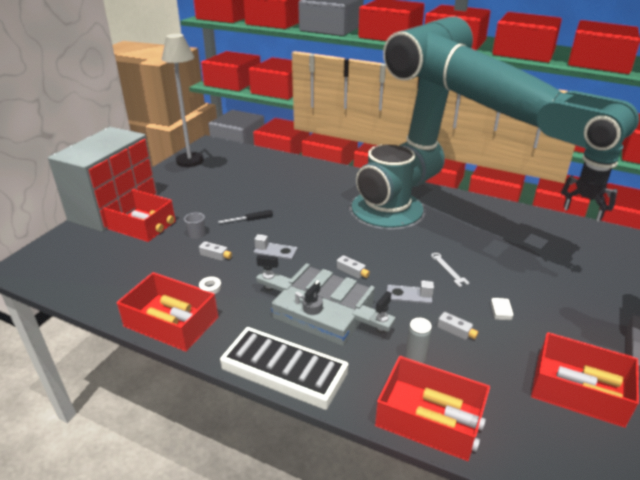

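View pics/wrist0.png

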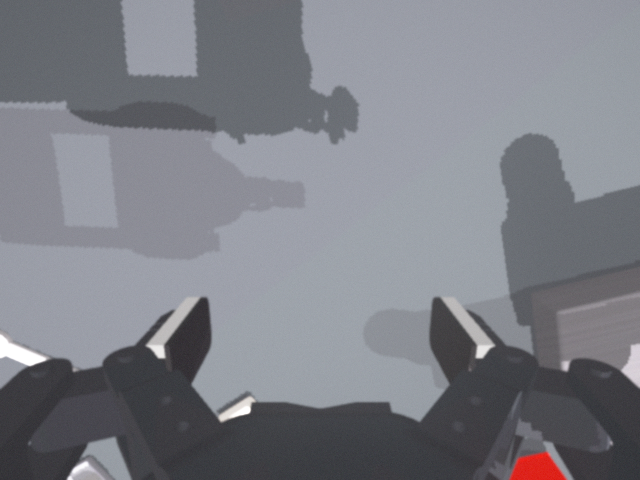

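```bash
cat > h.py <<'E'
import numpy as np, cv2
from scipy.spatial.transform import Rotation as R
def cam(f):
    return np.array(f["mtx"]),float(f["k1"]),R.from_rotvec(np.ravel(f["rvec"])).as_matrix(),np.ravel(f["tvec"])
def proj(f,P):
    K,k,Rm,t=cam(f)
    p,_=cv2.projectPoints(np.atleast_2d(np.array(P,float)),np.ravel(f["rvec"]),t,K,np.array([k,0,0,0.]))
    return p.reshape(-1,2)
def unproj(f,uv,z):
    K,k,Rm,t=cam(f)
    n=cv2.undistortPoints(np.array(uv,float).reshape(-1,1,2),K,np.array([k,0,0,0.])).reshape(-1,2)
    d=np.c_[n,np.ones(len(n))]@Rm; c=-Rm.T@t
    s=(z-c[2])/d[:,2]
    return c+d*s[:,None]
def crop(f,x0,y0,x1,y1,s,name):
    im=f["image"][y0:y1,x0:x1,::-1]
    im=cv2.resize(im,None,fx=s,fy=s,interpolation=cv2.INTER_CUBIC)
    for x in range((x0+9)//10*10,x1,10):
        cv2.line(im,(int((x-x0)*s),0),(int((x-x0)*s),6 if x%50 else 14),(0,0,255),1)
    for y in range((y0+9)//10*10,y1,10):
        cv2.line(im,(0,int((y-y0)*s)),(6 if y%50 else 14,int((y-y0)*s)),(0,0,255),1)
    cv2.imwrite(f"pics/{name}.png",im)
E
python3 - <<'E'
from plant import *
from h import *
import pickle
f=grab_frame("top"); pickle.dump(f,open("top0.pkl","wb"))
pickle.dump(grab_frame("scene"),open("scene0.pkl","wb"))
K,k,Rm,t=cam(f); print("cam pos",-Rm.T@t)
crop(f,210,125,410,275,4,"ct1")
crop(f,90,170,290,320,4,"ct2")
crop(f,360,150,560,300,4,"ct3")
E
```

```text
cam pos [ 0.18277488 -0.0273456   1.50887745]
```

View pics/ct1.png

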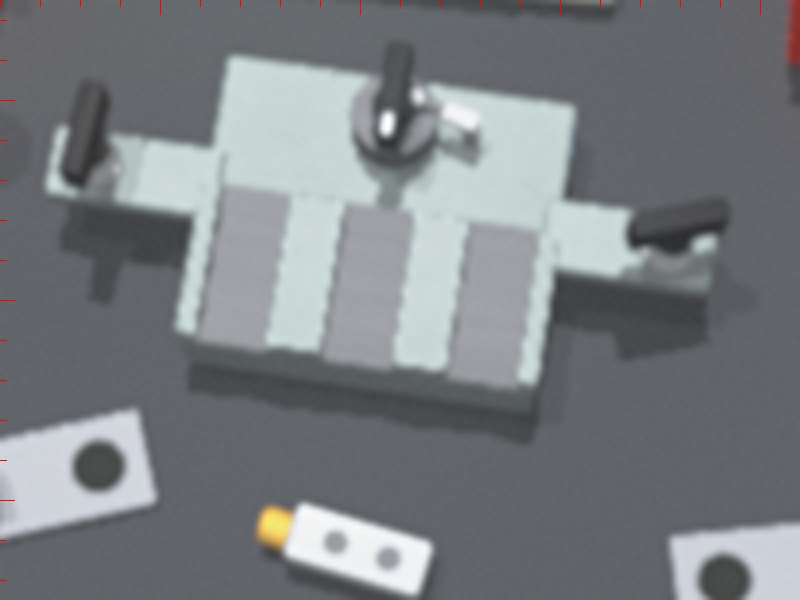

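View pics/ct2.png

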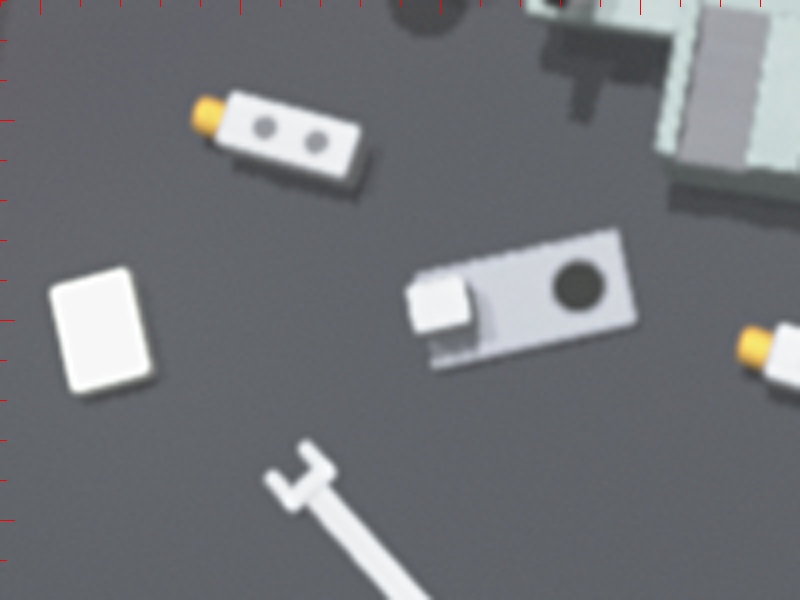

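View pics/ct3.png

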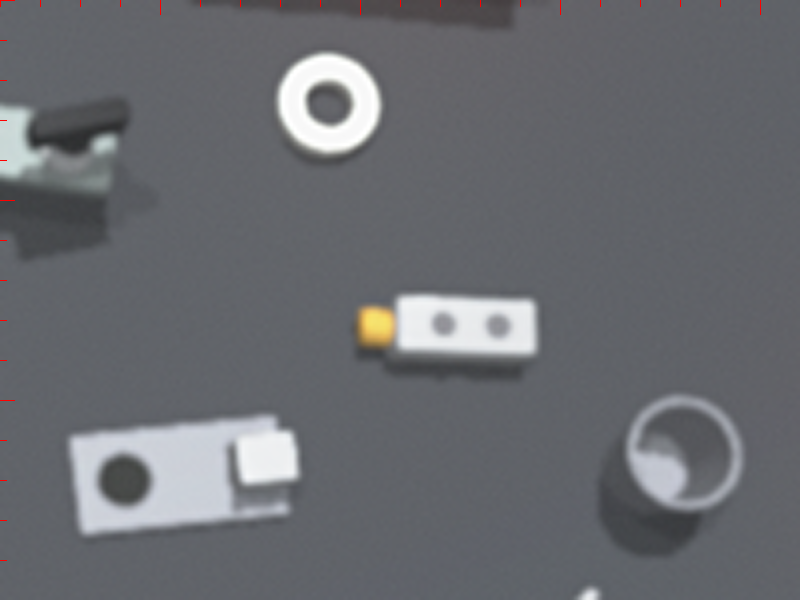

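```bash
cat > fit0.py <<'E'
from h import *
import pickle
from scipy.optimize import least_squares
f=pickle.load(open("top0.pkl","rb"))
def px(c,o): return (np.array(c,float)+.5)/4-.5+np.array(o)
def T(p,L):
    c,s=np.cos(p[2]),np.sin(p[2]); L=np.array(L,float)
    return np.c_[p[0]+c*L[:,0]-s*L[:,1],p[1]+s*L[:,0]+c*L[:,1],L[:,2]]
def fit(f,L,uv,p0):
    r=least_squares(lambda p:(proj(f,T(p,L))-uv).ravel(),p0)
    return r.x,r.fun.reshape(-1,2)
if __name__=="__main__":
    o1=(210,125);o2=(90,170);o3=(360,150)
    uv=px([(200,345),(268,350),(225,185),(290,193),(322,358),(392,368),(347,203),(413,209),(450,377),(520,387),(470,222),(540,232)],o1)
    L=[(x,y,.061) for g in (.08,0,-.08) for x,y in((-.075,g+.023),(-.075,g-.023),(.025,g+.023),(.025,g-.023))]
    p,r=fit(f,L,uv,[.7,.05,0]); print("stand",p,"\n",r.round(1))
    print("rear corners pred",(proj(f,T(p,[(.12,.115,.06),(.12,-.115,.06),(.12,.115,.072)]))-o1)*4)
    print("knob top px l,r,mag",(proj(f,T(p,[(.03,.185,.138),(.03,-.185,.138),(.085,0,.136)]))-o1)*4)
    VL=[(.045,.018,.036),(.045,-.018,.036),(-.045,-.018,.036),(-.045,.018,.036)]
    # stub end (+x) at left in image => x axis approx +y world; +y_valve = world -x = down in image
    for n,c,o in (("vA",[(216,140),(231,92),(361,128),(346,180)],o2),("vB",[(284,555),(303,502),(433,544),(416,597)],o1),("vC",[(397,352),(398,294),(537,299),(537,357)],o3)):
        p,r=fit(f,VL,px(c,o),[*unproj(f,px(np.mean(c,0),o),.036)[0][:2],1.5]); print(n,p,r.round(1).tolist())
    # valve local order: (+x,+y),(+x,-y),(-x,-y),(-x,+y)
    SL=[(.117,.032,.01),(.117,-.032,.01),(.085,0,.01),(-.018,.015,.05),(-.018,-.015,.05)]
    # shoe left: +x toward image right (world -y) ; local +y -> world +x = up
    p,r=fit(f,SL[:3]+[(.018,.015,.05),(-.018,.015,.05),(.018,-.015,.05)],px([(617,229),(637,323),(578,286),(462,277),(407,286),(472,324)],o2),[.5,.2,-1.4]);print("sL",p,r.round(1).tolist())
    p,r=fit(f,SL[:3]+[(-.018,.015,.05),(-.018,-.015,.05),(.018,-.015,.05)],px([(83,533),(69,437),(124,480),(299,477),(293,430),(233,436)],o3),[.5,-.2,1.6]);print("sR",p,r.round(1).tolist())
E
python3 fit0.py
```

```text
stand [ 0.61075271  0.03387617 -0.05644408] 
 [[-0.6 -1.6]
 [ 0.3 -0.4]
 [-0.7  1. ]
 [ 0.8  1.4]
 [ 0.1 -0.5]
 [ 0.6 -0.6]
 [-0.4  0.7]
 [ 0.9  1.7]
 [-0.6 -1. ]
 [-0.1 -1. ]
 [-0.2  0.2]
 [ 0.1  0.1]]
rear corners pred [[225.67610163  47.37870214]
 [576.07589344  94.70362537]
 [224.23490223  40.51869222]]
knob top px l,r,mag [[ 79.70065213 122.63116128]
 [680.25761745 204.39743491]
 [391.82769183  79.85206365]]
vA [0.54223634 0.39619014 1.37384339] [[-0.6, 0.5], [0.2, -0.4], [0.6, -0.1], [-0.2, -0.1]]
vB [0.41959701 0.02782627 1.34114127] [[-0.4, -0.2], [-0.6, -0.2], [0.6, 0.1], [0.4, 0.3]]
vC [ 0.53815155 -0.41735546  1.61579604] [[0.1, -0.5], [-0.3, 0.3], [-0.1, 0.5], [0.2, -0.3]]
sL [ 0.43691855  0.28250057 -1.2545009 ] [[0.0, 0.0], [0.1, 0.0], [0.2, 0.3], [0.0, -0.3], [-0.2, 0.7], [-0.2, -0.7]]
sR [ 0.44000051 -0.29067933  1.761442  ] [[-0.4, 0.3], [-0.0, -0.2], [0.1, -0.0], [-0.0, -0.1], [-0.3, -0.0], [0.6, -0.1]]
```

```bash
cat > ov.py <<'E'
from fit0 import *
def box(x0,x1,y0,y1,z0,z1):
    return [[(x0,y0,z),(x1,y0,z),(x1,y1,z),(x0,y1,z),(x0,y0,z)] for z in (z0,z1)]
def stand_lines(sl=0,sr=0):
    Ls=[]
    Ls+=box(-.075,.12,-.115,.115,0,.06)
    for g in(.08,0,-.08): Ls+=box(-.075,.025,g-.023,g+.023,.061,.061)[:1]
    for g in(.04,-.04): Ls+=box(-.075,.025,g-.017,g+.017,.072,.072)[:1]
    def bar(cx,cy,a,zc):
        pts=[]
        for s in (-1,1):
            q=[(.031,.008),(.031,-.008),(-.031,-.008),(-.031,.008),(.031,.008)]
            c,si=np.cos(a),np.sin(a)
            pts.append([(cx+c*x-si*y,cy+si*x+c*y,zc+s*.016) for x,y in q])
        return pts
    Ls+=bar(.03,.185,-sl,.122-sl*.015/6.283)+bar(.03,-.185,-sr,.122-sr*.015/6.283)+bar(.085,0,0,.120)
    return Ls
def overlay(f,items,crop,s,name):
    x0,y0,x1,y1=crop
    im=cv2.resize(f["image"][y0:y1,x0:x1,::-1],None,fx=s,fy=s,interpolation=cv2.INTER_CUBIC)
    cols=[(0,0,255),(0,200,0),(255,0,255),(255,128,0)]
    for i,(p,Ls) in enumerate(items):
        for L in Ls:
            q=((proj(f,T(p,L))-(x0,y0)+.5)*s-.5)
            cv2.polylines(im,[np.int32(np.round(q*8))],False,cols[i%4],1,cv2.LINE_AA,3)
    cv2.imwrite(f"pics/{name}.png",im)
E
python3 - <<'E'
from ov import *
o1=(210,125)
uv=px([(232,55),(577,105),(200,345),(520,387),(268,350),(450,377)],o1)
L=[(.12,.115,.06),(.12,-.115,.06),(-.075,.103,.061),(-.075,-.103,.061),(-.075,.057,.061),(-.075,-.057,.061)]
p,r=fit(f,L,uv,[.6,.03,0]);print(p,r.round(1).tolist())
overlay(f,[(p,stand_lines(0.1,1.4))],(210,125,410,275),4,"ov1")
fs=pickle.load(open("scene0.pkl","rb"))
overlay(fs,[(p,stand_lines(0.1,1.4))],(250,240,410,350),5,"ov2")
E
```

```text
[ 0.60749297  0.03264611 -0.06061993] [[-0.6, -0.5], [0.7, -0.8], [-0.4, -0.5], [0.1, 0.5], [0.6, 0.8], [-0.4, 0.4]]
```

View pics/ov1.png

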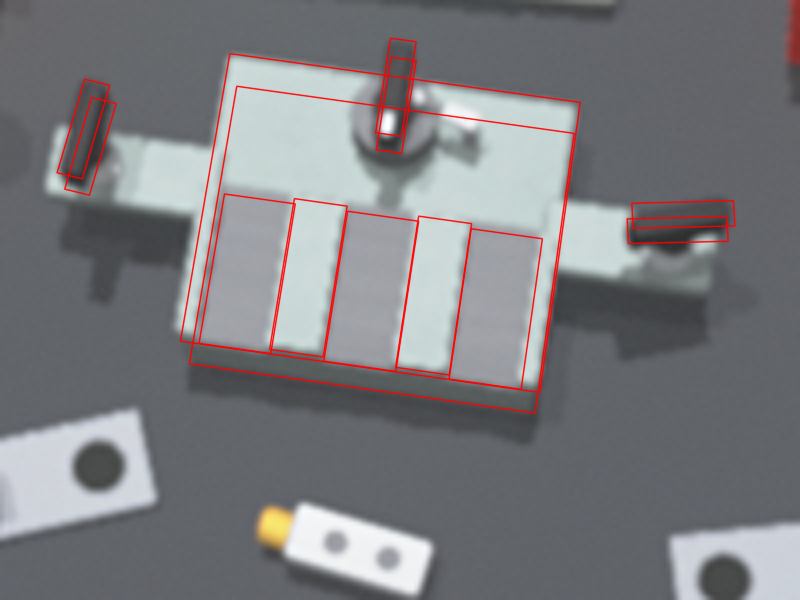

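View pics/ov2.png

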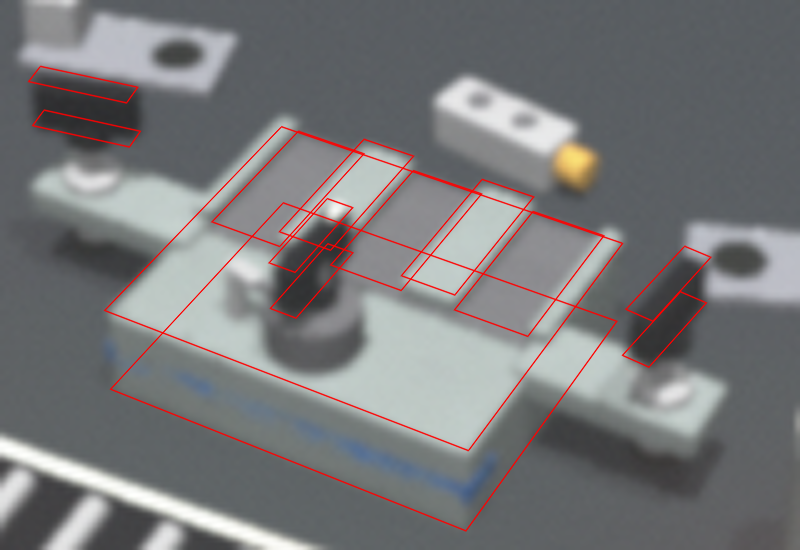

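send_rows --steps '[1, 2.4, -3.4, 0, 0, 0, -0.09, 1, 2.4, -3.4, 0, 0, 0, -0.09, 1, 2.4, -3.4, 0, 0, 0, -0.09, 1, 2.4, -3.4, 0, 0, 0, -0.09, 1, 2.4, -3.4, 0, 0, 0, -0.09, 1, 2.4, -3.4, 0, 0, 0, -0.09, 1, 2.4, -3.4, 0, 0, 0, -0.09, 1, 2.4, -3.4, 0, 0, 0, -0.09, 1, 2.4, -3.4, 0, 0, 0, -0.09, 1, 2.4, -3.4, 0, 0, 0, -0.09, 1, 2.4, -3.0, 0, 0, 0, -0.09, 1, 0, 0, 0, 0, 0, 0]' --force 80

```text
clock: 1.45
position: [0.4381, 0.2797, 0.1985]
ee_rot: [0.587, 0.81, -0.0, 0.0]
contact_force: [-1.1, -0.0, 0.6]
finger_gap: 1.001
```

```bash
cat > st.py <<'E'
from plant import *
from h import *
def st(tx=None,ty=None,tz=None,yaw=None):
    s=observe(); p=np.array(s["position"]); r=R.from_quat(s["ee_rot"]).as_matrix()
    y=np.arctan2(r[1,1],r[0,1])
    print("t",round(s["clock"],2),"p",p.round(4),"yaw_y",round(y,4),"tilt",r[:2,2].round(3),"F",np.round(s["contact_force"],1),"M",np.round(s["torque"],2),"gap",round(s["finger_gap"],3),"j6",round(s["joints"][5],3))
    if tx is not None:
        dy=(yaw-y+np.pi/2)%np.pi-np.pi/2
        print("go cm",((np.array([tx,ty,tz])-p)*100).round(2),"dyaw",round(dy,3))
    return s,p,y
E
python3 - <<'E'
from st import *
st(.437,.2825,.15,.316)
f=grab_frame("wrist"); cv2.imwrite("pics/w1.png",f["image"][:,:,::-1])
E
```

```text
t 1.45 p [0.4381 0.2797 0.1985] yaw_y 0.3161 tilt [ 0.001 -0.001] F [-1.1 -0.   0.6] M [ 0.02  0.06 -0.02] gap 1.001 j6 0.204
go cm [-0.11  0.28 -4.85] dyaw -0.0
```

View pics/w1.png

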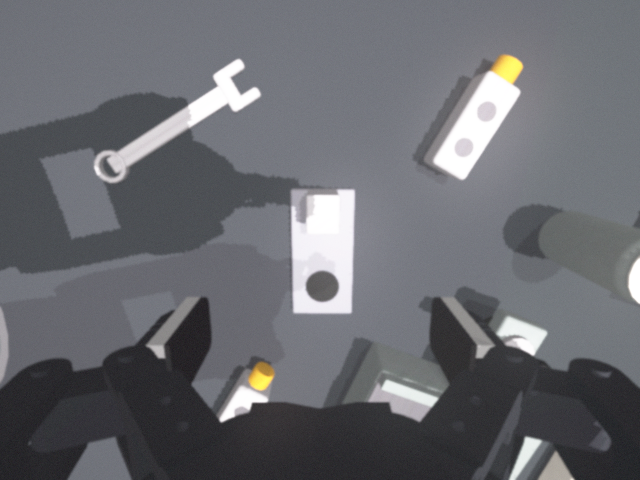

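Run:
```python
from st import *
from fit0 import fit,T
f=grab_frame("wrist")
K,k,Rm,t=cam(f); print("cam",-Rm.T@t)
L=[(.117,.032,.01),(.117,-.032,.01),(.085,0,.01),(-.018,.032,.01),(-.018,-.032,.01)]
uv=np.array([(352,313),(293,313),(322,286),(355,189),(291,190)],float)
p,r=fit(f,L,uv,[.437,.2825,-1.25]); print(p,r.round(1).tolist())
```

```text
cam [0.41718068 0.34199925 0.37248449]
[ 0.43964713  0.2824082  -1.25162438] [[0.0, 0.9], [-0.1, 0.8], [0.5, 0.3], [0.3, -0.2], [-0.7, -1.3]]
```

send_rows --steps '[1, 0, 0.3, -4.5, 0, 0, 0, 1, 0, 0, -4.5, 0, 0, 0, 1, 0, 0, -4, 0, 0, 0, 1, 0, 0, -3, 0, 0, 0, 1, 0, 0, -1.5, 0, 0, 0, 1, 0, 0, -0.6, 0, 0, 0, 0, 0, 0, 0, 0, 0, 0, 0, 0, 0, 0, 0, 0, 0, 0, 0, 0, 0, 0, 0, 0, 0, 0, 0, 0, 0, 0, 0, 0, 0, 0, 0, 0, 0, 0]' --force 90

```text
clock: 2.65
position: [0.4364, 0.2858, 0.0181]
ee_rot: [0.584, 0.812, 0.0, 0.0]
contact_force: [-0.3, -0.2, 0.1]
finger_gap: 0.143
```

Run:
```python
from st import *
st(.437,.2825,.017,.316)
```

```text
t 2.65 p [0.4364 0.2858 0.0181] yaw_y 0.3229 tilt [0.001 0.   ] F [-0.3 -0.2  0.1] M [-0.01  0.01 -0.05] gap 0.143 j6 0.208
go cm [ 0.06 -0.33 -0.11] dyaw -0.007
```

send_rows --steps '[0, 0, 0, 0, 0, 0, 0, 0, 0, 0, 0, 0, 0, 0]'

```text
clock: 2.85
position: [0.4361, 0.2857, 0.0176]
ee_rot: [0.584, 0.812, 0.0, 0.0]
contact_force: [-0.8, 0.4, 0.0]
finger_gap: -0.001
```

Run:
```python
from st import *
st()
f=grab_frame("wrist"); cv2.imwrite("pics/w2.png",f["image"][:,:,::-1])
```

```text
t 2.85 p [0.4361 0.2857 0.0176] yaw_y 0.3229 tilt [0. 0.] F [-0.8  0.4  0. ] M [ 0.02  0.01 -0.  ] gap -0.001 j6 0.208
```

View pics/w2.png

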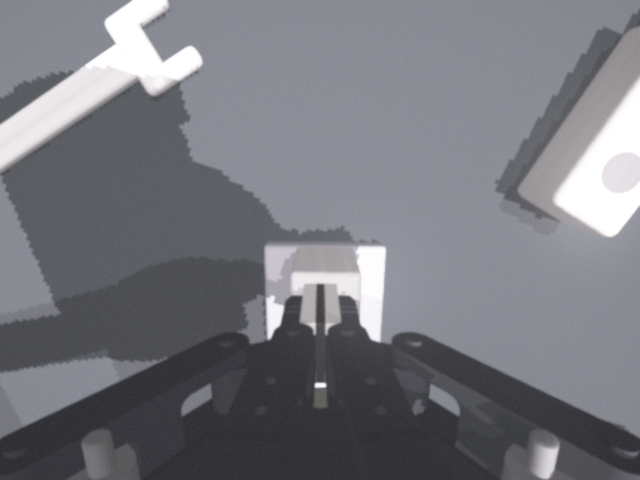

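Run:
```python
from st import *
from fit0 import T
s,p,y=st()
f=grab_frame("wrist")
print("tcp",proj(f,p),"grasp",proj(f,p+[0,0,.019]))
for nm,q in (("wr",[.4396,.2824,-1.2516]),("top",[.4369,.2825,-1.2545])):
    print(nm,proj(f,T(q,[(-.018,.032,.01),(-.018,-.032,.01),(-.018,.015,.05),(-.018,-.015,.05),(.018,.015,.05),(.018,-.015,.05)])).round(0).tolist())
print("plate back edge at z=.01:",unproj(f,[(265,244),(384,244)],.01))
print("block top front edge:",unproj(f,[(289,290),(362,290)],.05),unproj(f,[(294,247),(358,247)],.05))
K,k,Rm,t=cam(f);print(-Rm.T@t, Rm)
f=grab_frame("top"); crop(f,150,200,350,350,4,"t2")
print(proj(f,p))
```

```text
t 2.9 p [0.4361 0.2857 0.0175] yaw_y 0.3229 tilt [-0.  0.] F [ 0.1 -0.  -0. ] M [0.06 0.03 0.01] gap 0.004 j6 0.208
tcp [[319.64019822 272.5965107 ]] grasp [[319.58231689 287.12037659]]
wr [[387.0, 242.0], [262.0, 242.0], [362.0, 268.0], [288.0, 268.0], [359.0, 347.0], [290.0, 347.0]]
top [[382.0, 241.0], [257.0, 240.0], [356.0, 266.0], [282.0, 266.0], [353.0, 345.0], [284.0, 345.0]]
plate back edge at z=.01: [[0.40543896 0.28889398 0.01      ]
 [0.46336786 0.30832514 0.01      ]]
block top front edge: [[0.42276117 0.28569714 0.05      ]
 [0.45145099 0.29532061 0.05      ]] [[0.41915611 0.30406461 0.05      ]
 [0.44349591 0.3122289  0.05      ]]
[0.41602399 0.34640707 0.19157323] [[ 9.48120498e-01  3.17910923e-01 -4.08201456e-04]
 [ 3.06820528e-01 -9.14707395e-01  2.63004839e-01]
 [ 8.32387263e-02 -2.49485523e-01 -9.64794428e-01]]
[[200.42649321 248.42788494]]
```

View pics/t2.png

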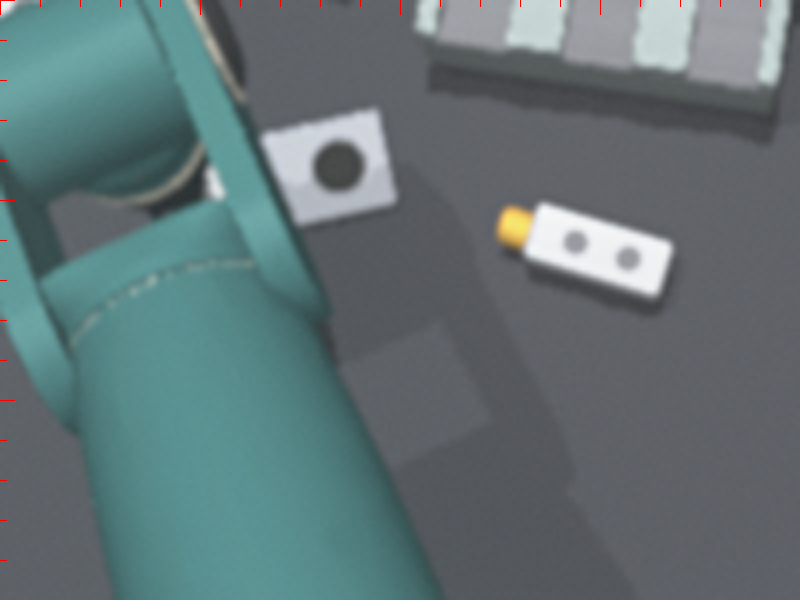

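Run:
```python
from st import *
f=grab_frame("wrist"); crop(f,220,220,420,370,4,"w3")
f=grab_frame("scene"); cv2.imwrite("pics/s3.png",f["image"][:,:,::-1])
crop(f,350,230,550,380,4,"s3")
```

```text
(no output)
```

View pics/w3.png

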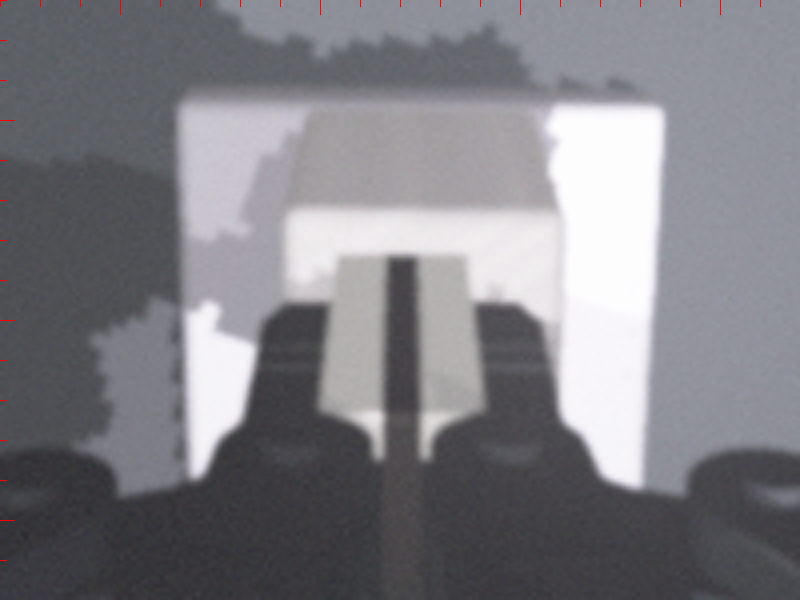

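View pics/s3.png

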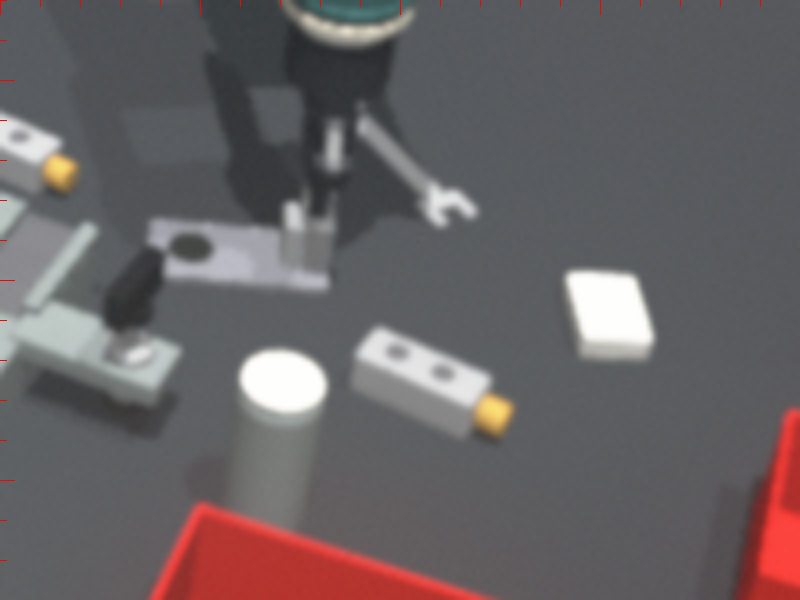

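Run:
```python
from st import *
s,p,y=st()
f=grab_frame("wrist"); r=R.from_quat(s["ee_rot"]).as_matrix()
for z in (0,-.01,-.019,-.03,-.04):
    P=[p+r@np.array([x,yy,z]) for x in(-.011,.011) for yy in (-.0425,-.004,.0425)]
    print(z,proj(f,P).round(0).tolist())
fs=grab_frame("scene")
print("scene tcp",(proj(fs,[p,p+[0,0,.019],p+[0,0,.04]])-(350,230))*4)
```

```text
t 3.1 p [0.4361 0.2857 0.0175] yaw_y 0.323 tilt [-0. -0.] F [-0.1 -0.1 -0.6] M [-0.01 -0.02  0.03] gap -0.006 j6 0.208
0 [[236.0, 293.0], [312.0, 293.0], [403.0, 293.0], [234.0, 252.0], [312.0, 252.0], [406.0, 252.0]]
-0.01 [[232.0, 301.0], [311.0, 301.0], [407.0, 301.0], [229.0, 258.0], [311.0, 258.0], [410.0, 258.0]]
-0.019 [[227.0, 309.0], [311.0, 309.0], [412.0, 309.0], [224.0, 264.0], [311.0, 264.0], [415.0, 264.0]]
-0.03 [[221.0, 320.0], [310.0, 321.0], [418.0, 321.0], [218.0, 273.0], [310.0, 273.0], [422.0, 273.0]]
-0.04 [[215.0, 332.0], [310.0, 332.0], [424.0, 332.0], [211.0, 281.0], [309.0, 282.0], [428.0, 282.0]]
scene tcp [[308.06473906 245.62636381]
 [310.97796145 226.14767276]
 [314.24056766 204.29843485]]
```

Run:
```python
from st import *
f=grab_frame("scene"); crop(f,400,255,460,310,12,"s4")
```

View pics/s4.png

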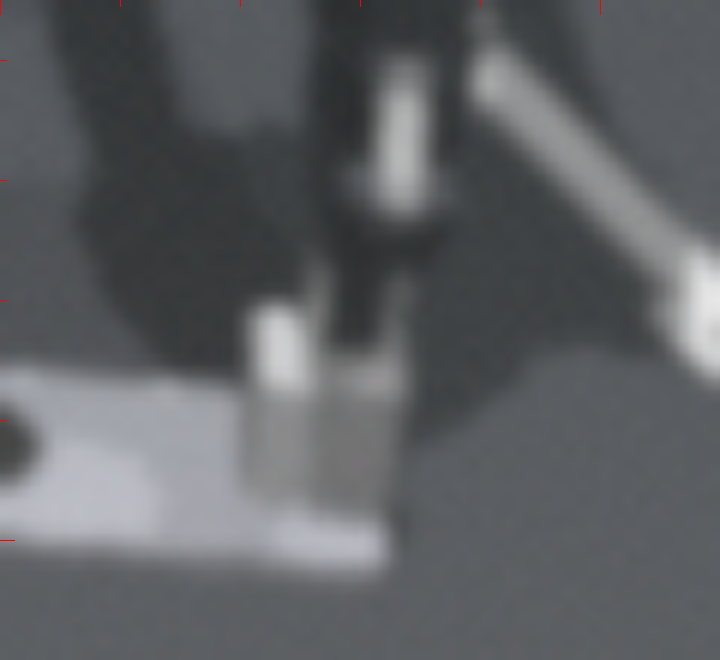

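send_rows --steps '[1, 0, 0, 1, 0, 0, 0, 1, 0, 0, 0, 0, 0, 0, 1, 0, 0, 0, 0, 0, 0, 1, 0, 0, 0, 0, 0, 0, 1, 0, 0, 0, 0, 0, 0, 1, 0.1, -0.3, -1, 0, 0, 0, 1, 0, 0, 0, 0, 0, 0]'

```text
clock: 3.95
position: [0.4365, 0.282, 0.0158]
ee_rot: [0.584, 0.812, -0.001, -0.0]
contact_force: [-0.0, -0.3, 0.4]
finger_gap: 1.004
```

Run:
```python
from st import *
st()
f=grab_frame("wrist"); cv2.imwrite("pics/w5.png",f["image"][:,:,::-1])
f=grab_frame("scene"); crop(f,380,235,460,315,7,"s5")
```

```text
t 3.95 p [0.4365 0.282  0.0158] yaw_y 0.3229 tilt [-0.002 -0.001] F [-0.  -0.3  0.4] M [-0.   -0.01 -0.02] gap 1.004 j6 0.202
```

View pics/w5.png

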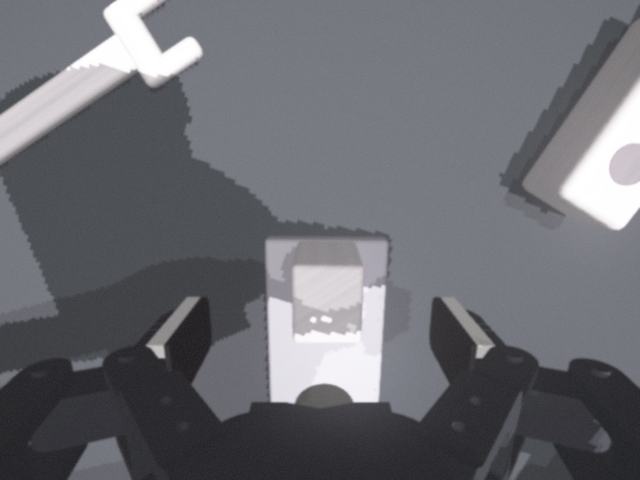

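View pics/s5.png

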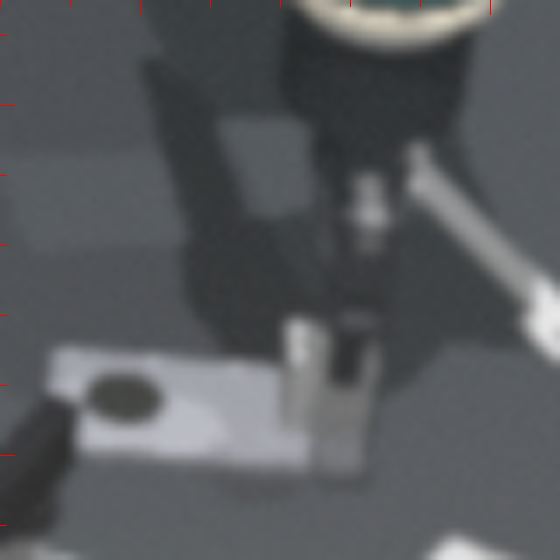

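Run:
```python
from st import *
s,p,y=st()
fs=grab_frame("scene"); d=np.array([np.cos(y),np.sin(y),0])
for o in (-.05,.0425,.057):
    print(o,((proj(fs,[np.r_[(p+o*d)[:2],z] for z in (0,.015,.03,.045,.06)])-(380,235)+.5)*7-.5).round(0).tolist())
from ov import box
from fit0 import T
print(((proj(fs,T([.4385,.2825,-1.253],[(-.018,.032,.01),(-.018,-.032,.01),(-.018,.015,.05),(-.018,-.015,.05),(.018,.015,.05),(.018,-.015,.05)]))-(380,235)+.5)*7-.5).round(0).tolist())
```

```text
t 4.05 p [0.4369 0.2824 0.0169] yaw_y 0.3228 tilt [-0.001 -0.001] F [-0.1 -0.1 -0.5] M [ 0.   -0.04 -0.04] gap 0.995 j6 0.202
-0.05 [[316.0, 355.0], [320.0, 328.0], [324.0, 302.0], [328.0, 275.0], [331.0, 248.0]]
0.0425 [[323.0, 493.0], [327.0, 466.0], [331.0, 439.0], [335.0, 412.0], [339.0, 384.0]]
0.057 [[324.0, 515.0], [328.0, 489.0], [332.0, 462.0], [336.0, 434.0], [341.0, 406.0]]
[[366.0, 464.0], [361.0, 369.0], [376.0, 366.0], [373.0, 322.0], [290.0, 359.0], [289.0, 315.0]]
```

Run:
```python
from st import *
s,p,y=st()
f=grab_frame("wrist"); K,k,Rm,t=cam(f); r=R.from_quat(s["ee_rot"]).as_matrix()
crop(f,130,270,290,390,5,"w6")
def tool(uv,d):
    n=cv2.undistortPoints(np.array(uv,float).reshape(-1,1,2),K,np.array([k,0,0,0.])).reshape(-1,2)
    c=np.c_[n,np.ones(len(n))]*d
    w=(c-t)@Rm
    return (w-p)@r
print(tool([(208,298),(432,298),(185,298),(457,298)],.1395))
```

```text
t 4.1 p [0.437  0.2826 0.0173] yaw_y 0.3228 tilt [-0. -0.] F [-0.1  0.3  0.5] M [ 0.06 -0.03  0.01] gap 0.999 j6 0.202
[[ 0.00630151 -0.04239484 -0.04516361]
 [ 0.00635342  0.04276749 -0.04512502]
 [ 0.00628384 -0.05116937 -0.04517095]
 [ 0.00634573  0.05230578 -0.04512438]]
```

View pics/w6.png

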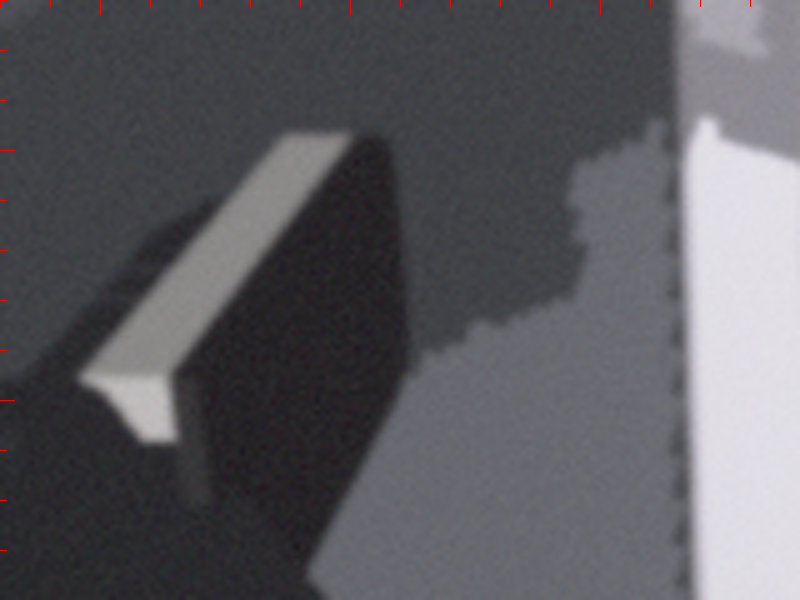

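send_rows --steps '[1, 0.1, 0, -1, 0, 0, 0, 1, 0, 0, -0.5, 0, 0, 0]'

```text
clock: 4.35
position: [0.4379, 0.2826, 0.0015]
ee_rot: [0.584, 0.812, -0.0, -0.0]
contact_force: [-0.6, 0.5, -0.1]
finger_gap: 1.002
```

send_rows --steps '[1, 0, 0, -0.5, 0, 0, 0, 1, 0, 0, -0.5, 0, 0, 0]'

```text
clock: 4.55
position: [0.438, 0.2827, -0.0081]
ee_rot: [0.584, 0.812, -0.0, -0.0]
contact_force: [-0.1, 0.1, -0.1]
finger_gap: 0.999
```

Run:
```python
from st import *
s,p,y=st()
f=grab_frame("wrist"); crop(f,120,230,480,430,2,"w7")
f=grab_frame("scene"); crop(f,380,235,460,315,7,"s7")
```

```text
t 4.55 p [ 0.438   0.2827 -0.0081] yaw_y 0.323 tilt [-0. -0.] F [-0.1  0.1 -0.1] M [ 0.04 -0.03  0.01] gap 0.999 j6 0.201
```

View pics/w7.png

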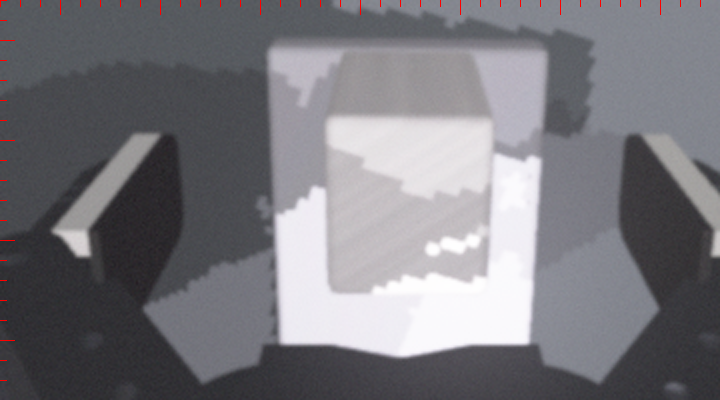

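View pics/s7.png

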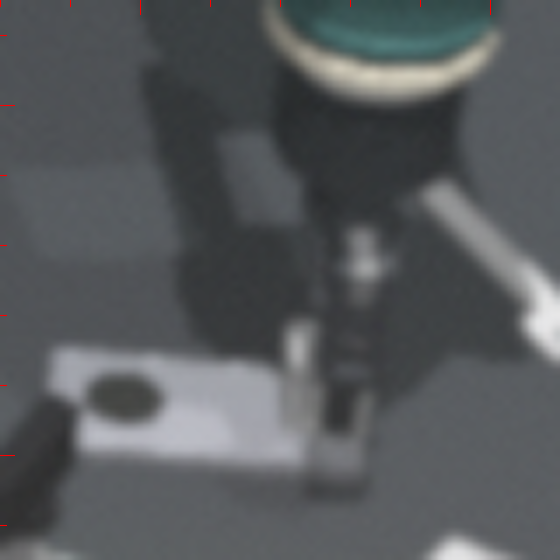

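Run:
```python
from st import *
import pickle
f=grab_frame("scene"); f0=pickle.load(open("scene0.pkl","rb"))
a=f["image"][265:320,400:455,::-1]; b=f0["image"][265:320,400:455,::-1]
im=np.hstack([cv2.resize(x,None,fx=7,fy=7,interpolation=cv2.INTER_NEAREST) for x in (b,a)])
cv2.imwrite("pics/cmp.png",im)
```

```text
(no output)
```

View pics/cmp.png

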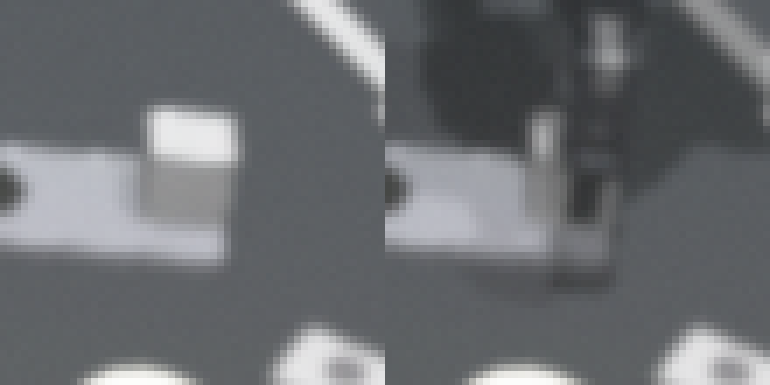

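send_rows --steps '[1, 0, 0, 0.6, 0, 0, 0, 0, 0, 0, 0, 0, 0, 0, 0, 0, 0, 0, 0, 0, 0, 0, 0, 0, 0, 0, 0, 0, 0, 0, 0, 0, 0, 0, 0, 0, 0, 0, 0, 0, 0, 0]' --force 40

```text
clock: 5.3
position: [0.4382, 0.2828, -0.0012]
ee_rot: [0.584, 0.812, 0.0, 0.0]
contact_force: [-1.0, 0.2, 4.2]
finger_gap: 0.343
```

Run:
```python
from st import *
s,p,y=st()
f=grab_frame("wrist"); crop(f,120,230,480,430,2,"w8")
```

```text
t 5.3 p [ 0.4382  0.2828 -0.0012] yaw_y 0.323 tilt [0. 0.] F [-1.   0.2  4.2] M [0.03 0.02 0.06] gap 0.343 j6 0.201
```

View pics/w8.png

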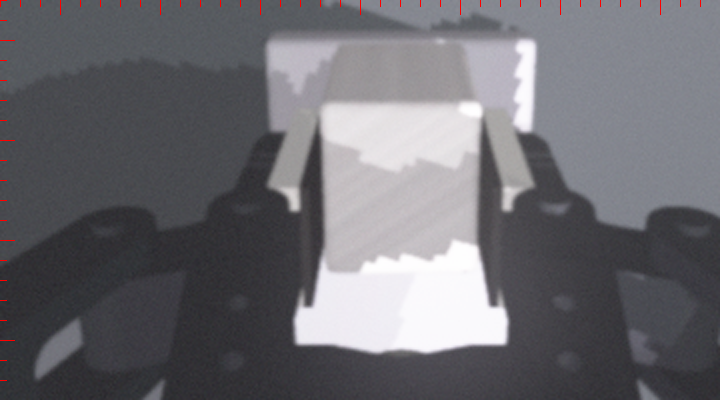

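send_rows --steps '[0.6, 0, 0, 0, 0, 0, 0, 0.6, 0, 0, 0, 0, 0, 0, 0.6, 0, 0, -0.7, 0, 0, 0, 0.6, 0, 0, -0.7, 0, 0, 0, 0.6, 0, 0, -0.7, 0, 0, 0, 0.6, 0, 0, 0, 0, 0, 0]'

```text
clock: 5.95
position: [0.4374, 0.2823, -0.024]
ee_rot: [0.584, 0.812, -0.001, -0.0]
contact_force: [0.2, -0.1, -0.8]
finger_gap: 0.601
```

Run:
```python
from st import *
s,p,y=st()
f=grab_frame("wrist"); crop(f,120,230,480,430,2,"w9")
```

```text
t 5.95 p [ 0.4374  0.2823 -0.024 ] yaw_y 0.323 tilt [-0.002 -0.001] F [ 0.2 -0.1 -0.8] M [-0.02  0.01  0.06] gap 0.601 j6 0.201
```

View pics/w9.png

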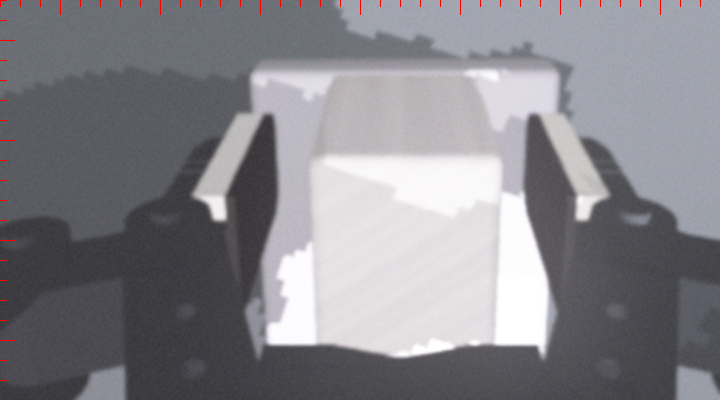

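send_rows --steps '[0, 0, 0, 0, 0, 0, 0, 0, 0, 0, 0, 0, 0, 0, 0, 0, 0, 0, 0, 0, 0, 0, 0, 0, 0, 0, 0, 0, 0, 0, 0, 0, 0, 0, 0]' --force 90

```text
clock: 6.5
position: [0.4383, 0.2829, -0.0221]
ee_rot: [0.584, 0.812, 0.0, 0.0]
contact_force: [0.2, 0.5, 5.9]
finger_gap: 0.338
```

Run:
```python
from st import *
s,p,y=st()
```

```text
t 6.5 p [ 0.4383  0.2829 -0.0221] yaw_y 0.323 tilt [0.001 0.   ] F [0.2 0.5 5.9] M [-0.04  0.24  0.03] gap 0.338 j6 0.201
```

send_rows --steps '[0, 0, 0, 1, 0, 0, 0, 0, 0, 0, 2, 0, 0, 0, 0, -0.1, -0.5, 2, 0, 0, 0.1, 0, -0.1, -0.5, 0, 0, 0, 0.1, 0, -0.1, -0.5, 0, 0, 0, 0.12, 0, -0.1, -0.5, 0, 0, 0, 0.12, 0, -0.2, -0.6, 0, 0, 0, 0.12, 0, -0.2, -0.6, 0, 0, 0, 0.12, 0, -0.2, -0.6, 0, 0, 0, 0.13, 0, -0.2, -0.6, 0, 0, 0, 0.13, 0, -0.2, -0.5, 0, 0, 0, 0.13, 0, 0, -0.5, 0, 0, 0, 0.12]'

```text
clock: 7.7
position: [0.4236, 0.2283, 0.0276]
ee_rot: [0.026, 1.0, -0.0, -0.0]
contact_force: [0.5, 0.9, -3.7]
finger_gap: 0.34
```

Run:
```python
from st import *
s,p,y=st(.424,.229,.02,1.51)
f=grab_frame("wrist"); cv2.imwrite("pics/w10.png",f["image"][:,:,::-1])
f=grab_frame("top"); crop(f,190,130,350,250,5,"t10")
```

```text
t 7.7 p [0.4236 0.2283 0.0276] yaw_y 1.5183 tilt [-0.001 -0.   ] F [ 0.5  0.9 -3.7] M [-0.06  0.04 -0.04] gap 0.34 j6 -1.077
go cm [ 0.04  0.07 -0.76] dyaw -0.008
```

View pics/w10.png

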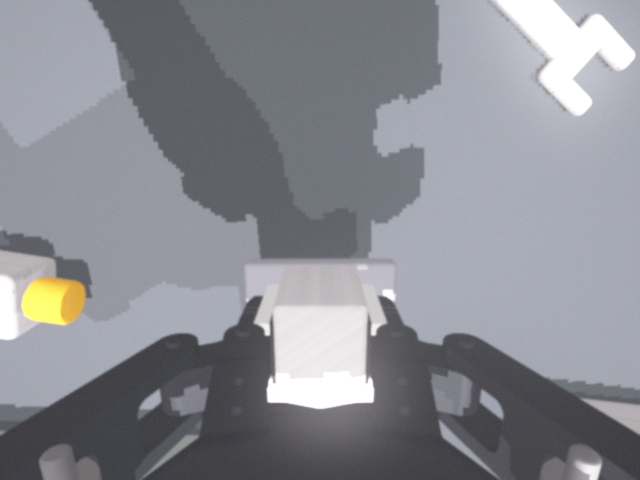

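View pics/t10.png

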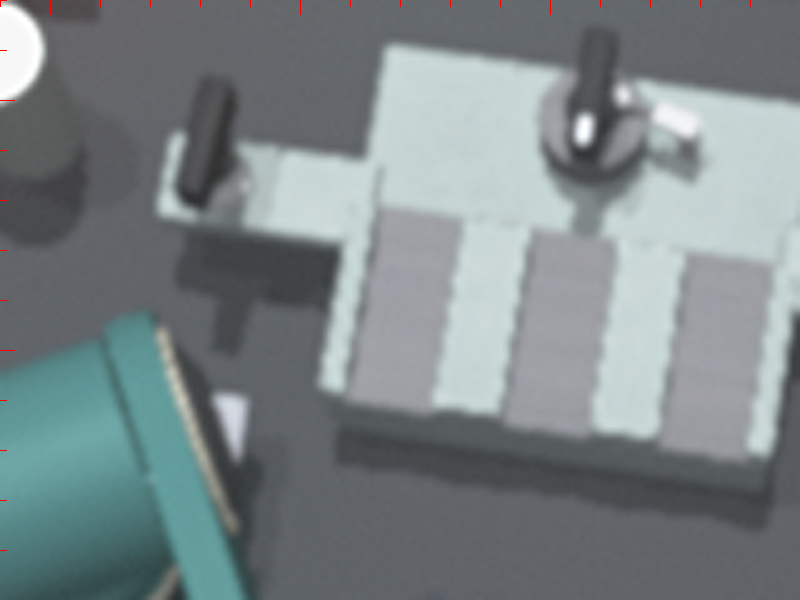

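```bash
cat > knob.py <<'E'
from h import *
from scipy.optimize import minimize
def barpts(x,y,a,zc):
    c,s=np.cos(a),np.sin(a)
    return [(x+c*u-s*v,y+s*u+c*v,zc+w) for u in(-.031,.031) for v in (-.008,.008) for w in (-.016,.016)]
def fitknob(f,win,x,y,stand_yaw,s0,thr=75,zfun=lambda s:.122-s*.015/6.2832,dbg=None):
    x0,y0,x1,y1=win; S=6
    g=cv2.cvtColor(f["image"][y0:y1,x0:x1],cv2.COLOR_RGB2GRAY)
    g=cv2.resize(g,None,fx=S,fy=S,interpolation=cv2.INTER_CUBIC)
    m=(g<thr).astype(np.uint8)
    n,lab,stt,cen=cv2.connectedComponentsWithStats(m)
    c=(proj(f,[(x,y,zfun(s0))])[0]-(x0,y0)+.5)*S-.5
    best=None
    for i in range(1,n):
        if stt[i,4]<300: continue
        d=np.linalg.norm(cen[i]-c)
        if best is None or d<best[0]: best=(d,i)
    m=(lab==best[1]).astype(np.uint8)
    def hull(q):
        return cv2.convexHull(np.float32((proj(f,barpts(q[0],q[1],stand_yaw-q[2],zfun(q[2])))-(x0,y0)+.5)*S-.5))
    def cost(q):
        im=np.zeros_like(m); cv2.fillPoly(im,[np.int32(np.round(hull(q)*16))],1,cv2.LINE_8,4)
        return 1-(im&m).sum()/max(1,(im|m).sum())
    r=None
    for ds in (-.6,-.3,0,.3,.6):
        q0=np.array([x,y,s0+ds])
        rr=minimize(cost,q0,method="Nelder-Mead",options=dict(initial_simplex=[q0,q0+[.01,0,0],q0+[0,.01,0],q0+[0,0,.3]],xatol=1e-4,fatol=1e-4,maxiter=300))
        if r is None or rr.fun<r.fun: r=rr
    if dbg:
        im=cv2.cvtColor(g,cv2.COLOR_GRAY2BGR); im[m>0,2]=255
        cv2.polylines(im,[np.int32(np.round(hull(r.x)))],True,(0,255,0),1); cv2.imwrite(f"pics/{dbg}.png",im)
    return r.x,r.fun
E
python3 - <<'E'
from knob import *
import pickle
f=pickle.load(open("top0.pkl","rb"))
print(fitknob(f,(218,138,245,178),.649,.215,-.06,.1,dbg="kl"))
print(fitknob(f,(362,168,396,196),.626,-.154,-.06,1.3,dbg="kr"))
print(fitknob(f,(300,130,320,160),.692,.0275,-.06,0,zfun=lambda s:.12,dbg="km"))
a=[cv2.imread(f"pics/{k}.png") for k in("kl","kr","km")]
H=max(x.shape[0] for x in a); print(cv2.imwrite("pics/ks.png",np.hstack([cv2.copyMakeBorder(x,0,H-x.shape[0],0,4,0) for x in a])))
E
```

```text
(array([ 0.64909649,  0.21437255, -0.0371446 ]), np.float64(0.6364265129682998))
(array([ 0.61811611, -0.15119757,  1.07655124]), np.float64(0.5828708238110785))
(array([ 0.6496673 ,  0.01971865, -0.16740911]), np.float64(0.6683013820775747))
True
```

View pics/ks.png

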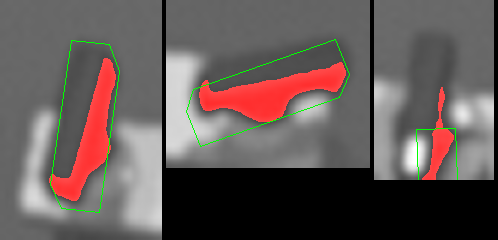

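Run:
```python
from h import *
import pickle
f=pickle.load(open("top0.pkl","rb"))
def c(x0,y0,x1,y1):
    im=f["image"][y0:y1,x0:x1,::-1].astype(float); im=np.clip((im-20)*2,0,255).astype(np.uint8)
    return cv2.resize(im,None,fx=10,fy=10,interpolation=cv2.INTER_CUBIC)
cv2.imwrite("pics/k2.png",np.hstack([c(218,138,248,180),c(362,160,398,202)]))
```

```text
(no output)
```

View pics/k2.png

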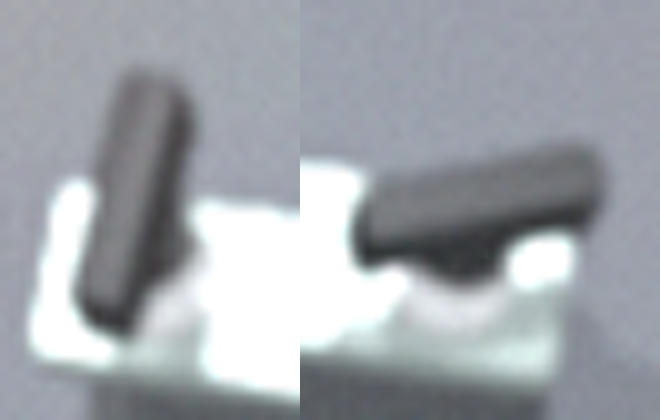

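Run:
```python
from fit0 import *
def p10(c,o): return (np.array(c,float)+.5)/10-.5+np.array(o)
def L(z): return [(.031,.008,z),(.031,-.008,z),(-.031,.008,z),(-.031,-.008,z)]
p,r=fit(f,L(.1377),p10([(122,72),(170,75),(83,295),(125,310)],(218,138)),[.65,.215,-.1]);print(p,r.round(1).tolist())
p,r=fit(f,L(.135),p10([(288,147),(298,192),(70,187),(60,232)],(362,160)),[.63,-.15,-1.3]);print(p,r.round(1).tolist())
st=[.6075,.0326,-.0606]
print(T(st,[(.03,.185,0),(.03,-.185,0)]))
```

```text
[ 0.64964825  0.21643135 -0.06171117] [[-0.7, -0.8], [0.9, -0.2], [-1.2, 0.8], [1.0, 0.2]]
[ 0.62506769 -0.15170691 -1.31325469] [[0.9, -0.9], [1.2, 0.8], [-2.2, -0.8], [0.0, 0.9]]
[[ 0.64864907  0.21544352  0.        ]
 [ 0.62624079 -0.1538773   0.        ]]
```

send_rows --steps '[0, 0, 0, -2, 0, 0, -0.01, 0, 0, 0, -1.5, 0, 0, 0, 0, 0, 0, -0.7, 0, 0, 0, 0, 0, 0, -0.3, 0, 0, 0]'

```text
clock: 8.2
position: [0.4236, 0.2286, -0.0184]
ee_rot: [0.034, 0.999, -0.0, -0.001]
contact_force: [-0.2, -1.0, -4.3]
finger_gap: 0.341
```

Run:
```python
from st import *
s,p,y=st(.5625,.2215,-.018,1.509)
```

```text
t 8.2 p [ 0.4236  0.2286 -0.0184] yaw_y 1.502 tilt [-0.002 -0.001] F [-0.2 -1.  -4.3] M [-0.02  0.03 -0.04] gap 0.341 j6 -1.06
go cm [13.89 -0.71  0.04] dyaw 0.007
```

send_rows --steps '[0, 2, -0.1, 0, 0, 0, 0, 0, 2, -0.1, 0, 0, 0, 0, 0, 2, -0.1, 0, 0, 0, 0, 0, 2, -0.1, 0, 0, 0, 0, 0, 2, -0.1, 0, 0, 0, 0, 0, 1.5, -0.1, 0, 0, 0, 0, 0, 1.4, -0.1, 0, 0, 0, 0, 0, 1, 0, 0, 0, 0, 0, 0, 0, 0, 0, 0, 0, 0]'

```text
clock: 9.1
position: [0.5639, 0.2217, -0.0175]
ee_rot: [0.034, 0.999, -0.0, 0.0]
contact_force: [-0.4, -0.6, -3.8]
finger_gap: 0.338
```

Run:
```python
from st import *
s,p,y=st(.5625,.2215,-.0221,1.509)
f=grab_frame("wrist"); crop(f,120,100,520,400,2,"w11")
```

```text
t 9.1 p [ 0.5639  0.2217 -0.0175] yaw_y 1.5026 tilt [ 0. -0.] F [-0.4 -0.6 -3.8] M [ 0.    0.01 -0.03] gap 0.338 j6 -1.17
go cm [-0.14 -0.02 -0.46] dyaw 0.006
```

View pics/w11.png

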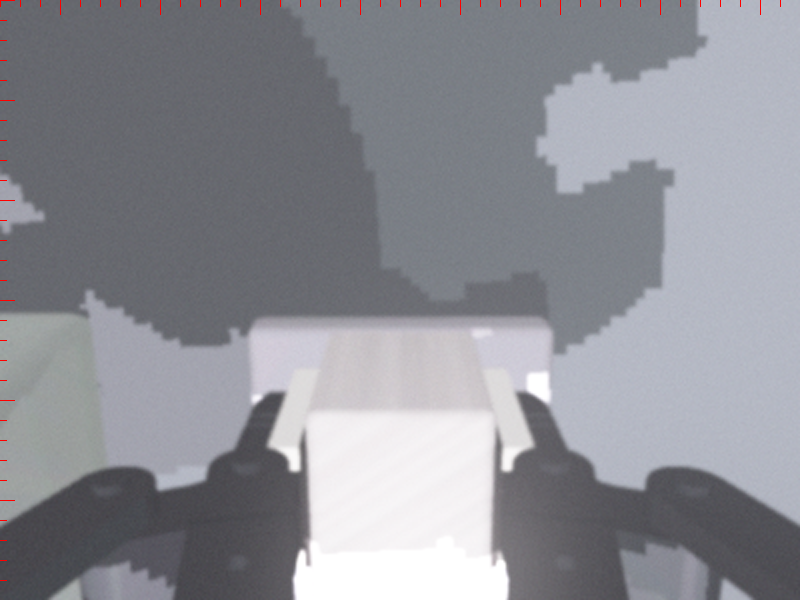

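send_rows --steps '[0, 0, 0, -0.3, 0, 0, 0, 0, 0, 0, -0.15, 0, 0, 0, 0.65, 0, 0, 0, 0, 0, 0, 0.65, 0, 0, 0, 0, 0, 0, 0.65, 0, 0, 0, 0, 0, 0, 0.65, 0, 0, 2, 0, 0, 0, 0.65, 0, 0, 4, 0, 0, 0, 0.65, 0, 0, 5, 0, 0, 0, 1, -1, 0, 5, 0, 0, 0]'

```text
clock: 10.05
position: [0.5533, 0.2215, 0.1388]
ee_rot: [0.034, 0.999, -0.0, -0.0]
contact_force: [0.5, 0.1, 0.5]
finger_gap: 0.8
```

Run:
```python
from st import *
s,p,y=st(.649,.216,.13,1.51)
f=grab_frame("wrist"); cv2.imwrite("pics/w12.png",f["image"][:,:,::-1])
```

```text
t 10.05 p [0.5533 0.2215 0.1388] yaw_y 1.5026 tilt [-0. -0.] F [0.5 0.1 0.5] M [-0.01  0.02  0.03] gap 0.8 j6 -1.165
go cm [ 9.57 -0.55 -0.88] dyaw 0.007
```

View pics/w12.png

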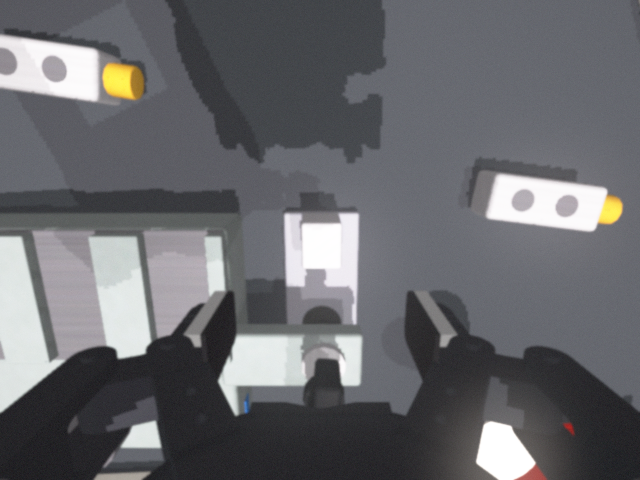

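Run:
```python
from h import *
import pickle
f=pickle.load(open("top0.pkl","rb"))
print(unproj(f,[(188,140)],.12), unproj(f,[(115,253)],.022),unproj(f,[(442,177)],.02),unproj(f,[(531,264)],.07))
```

```text
[[0.68927554 0.32900396 0.12      ]] [[0.40485337 0.50198428 0.022     ]] [[ 0.68031638 -0.32651435  0.02      ]] [[ 0.45763292 -0.54600332  0.07      ]]
```

send_rows --steps '[0.8, 2.5, -0.2, 0, 0, 0, 0, 0.8, 3, -0.2, 0, 0, 0, 0, 0.8, 2.5, -0.2, 0, 0, 0, 0, 0.8, 1.6, 0, 0, 0, 0, 0, 0.8, 0, 0, -2, 0, 0, 0, 0.8, 0, 0, -2, 0, 0, 0, 0.8, 0, 0, -2, 0, 0, 0, 0.8, 0, 0, -1, 0, 0, 0, 0.8, 0, 0, 0, 0, 0, 0]'

```text
clock: 11.0
position: [0.6487, 0.2155, 0.0655]
ee_rot: [0.034, 0.999, -0.0, -0.001]
contact_force: [0.1, -0.9, 0.2]
finger_gap: 0.798
```

Run:
```python
from st import *
s,p,y=st(.649,.216,.066,1.51)
f=grab_frame("wrist"); crop(f,120,180,520,480,2,"w13")
```

```text
t 11.0 p [0.6487 0.2155 0.0655] yaw_y 1.503 tilt [-0.002 -0.001] F [ 0.1 -0.9  0.2] M [-0.01  0.03  0.01] gap 0.798 j6 -1.22
go cm [0.03 0.05 0.05] dyaw 0.007
```

View pics/w13.png

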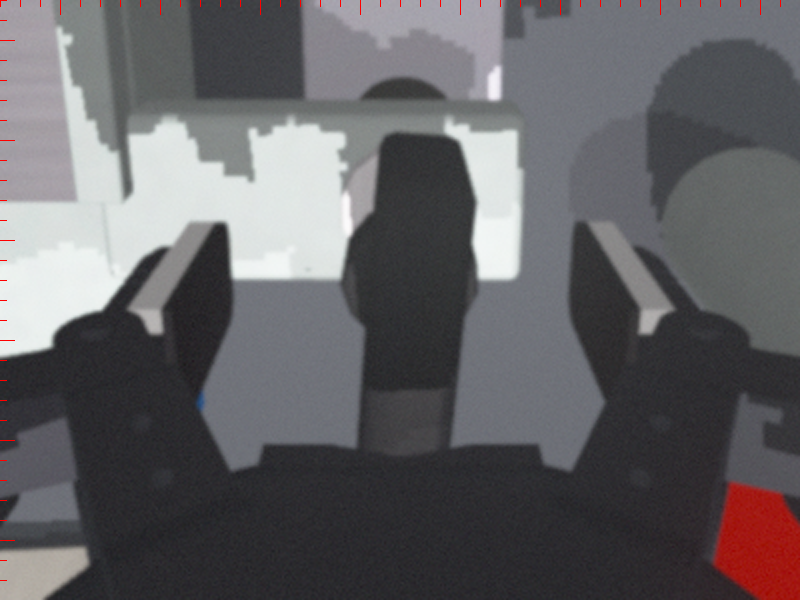

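send_rows --steps '[0, 0, 0, 0, 0, 0, 0, 0, 0, 0, 0, 0, 0, 0, 0, 0, 0, 0, 0, 0, 0, 0, 0, 0, 0, 0, 0, 0, 0, 0, 0, 0, 0, 0, 0, 0, 0, 0, 0, 0, 0, 0]' --force 60

```text
clock: 11.65
position: [0.6495, 0.2168, 0.0681]
ee_rot: [0.034, 0.999, 0.001, 0.001]
contact_force: [-1.9, 6.9, 4.5]
finger_gap: 0.178
```

Run:
```python
from st import *
s,p,y=st()
```

```text
t 11.65 p [0.6495 0.2168 0.0681] yaw_y 1.5034 tilt [0.001 0.002] F [-1.9  6.9  4.5] M [ 1.11  0.31 -0.07] gap 0.178 j6 -1.219
```

send_rows --steps '[0, 0, 0.1, -0.03, 0, 0, -0.14, 0, 0, 0, -0.03, 0, 0, -0.14, 0, 0, 0, -0.03, 0, 0, -0.14, 0, 0, 0, -0.03, 0, 0, -0.14, 0, 0, 0, -0.03, 0, 0, -0.14, 0, 0, 0, -0.03, 0, 0, -0.14]'

```text
clock: 12.25
position: [0.6499, 0.2181, 0.0662]
ee_rot: [0.441, 0.898, 0.002, 0.0]
contact_force: [3.8, 9.6, 2.1]
finger_gap: 0.179
```

Run:
```python
from st import *
s,p,y=st()
```

```text
t 12.25 p [0.6499 0.2181 0.0662] yaw_y 0.6578 tilt [0.002 0.003] F [3.8 9.6 2.1] M [ 1.69 -0.62  0.11] gap 0.179 j6 -0.372
```

send_rows --steps '[0, 0.05, 0.15, -0.03, 0, 0, -0.14, 0, 0, 0, -0.03, 0, 0, -0.14, 0, 0, 0, -0.03, 0, 0, -0.14, 0, 0, 0, -0.03, 0, 0, -0.14, 0, 0, 0, -0.03, 0, 0, -0.14, 0, 0, 0, -0.03, 0, 0, -0.14]'

```text
clock: 12.85
position: [0.651, 0.2189, 0.0643]
ee_rot: [0.769, 0.64, 0.002, 0.001]
contact_force: [10.5, 4.7, -3.0]
finger_gap: 0.18
```

Run:
```python
from st import *
s,p,y=st()
```

```text
t 12.85 p [0.651  0.2189 0.0643] yaw_y -0.1825 tilt [0.003 0.001] F [10.5  4.7 -3. ] M [ 0.77 -1.82  0.08] gap 0.18 j6 0.469
```

send_rows --steps '[0, 0.15, 0.05, -0.03, 0, 0, -0.14, 0, 0, 0, -0.03, 0, 0, -0.14, 0, 0, 0, -0.03, 0, 0, -0.14, 0, 0, 0, -0.03, 0, 0, -0.14, 0, 0, 0, -0.03, 0, 0, -0.14, 0, 0, 0, -0.03, 0, 0, -0.14, 0, 0, 0, -0.03, 0, 0, -0.14, 0, 0, 0, -0.03, 0, 0, -0.14, 0, 0, 0, -0.03, 0, 0, -0.14]'

```text
clock: 13.75
position: [0.6528, 0.2179, 0.0613]
ee_rot: [0.998, 0.064, 0.002, 0.001]
contact_force: [11.3, -6.1, -2.4]
finger_gap: 0.182
```

Run:
```python
from st import *
s,p,y=st()
```

```text
t 13.75 p [0.6528 0.2179 0.0613] yaw_y -1.4431 tilt [ 0.003 -0.001] F [11.3 -6.1 -2.4] M [-1.07 -1.92  0.08] gap 0.182 j6 1.73
```

send_rows --steps '[0.85, 0, 0, 0, 0, 0, 0, 0.85, 0, 0, 0, 0, 0, 0, 0.85, 0, 0, 0, 0, 0, 0, 0.85, 0, 0, 0, 0, 0, 0]'

```text
clock: 14.15
position: [0.6512, 0.2188, 0.0608]
ee_rot: [0.998, 0.067, -0.0, -0.0]
contact_force: [-0.3, 0.8, -0.2]
finger_gap: 0.842
```

Run:
```python
from st import *
s,p,y=st()
f=grab_frame("wrist"); crop(f,120,180,520,480,2,"w14")
```

```text
t 14.15 p [0.6512 0.2188 0.0608] yaw_y -1.4357 tilt [-0.  0.] F [-0.3  0.8 -0.2] M [-0.01  0.01  0.02] gap 0.842 j6 1.723
```

View pics/w14.png

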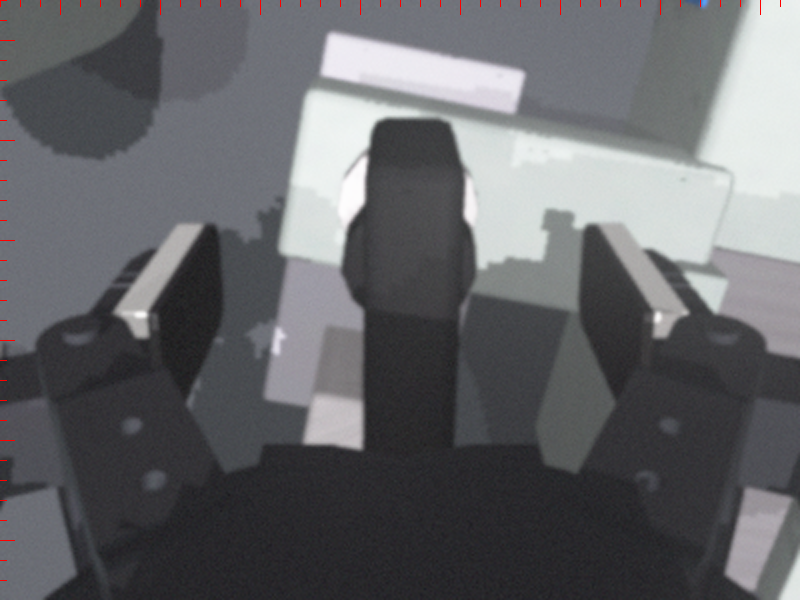

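send_rows --steps '[0.85, 0, -0.15, 0, 0, 0, 0.14, 0.85, 0, 0, 0, 0, 0, 0.14, 0.85, 0, 0, 0, 0, 0, 0.14, 0.85, 0, 0, 0, 0, 0, 0.14, 0.85, 0, 0, 0, 0, 0, 0.14, 0.85, 0, 0, 0, 0, 0, 0.14, 0.85, 0, 0, 0, 0, 0, 0.14, 0.85, 0, 0, 0, 0, 0, 0.14, 0.85, 0, 0, 0, 0, 0, 0.14, 0.85, 0, 0, 0, 0, 0, 0.14, 0.85, 0, 0, 0, 0, 0, 0.14]'

```text
clock: 15.3
position: [0.6512, 0.2173, 0.0607]
ee_rot: [0.667, 0.745, -0.0, -0.0]
contact_force: [0.6, 0.1, -0.3]
finger_gap: 0.851
```

send_rows --steps '[0.85, 0, 0, 0, 0, 0, 0.14, 0.85, 0, 0, 0, 0, 0, 0.14, 0.85, 0, 0, 0, 0, 0, 0.14, 0.85, 0, 0, 0, 0, 0, 0.14, 0.85, 0, 0, 0, 0, 0, 0.14, 0.85, 0, 0, 0, 0, 0, 0.14, 0.85, 0, 0, 0, 0, 0, 0.14, 0.85, 0, 0, 0, 0, 0, 0.14, 0.85, 0, 0, 0, 0, 0, 0.14, 0.85, 0, 0, 0, 0, 0, 0.14, 0.85, 0, 0, 0, 0, 0, 0.14]'

```text
clock: 16.4
position: [0.6513, 0.2173, 0.0607]
ee_rot: [-0.039, 0.999, 0.0, -0.0]
contact_force: [0.5, -0.5, -0.4]
finger_gap: 0.85
```

Run:
```python
from st import *
s,p,y=st(.6511,.2173,.0608,1.6986)
f=grab_frame("wrist"); crop(f,120,180,520,480,2,"w15")
```

```text
t 16.4 p [0.6513 0.2173 0.0607] yaw_y 1.6495 tilt [-0.  0.] F [ 0.5 -0.5 -0.4] M [0.04 0.   0.02] gap 0.85 j6 -1.365
go cm [-0.02  0.    0.01] dyaw 0.049
```

View pics/w15.png

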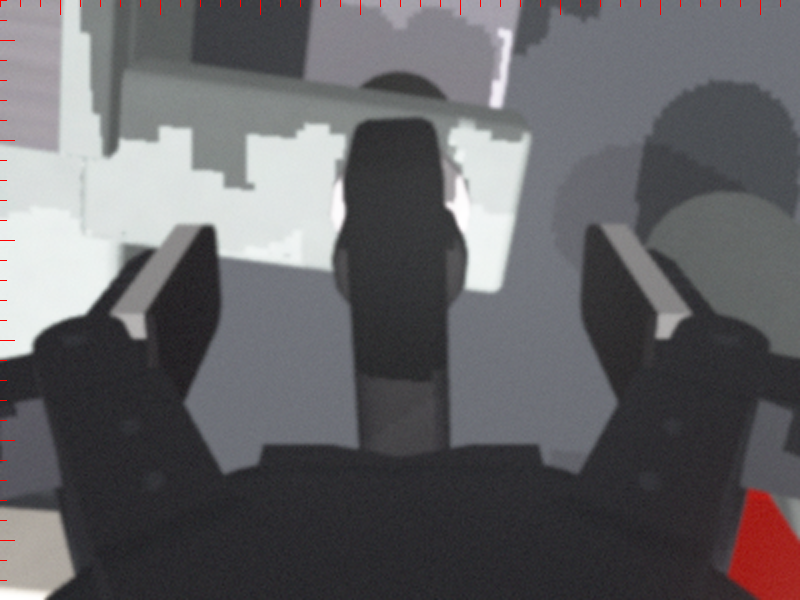

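send_rows --steps '[0, 0, 0, 0, 0, 0, 0.05, 0, 0, 0, 0, 0, 0, 0, 0, 0, 0, 0, 0, 0, 0, 0, 0, 0, 0, 0, 0, 0, 0, 0, 0, 0, 0, 0, 0, 0, 0, 0, 0, 0, 0, 0, 0, 0, 0, 0, 0, 0, 0, 0, 0, 0, -0.03, 0, 0, -0.14, 0, 0, 0, -0.03, 0, 0, -0.14, 0, 0, 0, -0.03, 0, 0, -0.14, 0, 0, 0, -0.03, 0, 0, -0.14, 0, 0, 0, -0.03, 0, 0, -0.14]'

```text
clock: 17.65
position: [0.6513, 0.2172, 0.0592]
ee_rot: [0.288, 0.958, 0.0, 0.0]
contact_force: [-0.8, 0.1, 0.7]
finger_gap: 0.175
```

Run:
```python
from st import *
s,p,y=st()
```

```text
t 17.65 p [0.6513 0.2172 0.0592] yaw_y 0.9871 tilt [0. 0.] F [-0.8  0.1  0.7] M [-0.02 -0.07  0.03] gap 0.175 j6 -0.702
```

send_rows --steps '[0, 0, 0, -0.04, 0, 0, -0.145, 0, 0, 0, -0.03, 0, 0, -0.145, 0, 0, 0, -0.04, 0, 0, -0.145, 0, 0, 0, -0.03, 0, 0, -0.145, 0, 0, 0, -0.04, 0, 0, -0.145, 0, 0, 0, -0.03, 0, 0, -0.145, 0, 0, 0, -0.04, 0, 0, -0.145, 0, 0, 0, -0.03, 0, 0, -0.145, 0, 0, 0, -0.04, 0, 0, -0.145, 0, 0, 0, -0.03, 0, 0, -0.145, 0, 0, 0, -0.04, 0, 0, -0.145, 0, 0, 0, -0.03, 0, 0, -0.145]'

```text
clock: 18.85
position: [0.6515, 0.2172, 0.0551]
ee_rot: [0.918, 0.398, 0.0, 0.0]
contact_force: [0.6, -0.0, 1.1]
finger_gap: 0.178
```

Run:
```python
from st import *
s,p,y=st()
```

```text
t 18.85 p [0.6515 0.2172 0.0551] yaw_y -0.7531 tilt [0. 0.] F [ 0.6 -0.   1.1] M [-0.08 -0.22  0.09] gap 0.178 j6 1.038
```

send_rows --steps '[0, 0, 0, -0.04, 0, 0, -0.145, 0, 0, 0, -0.03, 0, 0, -0.145, 0, 0, 0, 0, 0, 0, 0, 0.85, 0, 0, 0, 0, 0, 0, 0.85, 0, 0, 0, 0, 0, 0, 0.85, 0, 0, 0, 0, 0, 0, 0.85, 0, 0, 0, 0, 0, 0]'

```text
clock: 19.55
position: [0.6512, 0.2172, 0.0543]
ee_rot: [0.964, 0.264, -0.0, -0.0]
contact_force: [0.0, -0.1, 0.2]
finger_gap: 0.844
```

Run:
```python
from st import *
s,p,y=st()
f=grab_frame("wrist"); crop(f,120,180,520,480,2,"w16")
```

```text
t 19.55 p [0.6512 0.2172 0.0543] yaw_y -1.0357 tilt [-0. -0.] F [ 0.  -0.1  0.2] M [ 0.01  0.05 -0.02] gap 0.844 j6 1.32
```

View pics/w16.png

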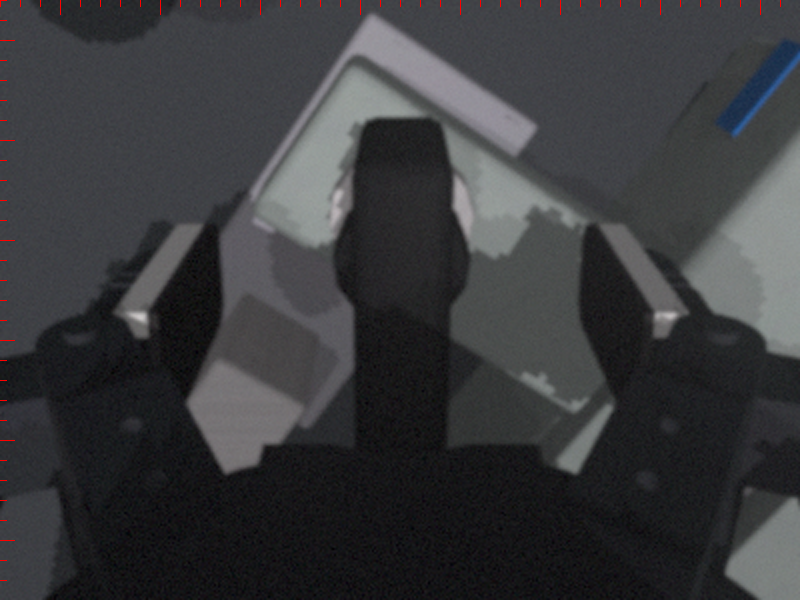

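send_rows --steps '[0.85, 0, 0, 3.5, 0, 0, 0, 0.85, 0, 0, 4, 0, 0, 0, 0.85, -1, -1, 3.5, 0, 0, 0.1, 0.85, -1.7, -4.2, 0, 0, 0, 0.1, 0.85, -1.7, -4.2, 0, 0, 0, 0.1, 0.85, -1.7, -4.2, 0, 0, 0, 0.1, 0.85, -1.7, -4.2, 0, 0, 0, 0.1, 0.85, -1.7, -4.2, 0, 0, 0, 0.1, 0.85, -1.7, -4.2, 0, 0, 0, 0.1, 0.85, -1.7, -4.2, 0, 0, 0, 0.1, 0.85, -1.7, -4.2, 0, 0, 0, 0.1, 0.85, -1.7, -4.2, 0, 0, 0, 0.1]'

```text
clock: 20.8
position: [0.4873, -0.1723, 0.1646]
ee_rot: [0.718, 0.696, 0.0, 0.0]
contact_force: [1.4, 0.2, 0.0]
finger_gap: 0.846
```

Run:
```python
from st import *
st(.44,-.2907,.1,.19)
```

```text
t 20.8 p [ 0.4873 -0.1723  0.1646] yaw_y -0.032 tilt [ 0.001 -0.   ] F [1.4 0.2 0. ] M [-0.   -0.01 -0.03] gap 0.846 j6 -0.357
go cm [ -4.73 -11.84  -6.46] dyaw 0.222
```

send_rows --steps '[0.85, -1.6, -4, 0, 0, 0, 0.08, 0.85, -1.6, -4, 0, 0, 0, 0.08, 0.85, -1.5, -3.9, 0, 0, 0, 0.06, 0.85, 0, 0, 0, 0, 0, 0]'

```text
clock: 21.2
position: [0.4395, -0.2933, 0.1643]
ee_rot: [0.64, 0.768, -0.0, 0.0]
contact_force: [-0.2, 0.1, -0.4]
finger_gap: 0.849
```

Run:
```python
from st import *
st(.44,-.2907,-.024,.19)
f=grab_frame("wrist"); cv2.imwrite("pics/w17.png",f["image"][:,:,::-1])
f=grab_frame("top"); cv2.imwrite("pics/t17.png",f["image"][:,:,::-1])
```

```text
t 21.2 p [ 0.4395 -0.2933  0.1643] yaw_y 0.182 tilt [-0.    -0.001] F [-0.2  0.1 -0.4] M [0.01 0.   0.03] gap 0.849 j6 -0.818
go cm [  0.05   0.26 -18.83] dyaw 0.008
```

View pics/w17.png

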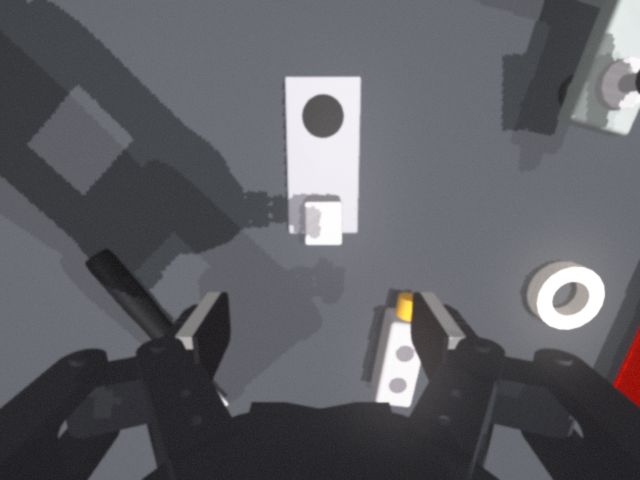

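View pics/t17.png

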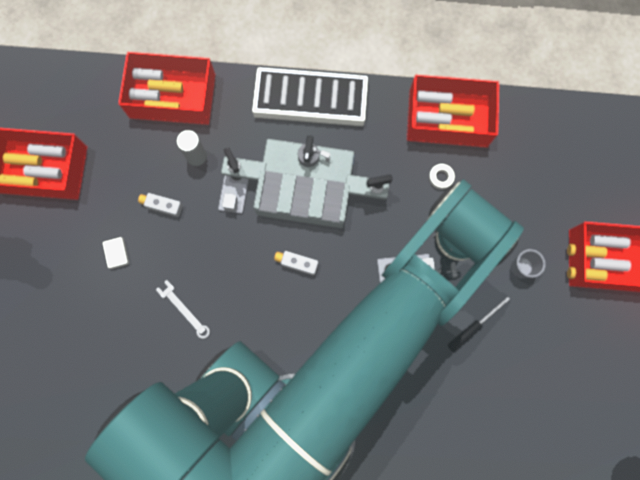

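Run:
```python
from st import *
from fit0 import fit
f=grab_frame("wrist")
L=[(.117,.032,.01),(.117,-.032,.01),(.085,0,.01),(-.018,.032,.01),(-.018,-.032,.01)]
p,r=fit(f,L,np.array([(285,77),(360,77),(323,116),(289.5,233),(357.5,233)],float),[.44,-.29,1.76]); print(p,r.round(1).tolist())
```

```text
[ 0.44452139 -0.29071335  1.75925002] [[-1.0, -0.8], [1.4, -1.4], [-0.2, 0.5], [-0.8, 1.4], [0.6, 0.9]]
```

send_rows --steps '[0.85, 0.25, 0.25, -4.5, 0, 0, 0.006, 0.85, 0, 0, -5, 0, 0, 0, 0.85, 0, 0, -4, 0, 0, 0, 0.85, 0, 0, -3, 0, 0, 0, 0.85, 0, 0, -1.5, 0, 0, 0, 0.85, 0, 0, -0.6, 0, 0, 0, 0.85, 0, 0, 0, 0, 0, 0]'

```text
clock: 22.05
position: [0.4443, -0.287, -0.0212]
ee_rot: [0.637, 0.771, 0.0, 0.0]
contact_force: [0.5, -0.6, 0.8]
finger_gap: 0.849
```

Run:
```python
from st import *
st(.442,-.2907,-.022,.188)
f=grab_frame("wrist"); crop(f,120,180,520,480,2,"w18")
```

```text
t 22.05 p [ 0.4443 -0.287  -0.0212] yaw_y 0.1896 tilt [ 0. -0.] F [ 0.5 -0.6  0.8] M [ 0.01 -0.02  0.04] gap 0.849 j6 -0.811
go cm [-0.23 -0.37 -0.08] dyaw -0.002
```

View pics/w18.png

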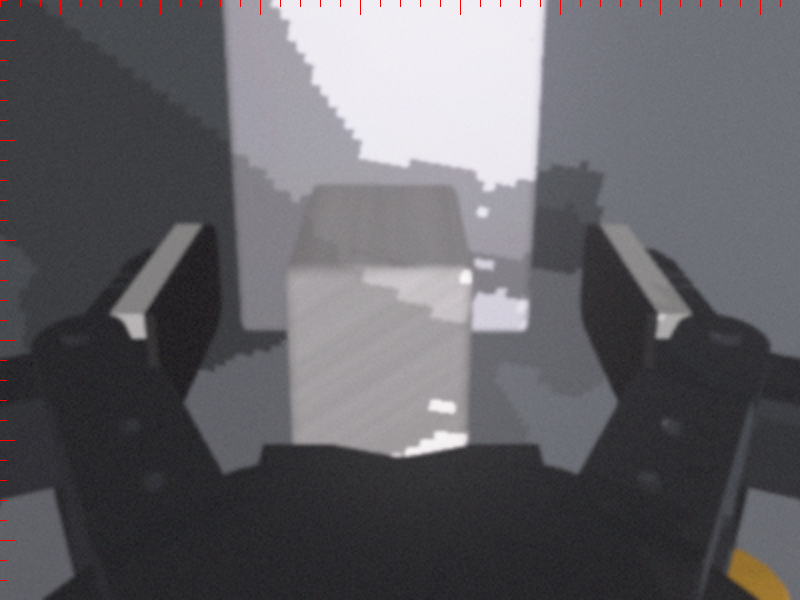

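send_rows --steps '[0.85, -0.25, -0.35, -0.1, 0, 0, 0, 0, 0, 0, 0, 0, 0, 0, 0, 0, 0, 0, 0, 0, 0, 0, 0, 0, 0, 0, 0, 0, 0, 0, 0, 0, 0, 0, 0, 0, 0, 0, 0, 0, 0, 0, 0, 0, 0, 0, 0, 0, 0, 0, 0, 0, 0, 0, 0, 0]' --force 90

```text
clock: 22.9
position: [0.4416, -0.2911, -0.022]
ee_rot: [0.637, 0.771, -0.0, 0.0]
contact_force: [-1.4, -0.2, 6.3]
finger_gap: 0.34
```

Run:
```python
from st import *
st()
f=grab_frame("wrist"); crop(f,120,180,520,480,2,"w19")
```

```text
t 22.9 p [ 0.4416 -0.2911 -0.022 ] yaw_y 0.189 tilt [ 0.001 -0.001] F [-1.4 -0.2  6.3] M [-0.02  0.14 -0.08] gap 0.34 j6 -0.82
```

View pics/w19.png

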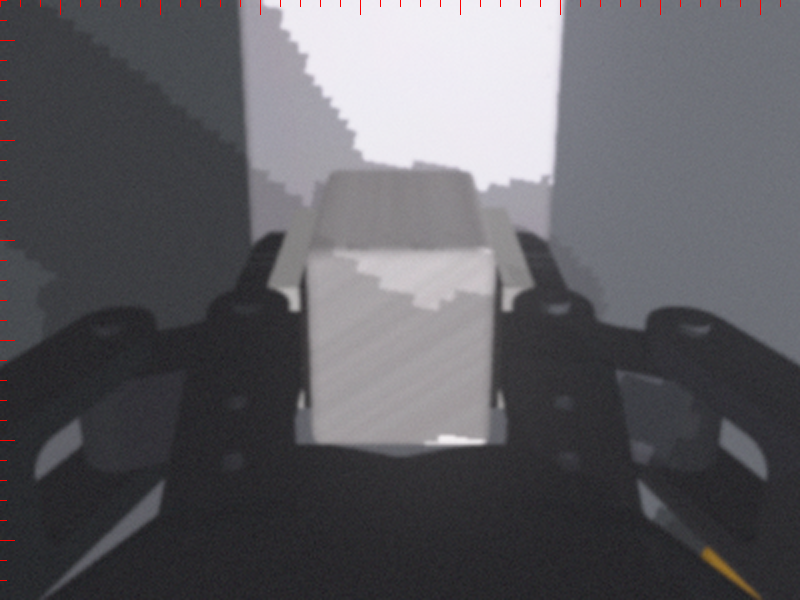

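send_rows --steps '[0, 0, 0, 1, 0, 0, 0, 0, 0, 0, 2, 0, 0, 0, 0, 0, 0, 2, 0, 0, -0.1, 0, 0, 0, 0, 0, 0, -0.14, 0, 0, 0, 0, 0, 0, -0.14, 0, -0.5, 1, 0, 0, 0, -0.14, 0, -0.5, 2, 0, 0, 0, -0.14, 0, -0.5, 2, 0, 0, 0, -0.14, 0, -0.5, 2, 0, 0, 0, -0.14, 0, -0.5, 2, 0, 0, 0, -0.14, 0, -0.5, 2, 0, 0, 0, -0.14, 0, -0.5, 2, 0, 0, 0, -0.14]'

```text
clock: 24.15
position: [0.4057, -0.1599, 0.0275]
ee_rot: [0.981, 0.196, -0.0, -0.0]
contact_force: [-0.3, 0.3, -3.4]
finger_gap: 0.341
```

Run:
```python
from st import *
st(.402,-.138,-.018,-1.634)
```

```text
t 24.15 p [ 0.4057 -0.1599  0.0275] yaw_y -1.1769 tilt [-0.  0.] F [-0.3  0.3 -3.4] M [0.01 0.03 0.01] gap 0.341 j6 0.743
go cm [-0.37  2.19 -4.55] dyaw -0.457
```

send_rows --steps '[0, -0.1, 0.6, 0, 0, 0, -0.115, 0, -0.1, 0.6, 0, 0, 0, -0.115, 0, -0.1, 0.6, 0, 0, 0, -0.115, 0, -0.1, 0.4, 0, 0, 0, -0.11, 0, 0, 0, -2, 0, 0, 0, 0, 0, 0, -1.5, 0, 0, 0, 0, 0, 0, -0.6, 0, 0, 0, 0, 0, 0, -0.4, 0, 0, 0]'

```text
clock: 24.95
position: [0.4021, -0.1387, -0.0178]
ee_rot: [1.0, -0.028, -0.0, -0.0]
contact_force: [-0.1, -0.2, -3.3]
finger_gap: 0.341
```

Run:
```python
from st import *
st(.542,-.1466,-.018,-1.634)
f=grab_frame("top"); crop(f,290,150,450,270,5,"t20")
```

```text
t 24.95 p [ 0.4021 -0.1387 -0.0178] yaw_y -1.6259 tilt [-0.001  0.   ] F [-0.1 -0.2 -3.3] M [ 0.05  0.02 -0.03] gap 0.341 j6 1.234
go cm [13.99 -0.79 -0.02] dyaw -0.008
```

View pics/t20.png

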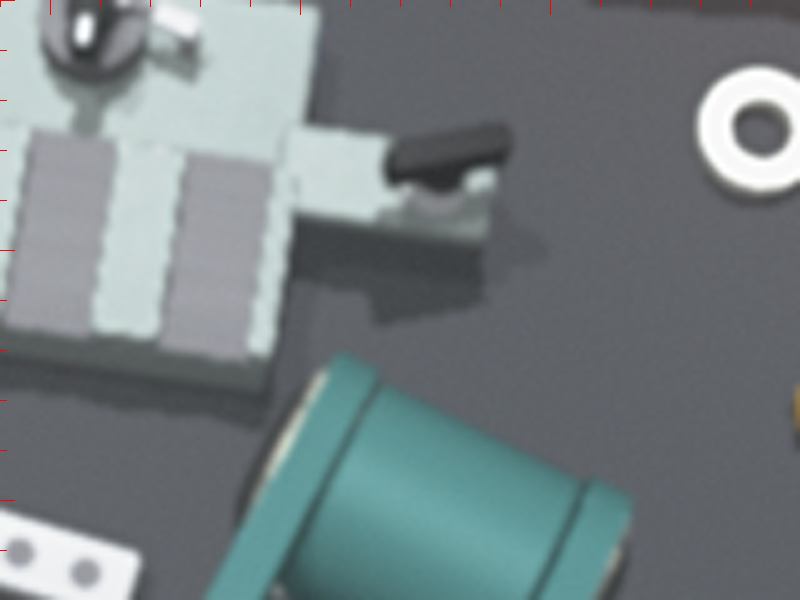

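send_rows --steps '[0, 2, -0.1, 0, 0, 0, -0.008, 0, 2, -0.1, 0, 0, 0, 0, 0, 2, -0.1, 0, 0, 0, 0, 0, 2, -0.1, 0, 0, 0, 0, 0, 1, -0.1, 0, 0, 0, 0, 0, 0.5, -0.1, 0, 0, 0, 0]'

```text
clock: 25.6
position: [0.4979, -0.1449, -0.0173]
ee_rot: [1.0, -0.031, 0.0, 0.0]
contact_force: [-0.3, 0.5, -4.0]
finger_gap: 0.342
```

Run:
```python
from st import *
st(.542,-.1466,-.018,-1.634)
f=grab_frame("wrist"); cv2.imwrite("pics/w20.png",f["image"][:,:,::-1])
f=grab_frame("scene"); crop(f,240,200,340,300,6,"s20")
```

```text
t 25.6 p [ 0.4979 -0.1449 -0.0173] yaw_y -1.6337 tilt [ 0. -0.] F [-0.3  0.5 -4. ] M [-0.02  0.07  0.02] gap 0.342 j6 1.301
go cm [ 4.41 -0.17 -0.07] dyaw -0.0
```

View pics/w20.png

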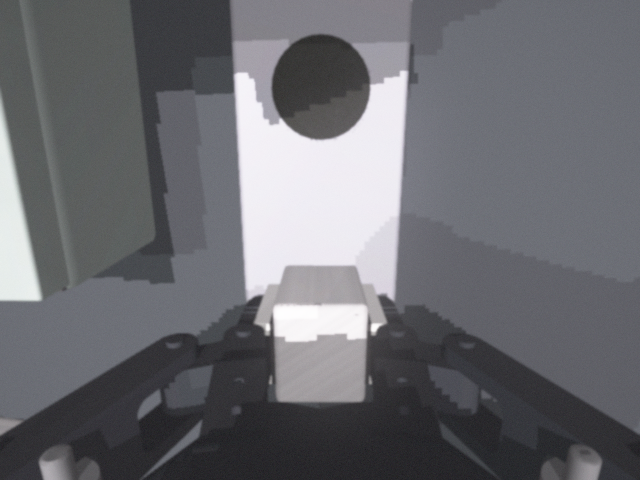

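View pics/s20.png

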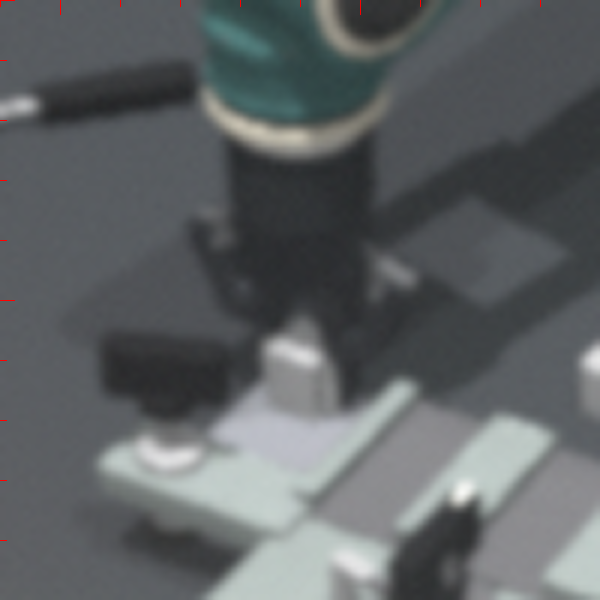

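send_rows --steps '[0, 1.5, -0.1, 0, 0, 0, 0, 0, 1.5, -0.1, 0, 0, 0, 0, 0, 0.9, 0, 0, 0, 0, 0, 0, 0.5, 0, 0, 0, 0, 0, 0, 0, 0, 0, 0, 0, 0]'

```text
clock: 26.2
position: [0.5412, -0.1467, -0.0177]
ee_rot: [1.0, -0.032, -0.0, -0.0]
contact_force: [-0.0, 0.0, -4.0]
finger_gap: 0.342
```

Run:
```python
from st import *
st(.542,-.1466,-.022,-1.634)
f=grab_frame("wrist"); cv2.imwrite("pics/w21.png",f["image"][:,:,::-1])
```

```text
t 26.2 p [ 0.5412 -0.1467 -0.0177] yaw_y -1.6339 tilt [-0.  0.] F [-0.  0. -4.] M [0.03 0.03 0.  ] gap 0.342 j6 1.324
go cm [ 0.08  0.01 -0.43] dyaw -0.0
```

View pics/w21.png

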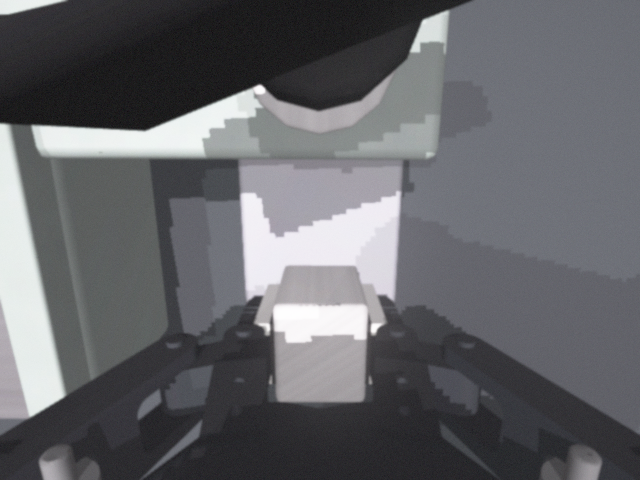

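send_rows --steps '[0, 0, 0, -0.3, 0, 0, 0, 0, 0, 0, -0.15, 0, 0, 0, 0.65, 0, 0, 0, 0, 0, 0, 0.65, 0, 0, 0, 0, 0, 0, 0.65, 0, 0, 0, 0, 0, 0, 0.65, 0, 0, 2, 0, 0, 0, 0.65, 0, 0, 4, 0, 0, 0, 0.75, -1, 0, 5, 0, 0, 0, 0.8, -1, 0, 5, 0, 0, 0.1, 0.8, 0, 0, 0, 0, 0, 0]'

```text
clock: 27.25
position: [0.5235, -0.1476, 0.1434]
ee_rot: [1.0, 0.02, 0.005, 0.002]
contact_force: [0.5, -0.7, 0.2]
finger_gap: 0.8
```

Run:
```python
from st import *
s,p,y=st(.627,-.152,.0625,.25)
f=grab_frame("wrist"); cv2.imwrite("pics/w22.png",f["image"][:,:,::-1])
```

```text
t 27.25 p [ 0.5235 -0.1476  0.1434] yaw_y -1.5308 tilt [ 0.009 -0.003] F [ 0.5 -0.7  0.2] M [0.01 0.03 0.01] gap 0.8 j6 1.209
go cm [10.35 -0.44 -8.09] dyaw -1.361
```

View pics/w22.png

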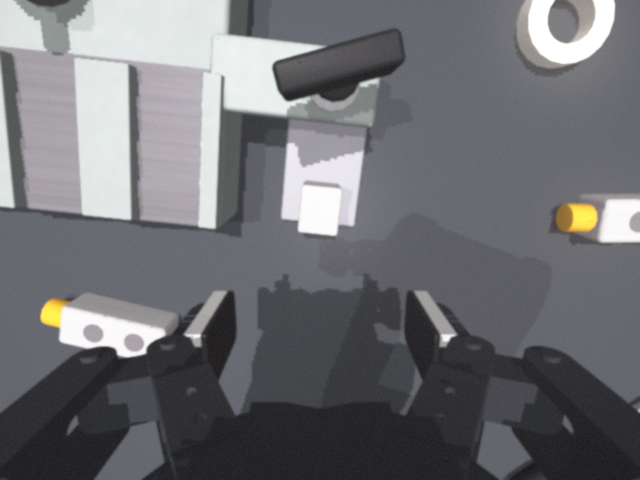

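send_rows --steps '[0.8, 1, 0, 0, 0, 0, 0.14, 0.8, 1, 0, 0, 0, 0, 0.14, 0.8, 1, 0, 0, 0, 0, 0.14, 0.8, 1, -0.1, 0, 0, 0, 0.14, 0.8, 1, -0.1, 0, 0, 0, 0.14, 0.8, 1, -0.1, 0, 0, 0, 0.14, 0.8, 1, -0.1, 0, 0, 0, 0.14, 0.8, 1, 0, 0, 0, 0, 0.14, 0.8, 1, 0, 0, 0, 0, 0.14, 0.8, 0.8, 0, 0, 0, 0, 0.14, 0.8, 0.4, 0, 0, 0, 0, 0.14, 0.8, 0, 0, 0, 0, 0, 0.14]'

```text
clock: 28.5
position: [0.6238, -0.1507, 0.1342]
ee_rot: [0.652, 0.759, -0.0, -0.001]
contact_force: [-0.2, 0.1, -0.7]
finger_gap: 0.801
```

Run:
```python
from st import *
s,p,y=st(.627,-.152,.0625,.258)
f=grab_frame("wrist"); cv2.imwrite("pics/w23.png",f["image"][:,:,::-1])
```

```text
t 28.5 p [ 0.6238 -0.1507  0.1342] yaw_y 0.1513 tilt [-0.002  0.001] F [-0.2  0.1 -0.7] M [ 0.01 -0.04  0.01] gap 0.801 j6 -0.428
go cm [ 0.32 -0.13 -7.17] dyaw 0.107
```

View pics/w23.png

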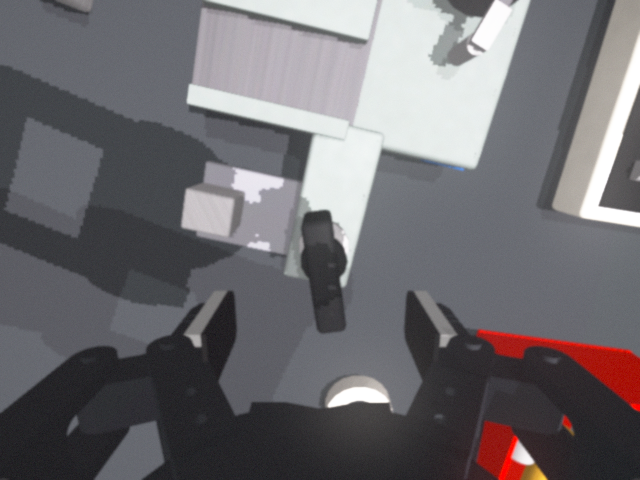

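send_rows --steps '[0.8, 0.3, -0.1, -1.5, 0, 0, 0.1, 0.8, 0, 0, -2, 0, 0, 0, 0.8, 0, 0, -2, 0, 0, 0, 0.8, 0, 0, -1.2, 0, 0, 0, 0.8, 0, 0, -0.4, 0, 0, 0, 0.8, 0, 0, 0, 0, 0, 0]'

```text
clock: 29.15
position: [0.6265, -0.1518, 0.0645]
ee_rot: [0.615, 0.788, -0.0, -0.0]
contact_force: [0.2, 0.4, -0.1]
finger_gap: 0.801
```

Run:
```python
from st import *
s,p,y=st(.627,-.152,.0625,.258)
f=grab_frame("wrist"); crop(f,120,180,520,480,2,"w24")
```

```text
t 29.15 p [ 0.6265 -0.1518  0.0645] yaw_y 0.2449 tilt [-0.001  0.   ] F [ 0.2  0.4 -0.1] M [ 0.01 -0.02  0.03] gap 0.801 j6 -0.522
go cm [ 0.05 -0.02 -0.2 ] dyaw 0.013
```

View pics/w24.png

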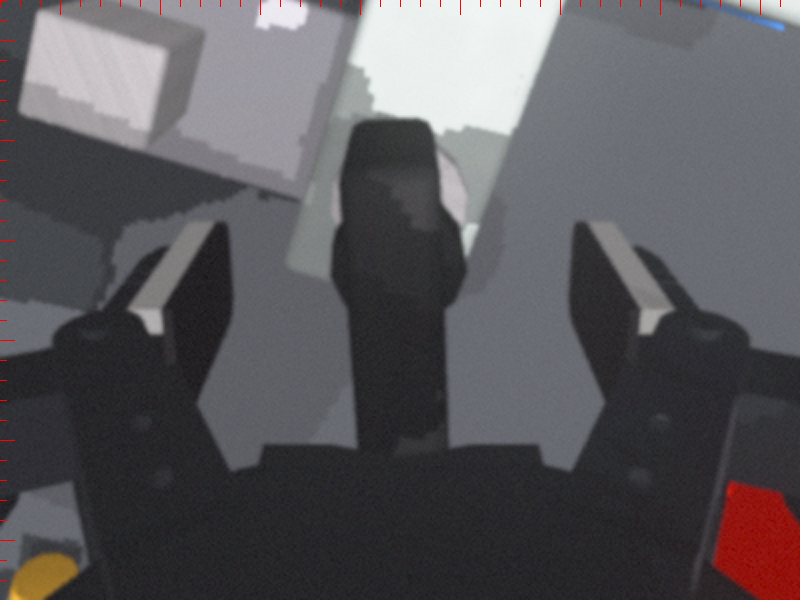

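send_rows --steps '[0.8, 0, 0, -0.2, 0, 0, 0.012, 0, 0, 0, 0, 0, 0, 0, 0, 0, 0, 0, 0, 0, 0, 0, 0, 0, 0, 0, 0, 0, 0, 0, 0, 0, 0, 0, 0, 0, 0, 0, 0, 0, 0, 0, 0, 0, 0, 0, 0, 0, 0, 0, 0, 0, 0, 0, 0, 0]' --force 60

```text
clock: 30.0
position: [0.6265, -0.1519, 0.0632]
ee_rot: [0.61, 0.792, -0.0, -0.0]
contact_force: [-5.1, 0.2, 5.1]
finger_gap: 0.182
```

Run:
```python
from st import *
s,p,y=st()
```

```text
t 30.0 p [ 0.6265 -0.1519  0.0632] yaw_y 0.2579 tilt [-0. -0.] F [-5.1  0.2  5.1] M [-0.02  1.05  0.01] gap 0.182 j6 -0.535
```

send_rows --steps '[0, -0.08, 0, -0.03, 0, 0, -0.14, 0, 0, 0, -0.03, 0, 0, -0.14, 0, 0, 0, -0.03, 0, 0, -0.14, 0, 0, 0, -0.03, 0, 0, -0.14, 0, 0, 0, -0.03, 0, 0, -0.14, 0, 0, 0, -0.03, 0, 0, -0.14, 0, 0, 0, -0.04, 0, 0, -0.14, 0, 0, 0, -0.03, 0, 0, -0.14]'

```text
clock: 30.8
position: [0.6262, -0.152, 0.0606]
ee_rot: [0.939, 0.344, 0.0, 0.0]
contact_force: [-0.1, -0.7, 1.3]
finger_gap: 0.18
```

Run:
```python
from st import *
s,p,y=st()
```

```text
t 30.8 p [ 0.6262 -0.152   0.0606] yaw_y -0.8678 tilt [ 0.001 -0.   ] F [-0.1 -0.7  1.3] M [-0.25  0.01  0.07] gap 0.18 j6 0.59
```

send_rows --steps '[0, 0, 0, -0.04, 0, 0, -0.14, 0, 0, 0, -0.03, 0, 0, -0.14, 0, 0, 0, -0.03, 0, 0, -0.14, 0, 0, 0, -0.04, 0, 0, -0.14, 0, 0, 0, -0.03, 0, 0, -0.14, 0, 0, 0, -0.03, 0, 0, -0.14, 0, 0, 0, -0.04, 0, 0, -0.14, 0, 0, 0, -0.03, 0, 0, -0.14, 0, 0, 0, -0.03, 0, 0, -0.14, 0, 0, 0, -0.04, 0, 0, -0.14, 0, 0, 0, -0.03, 0, 0, -0.14, 0, 0, 0, -0.03, 0, 0, -0.14]'

```text
clock: 32.0
position: [0.6261, -0.152, 0.0566]
ee_rot: [0.883, -0.469, 0.0, 0.0]
contact_force: [-0.4, -1.5, 2.2]
finger_gap: 0.182
```

Run:
```python
from st import *
s,p,y=st()
```

```text
t 32.0 p [ 0.6261 -0.152   0.0566] yaw_y -2.5478 tilt [ 0. -0.] F [-0.4 -1.5  2.2] M [-0.24  0.21  0.07] gap 0.182 j6 2.27
```

send_rows --steps '[0.85, 0, 0, 0, 0, 0, 0, 0.85, 0, 0, 0, 0, 0, 0, 0.85, 0, 0, 0, 0, 0, 0, 0.85, 0, 0, 0, 0, 0, 0.143, 0.85, 0, 0, 0, 0, 0, 0.143, 0.85, 0, 0, 0, 0, 0, 0.143, 0.85, 0, 0, 0, 0, 0, 0.143, 0.85, 0, 0, 0, 0, 0, 0.143, 0.85, 0, 0, 0, 0, 0, 0.143, 0.85, 0, 0, 0, 0, 0, 0.143, 0.85, 0, 0, 0, 0, 0, 0.143, 0.85, 0, 0, 0, 0, 0, 0.143]'

```text
clock: 33.2
position: [0.6259, -0.1518, 0.0564]
ee_rot: [0.987, 0.161, 0.0, -0.0]
contact_force: [0.6, 0.4, 0.6]
finger_gap: 0.847
```

send_rows --steps '[0.85, 0, 0, 0, 0, 0, 0.143, 0.85, 0, 0, 0, 0, 0, 0.143, 0.85, 0, 0, 0, 0, 0, 0.143, 0.85, 0, 0, 0, 0, 0, 0.143, 0.85, 0, 0, 0, 0, 0, 0.143, 0.85, 0, 0, 0, 0, 0, 0.143, 0.85, 0, 0, 0, 0, 0, 0.143, 0.85, 0, 0, 0, 0, 0, 0.143, 0.85, 0, 0, 0, 0, 0, 0.143, 0.85, 0, 0, 0, 0, 0, 0.143, 0.85, 0, 0, 0, 0, 0, 0.143, 0.85, 0, 0, 0, 0, 0, 0.143]'

```text
clock: 34.4
position: [0.6259, -0.1518, 0.0563]
ee_rot: [0.523, 0.852, 0.0, 0.0]
contact_force: [-0.6, -0.2, -0.7]
finger_gap: 0.85
```

Run:
```python
from st import *
s,p,y=st(.6262,-.152,.0566,.5938)
```

```text
t 34.4 p [ 0.6259 -0.1518  0.0563] yaw_y 0.4695 tilt [0. 0.] F [-0.6 -0.2 -0.7] M [ 0.03  0.02 -0.03] gap 0.85 j6 -0.747
go cm [ 0.03 -0.02  0.03] dyaw 0.124
```

Now regrip and turn the rest: 1.63 rad to reach about 5.68.

send_rows --steps '[0.85, 0, 0, 0, 0, 0, 0.125, 0, 0, 0, 0, 0, 0, 0, 0, 0, 0, 0, 0, 0, 0, 0, 0, 0, 0, 0, 0, 0, 0, 0, 0, 0, 0, 0, 0, 0, 0, 0, 0, 0, 0, 0, 0, 0, 0, 0, 0, 0, 0, 0, 0, 0, 0, 0, 0, 0]'

```text
clock: 35.2
position: [0.6259, -0.1518, 0.0564]
ee_rot: [0.473, 0.881, 0.0, 0.0]
contact_force: [-0.7, 0.8, 1.1]
finger_gap: 0.178
```

send_rows --steps '[0, 0, 0, -0.04, 0, 0, -0.145, 0, 0, 0, -0.03, 0, 0, -0.145, 0, 0, 0, -0.04, 0, 0, -0.145, 0, 0, 0, -0.03, 0, 0, -0.145, 0, 0, 0, -0.04, 0, 0, -0.145, 0, 0, 0, -0.03, 0, 0, -0.145, 0, 0, 0, -0.04, 0, 0, -0.145, 0, 0, 0, -0.03, 0, 0, -0.145, 0, 0, 0, -0.04, 0, 0, -0.145, 0, 0, 0, 0, 0, 0, 0]'

```text
clock: 36.2
position: [0.6262, -0.1518, 0.0534]
ee_rot: [0.911, 0.412, 0.0, 0.0]
contact_force: [1.6, 0.8, 2.4]
finger_gap: 0.182
```

Run:
```python
from st import *
s,p,y=st(.6262,-.152,.0566,.5938-1.63)
```

```text
t 36.2 p [ 0.6262 -0.1518  0.0534] yaw_y -0.7218 tilt [ 0.001 -0.   ] F [1.6 0.8 2.4] M [-0.   -0.36 -0.12] gap 0.182 j6 0.444
go cm [ 0.   -0.02  0.32] dyaw -0.314
```

send_rows --steps '[0, 0, 0, -0.03, 0, 0, -0.145, 0, 0, 0, -0.03, 0, 0, -0.145, 0, 0, 0, 0, 0, 0, 0.02, 0, 0, 0, 0, 0, 0, 0]'

```text
clock: 36.6
position: [0.6262, -0.1518, 0.0529]
ee_rot: [0.957, 0.291, 0.0, 0.0]
contact_force: [3.3, 0.2, 1.5]
finger_gap: 0.177
```

Run:
```python
from st import *
s,p,y=st(.6262,-.152,.0566,.5938-1.63)
```

```text
t 36.6 p [ 0.6262 -0.1518  0.0529] yaw_y -0.9806 tilt [ 0.001 -0.   ] F [3.3 0.2 1.5] M [-0.01 -0.54 -0.01] gap 0.177 j6 0.703
go cm [ 0.   -0.02  0.37] dyaw -0.056
```

send_rows --steps '[0.85, 0, 0, 0, 0, 0, 0, 0.85, 0, 0, 0, 0, 0, 0, 0.85, 0, 0, 0, 0, 0, 0, 0.85, 0, 0, 0, 0, 0, 0]'

```text
clock: 37.0
position: [0.6257, -0.1518, 0.0524]
ee_rot: [0.958, 0.287, -0.0, -0.0]
contact_force: [-0.0, 0.1, 0.1]
finger_gap: 0.839
```

Run:
```python
from st import *
s,p,y=st()
f=grab_frame("wrist"); crop(f,120,180,520,480,2,"w25")
```

```text
t 37.0 p [ 0.6257 -0.1518  0.0524] yaw_y -0.9881 tilt [-0.  0.] F [-0.   0.1  0.1] M [-0.02  0.03 -0.07] gap 0.839 j6 0.71
```

View pics/w25.png

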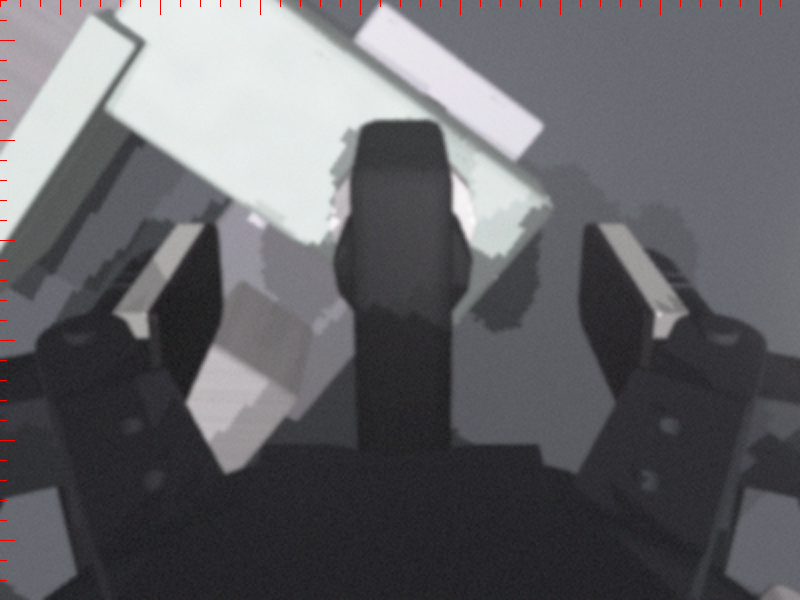

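send_rows --steps '[0.85, 0, 0, 3.5, 0, 0, 0, 0.85, 0, 0, 4, 0, 0, 0, 0.85, -1, -2, 3, 0, 0, 0.1, 0.85, -1, -3, 0, 0, 0, 0.12, 0.85, -1, -3, 0, 0, 0, 0.12, 0.85, -1, -3, 0, 0, 0, 0.12, 0.85, -1, -3, 0, 0, 0, 0.12, 0.85, -1, -3, 0, 0, 0, 0.12, 0.85, -1, -3, 0, 0, 0, 0.12, 0.85, -1, -3, 0, 0, 0, 0.12, 0.85, -0.8, -3, 0, 0, 0, 0.1, 0.85, 0, 0, 0, 0, 0, 0]'

```text
clock: 38.25
position: [0.5366, -0.4147, 0.1572]
ee_rot: [0.688, 0.725, -0.0, -0.0]
contact_force: [1.0, -0.1, -0.4]
finger_gap: 0.851
```

Run:
```python
from st import *
s,p,y=st(.538,-.417,.1,.045)
f=grab_frame("wrist"); cv2.imwrite("pics/w26.png",f["image"][:,:,::-1])
f=grab_frame("top"); cv2.imwrite("pics/t26.png",f["image"][:,:,::-1])
```

```text
t 38.25 p [ 0.5366 -0.4147  0.1572] yaw_y 0.0525 tilt [-0.001 -0.   ] F [ 1.  -0.1 -0.4] M [ 0.02 -0.03  0.05] gap 0.851 j6 -0.748
go cm [ 0.14 -0.23 -5.72] dyaw -0.008
```

View pics/w26.png

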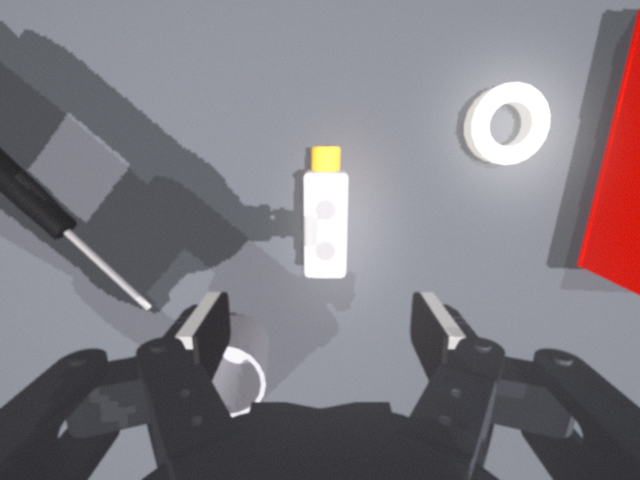

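View pics/t26.png

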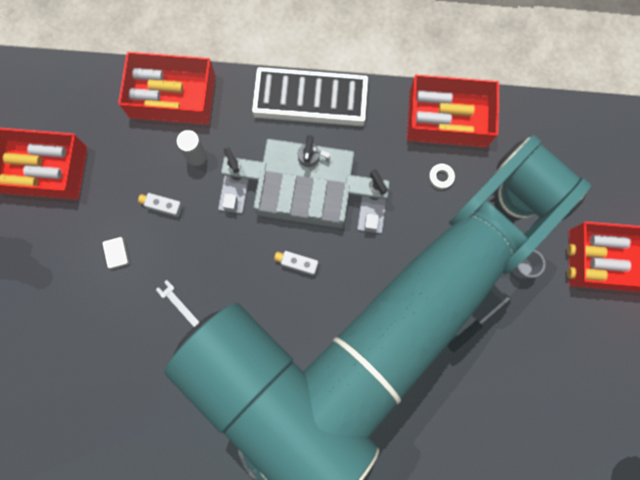

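Run:
```python
from st import *
from fit0 import fit
f=grab_frame("wrist")
VL=[(.045,.018,.036),(.045,-.018,.036),(-.045,-.018,.036),(-.045,.018,.036)]
p,r=fit(f,VL,np.array([(304,172.5),(348,172.5),(346.5,278),(304.5,278)],float),[.538,-.417,1.6]); print(p,r.round(1).tolist())
print(proj(f,[[.4576,-.546,.07]]))
```

```text
[ 0.54332834 -0.41665282  1.62016789] [[-0.7, -0.5], [0.7, -0.4], [0.0, 0.5], [-0.0, 0.5]]
[[214.44510598 383.82899473]]
```

send_rows --steps '[0.75, 0.4, -0.2, -4.5, 0, 0, -0.005, 0.75, 0, 0, -5, 0, 0, 0, 0.75, 0, 0, -4, 0, 0, 0, 0.75, 0, 0, -2.5, 0, 0, 0, 0.75, 0, 0, -1.4, 0, 0, 0, 0.75, 0, 0, -0.5, 0, 0, 0, 0.75, 0, 0, 0, 0, 0, 0]'

```text
clock: 39.1
position: [0.5424, -0.4136, -0.0208]
ee_rot: [0.691, 0.723, 0.0, 0.0]
contact_force: [0.3, -0.2, 0.3]
finger_gap: 0.752
```

Run:
```python
from st import *
s,p,y=st(.5405,-.417,-.024,.047)
f=grab_frame("wrist"); crop(f,120,180,520,480,2,"w27")
```

```text
t 39.1 p [ 0.5424 -0.4136 -0.0208] yaw_y 0.0462 tilt [ 0. -0.] F [ 0.3 -0.2  0.3] M [ 0.01 -0.04  0.01] gap 0.752 j6 -0.735
go cm [-0.19 -0.34 -0.32] dyaw 0.001
```

View pics/w27.png

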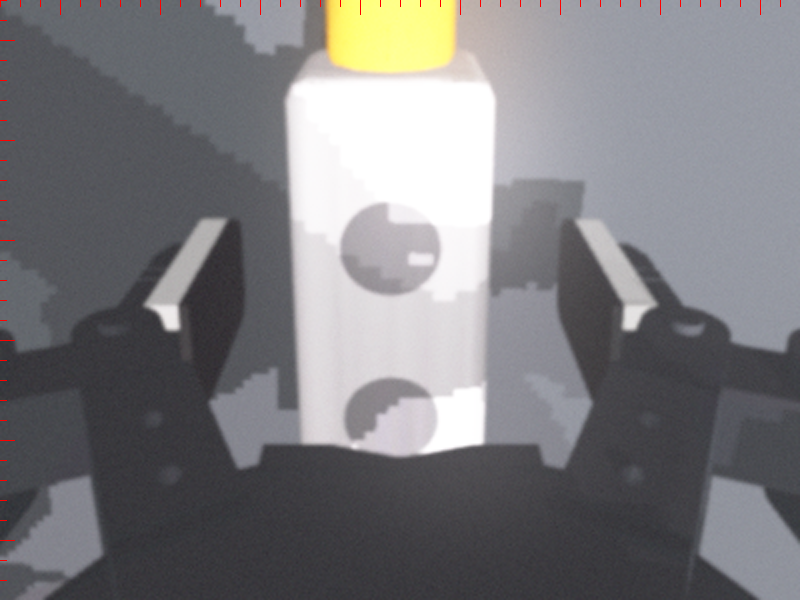

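send_rows --steps '[0.75, -0.15, -0.35, -0.3, 0, 0, 0, 0, 0, 0, 0, 0, 0, 0, 0, 0, 0, 0, 0, 0, 0, 0, 0, 0, 0, 0, 0, 0, 0, 0, 0, 0, 0, 0, 0, 0, 0, 0, 0, 0, 0, 0, 0, 0, 0, 0, 0, 0, 0]' --force 90

```text
clock: 39.85
position: [0.5407, -0.4177, -0.0235]
ee_rot: [0.691, 0.723, -0.0, 0.001]
contact_force: [-1.8, 0.2, 5.9]
finger_gap: 0.407
```

send_rows --steps '[0, 0, 0, 1, 0, 0, 0, 0, 0, 0, 3, 0, 0, 0, 0, 0, 0, 4, 0, 0, 0, 0, 0, 0, 4, 0, 0, 0, 0, 0, 0, 0, 0, 0, 0]'

```text
clock: 40.35
position: [0.5422, -0.4188, 0.1028]
ee_rot: [0.691, 0.723, 0.0, 0.004]
contact_force: [0.7, -1.3, -2.4]
finger_gap: 0.404
```

Run:
```python
from st import *
s,p,y=st()
f=grab_frame("wrist"); crop(f,120,180,520,480,2,"w28")
```

```text
t 40.35 p [ 0.5422 -0.4188  0.1028] yaw_y 0.0461 tilt [ 0.007 -0.005] F [ 0.7 -1.3 -2.4] M [-0.01 -0.06 -0.02] gap 0.404 j6 -0.741
```

View pics/w28.png

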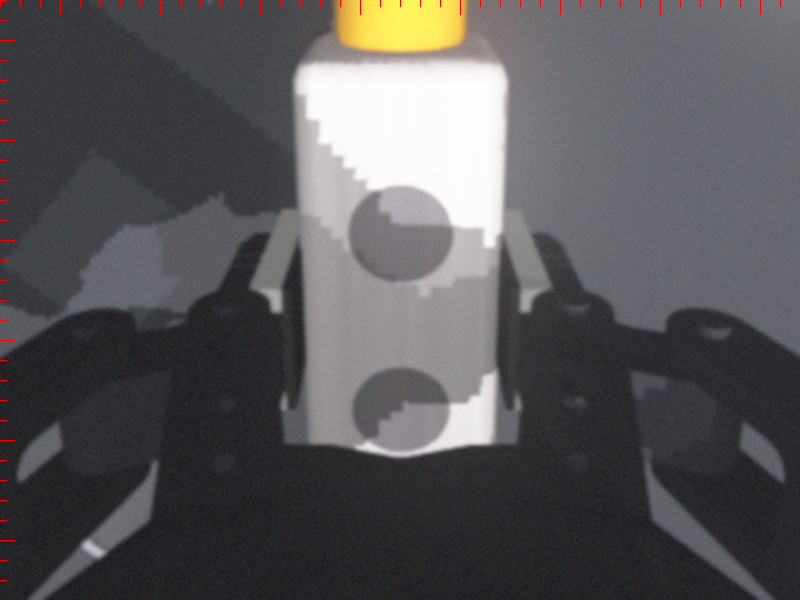

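send_rows --steps '[0, 0, 2, 1.5, 0, 0, 0.12, 0, 0, 3, 1.5, 0, 0, 0.12, 0, 0.1, 3.4, 0, 0, 0, 0.12, 0, 0.4, 3.4, 0, 0, 0, 0.12, 0, 0.4, 3.4, 0, 0, 0, 0.12, 0, 0.4, 3.4, 0, 0, 0, 0.12, 0, 0.4, 3.4, 0, 0, 0, 0.12, 0, 0.4, 3.4, 0, 0, 0, 0.12, 0, 0.4, 3.4, 0, 0, 0, 0.12, 0, 0.4, 3.4, 0, 0, 0, 0.12, 0, 0.4, 3.4, 0, 0, 0, 0.12, 0, 0.4, 1.9, 0, 0, 0, 0.12]'

```text
clock: 41.6
position: [0.5766, -0.0399, 0.1241]
ee_rot: [0.039, 0.999, 0.0, -0.001]
contact_force: [0.9, -0.9, -2.4]
finger_gap: 0.407
```

Run:
```python
from st import *
s,p,y=st(.5784,-.0434,.037,1.504)
```

```text
t 41.6 p [ 0.5766 -0.0399  0.1241] yaw_y 1.4921 tilt [-0.002  0.001] F [ 0.9 -0.9 -2.4] M [ 0.01 -0.02 -0.03] gap 0.407 j6 -1.606
go cm [ 0.18 -0.35 -8.71] dyaw 0.012
```

send_rows --steps '[0, 0, 0, 0, 0, 0, 0, 0, 0.2, -0.3, -2, 0, 0, 0.012, 0, 0, 0, -2, 0, 0, 0, 0, 0, 0, 0, 0, 0, 0]'

```text
clock: 42.0
position: [0.5774, -0.0456, 0.0817]
ee_rot: [0.037, 0.999, 0.0, -0.003]
contact_force: [-0.8, -0.9, -4.0]
finger_gap: 0.407
```

Run:
```python
from st import *
s,p,y=st(.5784,-.0434,.037,1.504)
f=grab_frame("wrist"); cv2.imwrite("pics/w29.png",f["image"][:,:,::-1])
```

```text
t 42.0 p [ 0.5774 -0.0456  0.0817] yaw_y 1.4961 tilt [-0.006  0.001] F [-0.8 -0.9 -4. ] M [-0.01 -0.05 -0.03] gap 0.407 j6 -1.619
go cm [ 0.1   0.22 -4.47] dyaw 0.008
```

View pics/w29.png

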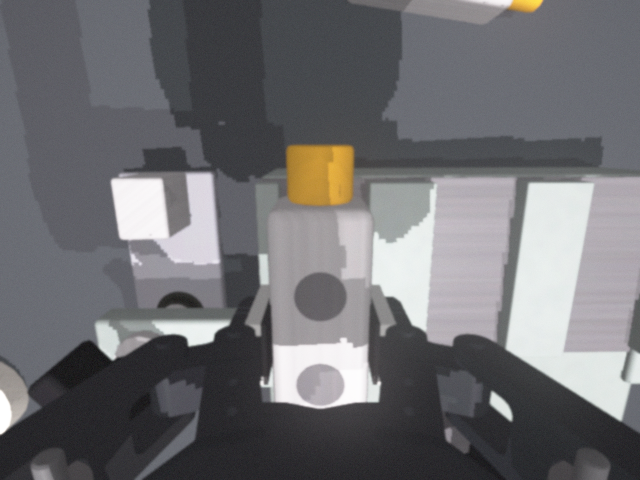

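Run:
```python
from st import *
from ov import stand_lines,overlay
f=grab_frame("wrist")
overlay(f,[([.6087,.0347,-.067],stand_lines(5.66,5.62))],(80,80,640,480),1.4,"ov29")
```

```text
(no output)
```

View pics/ov29.png

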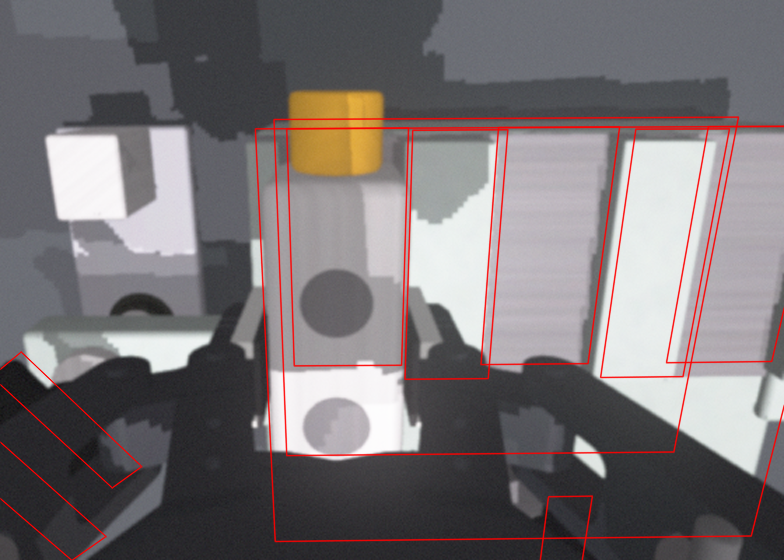

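Run:
```python
from st import *
f=grab_frame("wrist")
crop(f,240,160,640,400,2,"w30")
```

```text
(no output)
```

View pics/w30.png

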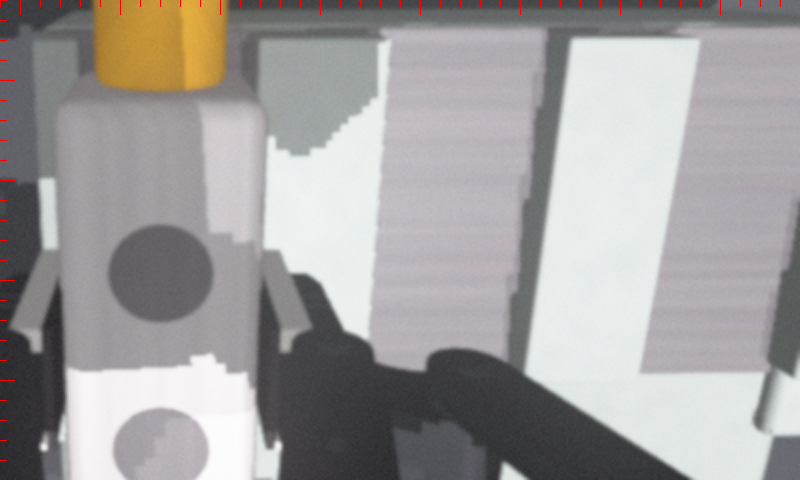

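Run:
```python
from st import *
from fit0 import fit,T
s,p,y=st()
f=grab_frame("wrist")
ys=[-.115,-.103,-.057,-.023,.023,.057]
uv=(np.array([(33,40),(78,38),(258,38),(391,38),(570,37.5),(700,37)],float)+.5)/2-.5+[240,160]
L=[(-.075,a,.072) for a in ys]
q,r=fit(f,L,uv,[.6087,.0347,-.067]);print(q,r.round(1).tolist())
for g in(-.08,0,.08): print(T(q,[(-.025,g,0)]))
from scipy.optimize import least_squares
# free height of camera
def fun(v): 
    return (proj(f,T(v[:3],L)+[0,0,v[3]])-uv).ravel()
rr=least_squares(fun,[*q,0]);print(rr.x)
```

```text
t 42.15 p [ 0.5794 -0.0457  0.0861] yaw_y 1.4969 tilt [ 0. -0.] F [ 0.  -0.2 -1.8] M [ 0.03 -0.01 -0.02] gap 0.404 j6 -1.619
[ 0.61325376  0.03177825 -0.06964917] [[-1.9, -0.4], [-0.7, 0.5], [-0.1, 0.2], [0.3, -0.0], [0.8, 0.1], [1.7, 0.3]]
[[ 0.58274694 -0.04628797  0.        ]]
[[0.58831437 0.03351807 0.        ]]
[[0.5938818  0.11332411 0.        ]]
[ 0.61338448  0.03221523 -0.0690037  -0.00170621]
```

send_rows --steps '[0, 0.1, 0, -2, 0, 0, 0.007, 0, 0, 0, -1.5, 0, 0, 0, 0, 0, 0, -0.8, 0, 0, 0, 0, 0, 0, -0.2, 0, 0, 0, 0, 0, 0, 0, 0, 0, 0]'

```text
clock: 42.7
position: [0.5804, -0.0453, 0.0407]
ee_rot: [0.033, 0.999, 0.0, -0.0]
contact_force: [0.7, -0.4, -2.8]
finger_gap: 0.405
```

Run:
```python
from st import *
s,p,y=st(.5805,-.0457,.0375,1.503)
f=grab_frame("wrist")
crop(f,240,130,640,400,2,"w31")
```

```text
t 42.7 p [ 0.5804 -0.0453  0.0407] yaw_y 1.5048 tilt [-0.  0.] F [ 0.7 -0.4 -2.8] M [-0.03 -0.03 -0.01] gap 0.405 j6 -1.627
go cm [ 0.01 -0.04 -0.32] dyaw -0.002
```

View pics/w31.png

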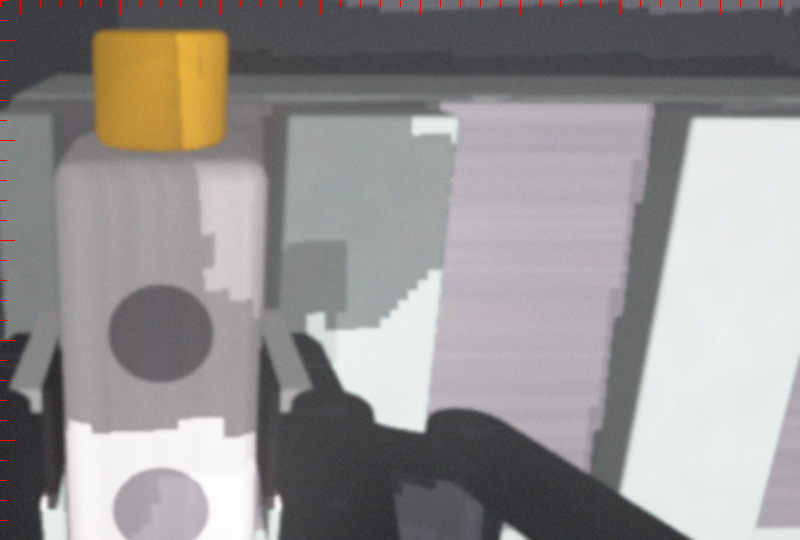

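send_rows --steps '[0, 0, 0.15, -0.1, 0, 0, 0, 0, 0, 0, -0.15, 0, 0, 0, 0, 0, 0, -0.1, 0, 0, 0, 0, 0, 0, 0, 0, 0, 0]'

```text
clock: 43.15
position: [0.5808, -0.0437, 0.0384]
ee_rot: [0.033, 0.999, 0.0, 0.001]
contact_force: [-4.8, 1.1, 8.2]
finger_gap: 0.403
```

Run:
```python
from st import *
s,p,y=st(.5805,-.0443,.0375,1.503)
```

```text
t 43.15 p [ 0.5808 -0.0437  0.0384] yaw_y 1.5051 tilt [0.001 0.   ] F [-4.8  1.1  8.2] M [ 0.22  0.74 -0.03] gap 0.403 j6 -1.624
go cm [-0.03 -0.06 -0.09] dyaw -0.002
```

send_rows --steps '[0.6, 0, 0, 0, 0, 0, 0, 0.6, 0, 0, 0, 0, 0, 0, 0.6, 0, 0, 0, 0, 0, 0, 0.6, 0, 0, 1.5, 0, 0, 0, 0.6, 0, 0, 3, 0, 0, 0, 0.7, 0, 0, 4, 0, 0, 0, 0.8, -1, 0, 3, 0, 0, 0, 0.8, 0, 0, 0, 0, 0, 0]'

```text
clock: 43.95
position: [0.5716, -0.044, 0.1582]
ee_rot: [0.033, 0.999, -0.0, 0.004]
contact_force: [-0.2, 0.0, -0.4]
finger_gap: 0.801
```

Run:
```python
from st import *
s,p,y=st(.42,.028,.1,2.912)
f=grab_frame("wrist"); cv2.imwrite("pics/w32.png",f["image"][:,:,::-1])
f=grab_frame("top"); cv2.imwrite("pics/t32.png",f["image"][:,:,::-1])
```

```text
t 43.95 p [ 0.5716 -0.044   0.1582] yaw_y 1.505 tilt [ 0.007 -0.001] F [-0.2  0.  -0.4] M [-0.02 -0.05 -0.01] gap 0.801 j6 -1.626
go cm [-15.16   7.2   -5.82] dyaw 1.407
```

View pics/w32.png

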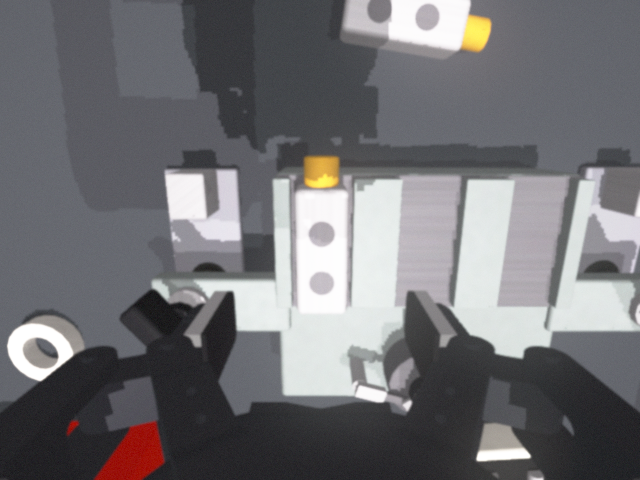

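View pics/t32.png

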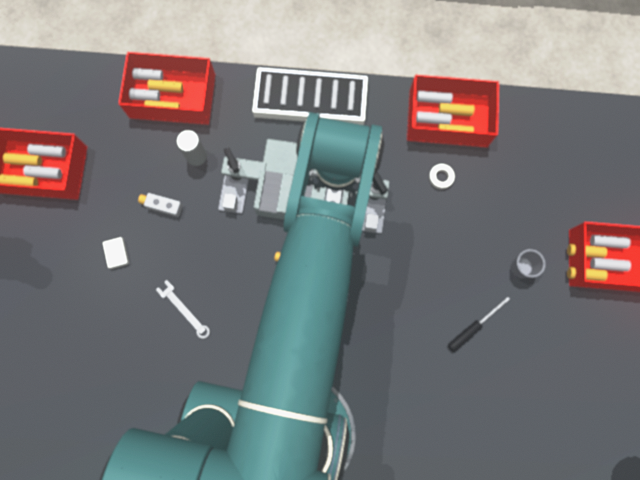

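send_rows --steps '[0.8, -1.5, 0.5, 0, 0, 0, -0.14, 0.8, -1.5, 0.7, 0, 0, 0, -0.145, 0.8, -1.5, 0.7, 0, 0, 0, -0.145, 0.8, -1.5, 0.7, 0, 0, 0, -0.145, 0.8, -1.5, 0.7, 0, 0, 0, -0.145, 0.8, -1.5, 0.7, 0, 0, 0, -0.145, 0.8, -1.5, 0.7, 0, 0, 0, -0.145, 0.8, -1.5, 0.7, 0, 0, 0, -0.145, 0.8, -1.5, 0.7, 0, 0, 0, -0.145, 0.8, -1.2, 0.7, 0, 0, 0, -0.145, 0.8, 0, 0.4, 0, 0, 0, -0.145, 0.8, 0, 0, 0, 0, 0, -0.145]'

```text
clock: 45.25
position: [0.4228, 0.0286, 0.1513]
ee_rot: [0.785, 0.619, -0.0, -0.0]
contact_force: [0.2, 0.2, 0.4]
finger_gap: 0.797
```

Run:
```python
from st import *
s,p,y=st(.42,.028,-.024,-.2296)
f=grab_frame("wrist"); cv2.imwrite("pics/w33.png",f["image"][:,:,::-1])
```

```text
t 45.25 p [0.4228 0.0286 0.1513] yaw_y -0.2354 tilt [-0.001  0.   ] F [0.2 0.2 0.4] M [-0.   -0.06 -0.05] gap 0.797 j6 0.243
go cm [ -0.28  -0.06 -17.53] dyaw 0.006
```

View pics/w33.png

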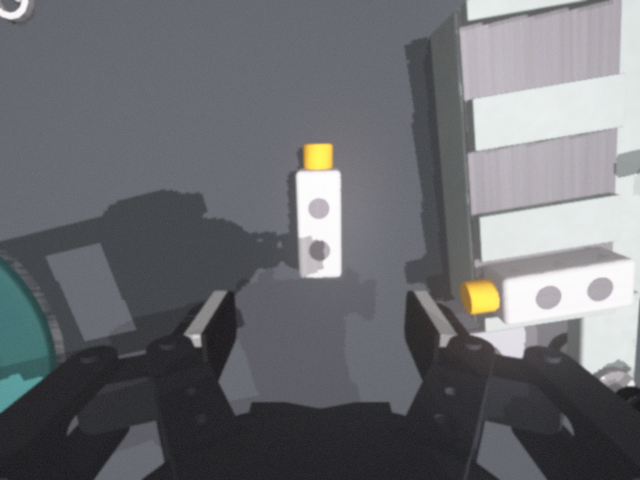

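Run:
```python
from st import *
from fit0 import fit
s,p,y=st()
f=grab_frame("wrist")
VL=[(.045,.018,.036),(.045,-.018,.036),(-.045,-.018,.036),(-.045,.018,.036)]
p,r=fit(f,VL,np.array([(296,171),(340,171),(341.5,275.5),(300,276)],float),[.42,.028,1.34]); print(p,r.round(1).tolist())
```

```text
t 45.3 p [0.4229 0.0284 0.1512] yaw_y -0.2452 tilt [-0.001  0.   ] F [-0.3  0.3  0.2] M [ 0.02 -0.04 -0.03] gap 0.799 j6 0.252
[0.42332115 0.02647571 1.34870065] [[-1.1, -1.4], [1.3, -2.4], [0.6, 2.1], [-0.8, 2.5]]
```

send_rows --steps '[0.75, -0.15, -0.1, -4, 0, 0, 0.015, 0.75, 0, 0, -5, 0, 0, 0, 0.75, 0, 0, -4, 0, 0, 0, 0.75, 0, 0, -2.5, 0, 0, 0, 0.75, 0, 0, -1.5, 0, 0, 0, 0.75, 0, 0, -0.4, 0, 0, 0, 0.75, 0, 0, 0, 0, 0, 0]'

```text
clock: 46.05
position: [0.4215, 0.0271, -0.0223]
ee_rot: [0.778, 0.628, -0.001, -0.0]
contact_force: [-0.7, -0.1, -0.4]
finger_gap: 0.751
```

Run:
```python
from st import *
s,p,y=st(.4215,.0275,-.0235,-.226)
f=grab_frame("wrist"); crop(f,120,180,520,480,2,"w34")
```

```text
t 46.05 p [ 0.4215  0.0271 -0.0223] yaw_y -0.2125 tilt [-0.001 -0.   ] F [-0.7 -0.1 -0.4] M [ 0.03 -0.02 -0.01] gap 0.751 j6 0.216
go cm [-0.    0.04 -0.12] dyaw -0.013
```

View pics/w34.png

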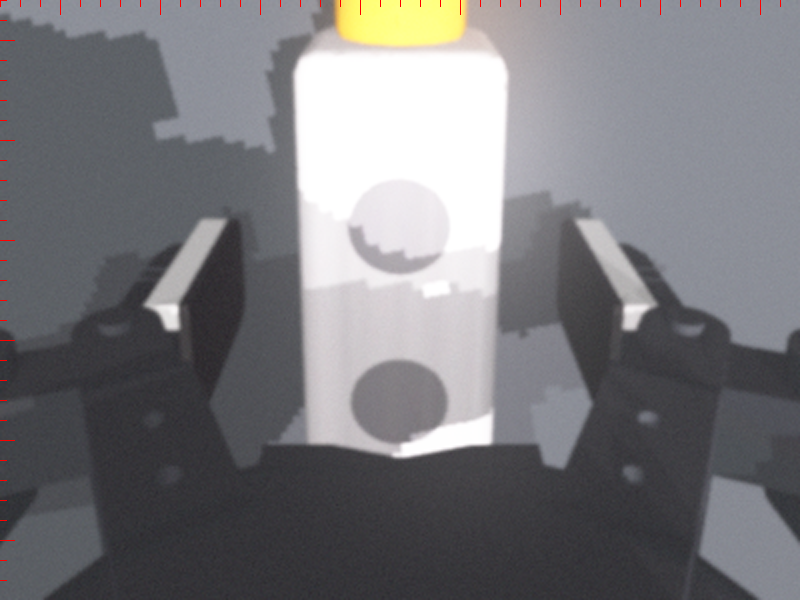

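send_rows --steps '[0, 0, 0, -0.1, 0, 0, 0, 0, 0, 0, 0, 0, 0, 0, 0, 0, 0, 0, 0, 0, 0, 0, 0, 0, 0, 0, 0, 0, 0, 0, 0, 0, 0, 0, 0, 0, 0, 0, 0, 0, 0, 0]' --force 90

```text
clock: 46.7
position: [0.4225, 0.0272, -0.0218]
ee_rot: [0.779, 0.627, 0.001, 0.0]
contact_force: [-2.1, -0.5, 6.3]
finger_gap: 0.404
```

Run:
```python
from st import *
s,p,y=st(.5838,.035,.13,1.504)
```

```text
t 46.7 p [ 0.4225  0.0272 -0.0218] yaw_y -0.2146 tilt [ 0.002 -0.   ] F [-2.1 -0.5  6.3] M [-0.01  0.42 -0.  ] gap 0.404 j6 0.219
go cm [16.13  0.78 15.18] dyaw -1.423
```

send_rows --steps '[0, 0, 0, 1, 0, 0, 0, 0, 0, 0, 3, 0, 0, 0.14, 0, 0, 0, 4.5, 0, 0, 0.145, 0, 1, 0, 4.5, 0, 0, 0.145, 0, 1.5, 0.1, 0, 0, 0, 0.145, 0, 1.5, 0.1, 0, 0, 0, 0.145, 0, 1.5, 0.1, 0, 0, 0, 0.145, 0, 1.5, 0.1, 0, 0, 0, 0.145, 0, 1.5, 0.1, 0, 0, 0, 0.145, 0, 1.5, 0.1, 0, 0, 0, 0.145, 0, 1.5, 0.1, 0, 0, 0, 0.145, 0, 1.5, 0.1, 0, 0, 0, 0.145]'

```text
clock: 47.9
position: [0.5522, 0.0353, 0.1074]
ee_rot: [0.095, 0.996, -0.0, -0.0]
contact_force: [0.1, -0.2, -3.8]
finger_gap: 0.407
```

Run:
```python
from st import *
s,p,y=st(.586,.036,.08,1.504)
```

```text
t 47.9 p [0.5522 0.0353 0.1074] yaw_y 1.3812 tilt [-0. -0.] F [ 0.1 -0.2 -3.8] M [ 0.   -0.03 -0.05] gap 0.407 j6 -1.364
go cm [ 3.38  0.07 -2.74] dyaw 0.123
```

send_rows --steps '[0, 1.5, 0.1, 0, 0, 0, 0.06, 0, 1.2, 0, 0, 0, 0, 0.06, 0, 0.6, 0, -1.5, 0, 0, 0, 0, 0, 0, -1.2, 0, 0, 0, 0, 0, 0, 0, 0, 0, 0, 0, 0, 0, 0, 0, 0, 0]'

```text
clock: 48.5
position: [0.5841, 0.0362, 0.0795]
ee_rot: [0.038, 0.999, -0.0, -0.001]
contact_force: [0.6, -0.2, -4.1]
finger_gap: 0.403
```

Run:
```python
from st import *
s,p,y=st(.586,.036,.04,1.504)
f=grab_frame("wrist"); crop(f,160,130,560,400,2,"w35")
```

```text
t 48.5 p [0.5841 0.0362 0.0795] yaw_y 1.4942 tilt [-0.001 -0.   ] F [ 0.6 -0.2 -4.1] M [-0.04 -0.03 -0.03] gap 0.403 j6 -1.476
go cm [ 0.19 -0.02 -3.95] dyaw 0.01
```

View pics/w35.png

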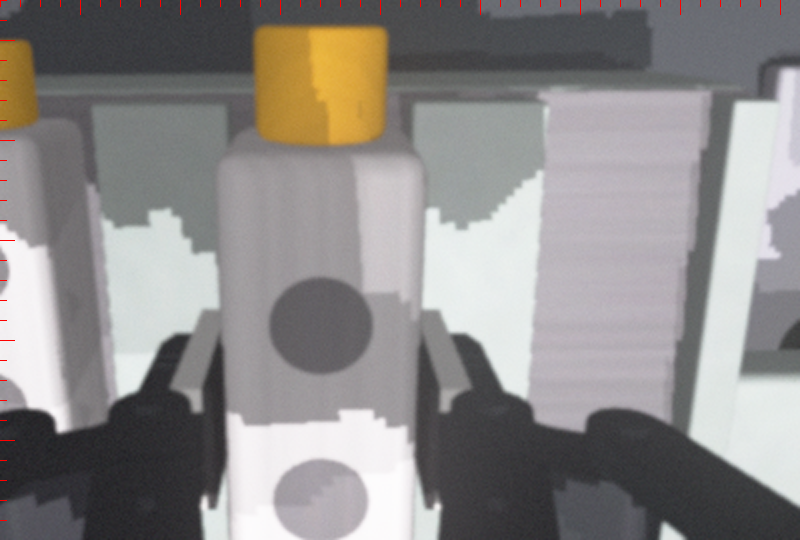

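send_rows --steps '[0, 0.1, 0, -2, 0, 0, 0.01, 0, 0, 0, -1.3, 0, 0, 0, 0, 0, 0, -0.5, 0, 0, 0, 0, 0, 0, -0.2, 0, 0, 0, 0, 0, 0, -0.1, 0, 0, 0, 0, 0, 0, 0, 0, 0, 0]'

```text
clock: 49.15
position: [0.5861, 0.0362, 0.0396]
ee_rot: [0.033, 0.999, 0.0, 0.0]
contact_force: [-1.0, 0.1, -4.3]
finger_gap: 0.399
```

Run:
```python
from st import *
s,p,y=st(.586,.036,.0392,1.504)
f=grab_frame("wrist"); crop(f,160,130,560,400,2,"w36")
```

```text
t 49.15 p [0.5861 0.0362 0.0396] yaw_y 1.5049 tilt [ 0.001 -0.   ] F [-1.   0.1 -4.3] M [-0.06 -0.01 -0.02] gap 0.399 j6 -1.487
go cm [-0.01 -0.02 -0.04] dyaw -0.001
```

View pics/w36.png

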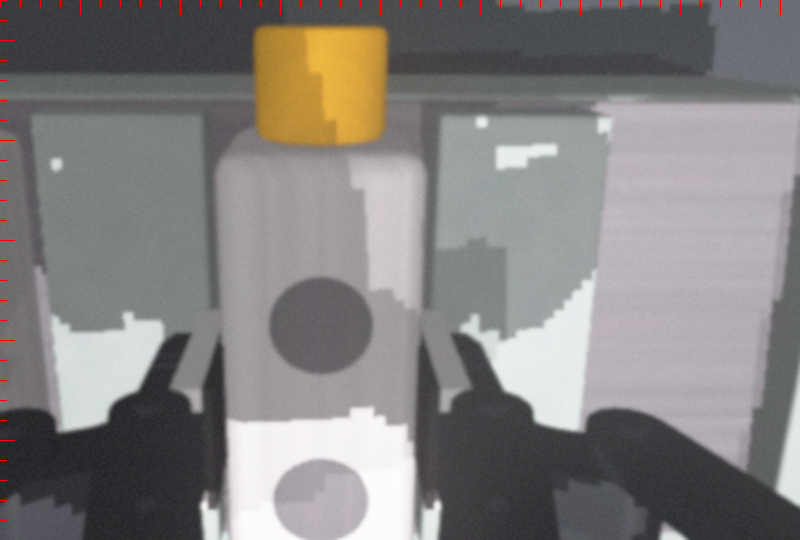

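Centred. Lower the last 2 mm, release, retreat.

send_rows --steps '[0, 0, 0, -0.15, 0, 0, 0, 0, 0, 0, -0.05, 0, 0, 0]'

```text
clock: 49.4
position: [0.5864, 0.0362, 0.0383]
ee_rot: [0.033, 0.999, 0.0, 0.001]
contact_force: [-4.7, 0.3, 9.0]
finger_gap: 0.404
```

send_rows --steps '[0.55, 0, 0, 0, 0, 0, 0, 0.55, 0, 0, 0, 0, 0, 0, 0.55, 0, 0, 0, 0, 0, 0, 0.55, 0, 0, 1.5, 0, 0, 0, 0.55, 0, 0, 3, 0, 0, 0, 0.7, 0, 0, 4, 0, 0, 0, 0.8, -1, 0.5, 3, 0, 0, 0, 0.8, 0, 0, 0, 0, 0, 0]'

```text
clock: 50.2
position: [0.5771, 0.0416, 0.1584]
ee_rot: [0.033, 0.999, 0.0, 0.004]
contact_force: [0.5, 0.6, 0.6]
finger_gap: 0.799
```

Run:
```python
from st import *
s,p,y=st(.542,.396,.15,-.197)
f=grab_frame("wrist"); cv2.imwrite("pics/w37.png",f["image"][:,:,::-1])
f=grab_frame("top"); crop(f,80,150,280,300,4,"t37")
```

```text
t 50.2 p [0.5771 0.0416 0.1584] yaw_y 1.5053 tilt [0.007 0.   ] F [0.5 0.6 0.6] M [ 0.02 -0.   -0.05] gap 0.799 j6 -1.477
go cm [-3.51 35.44 -0.84] dyaw 1.439
```

View pics/w37.png

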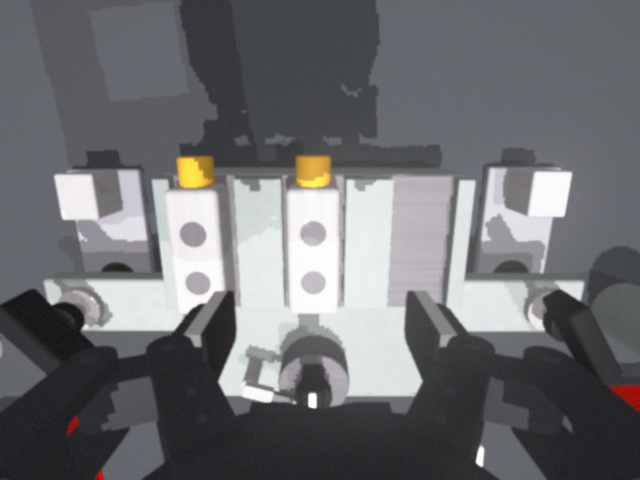

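View pics/t37.png

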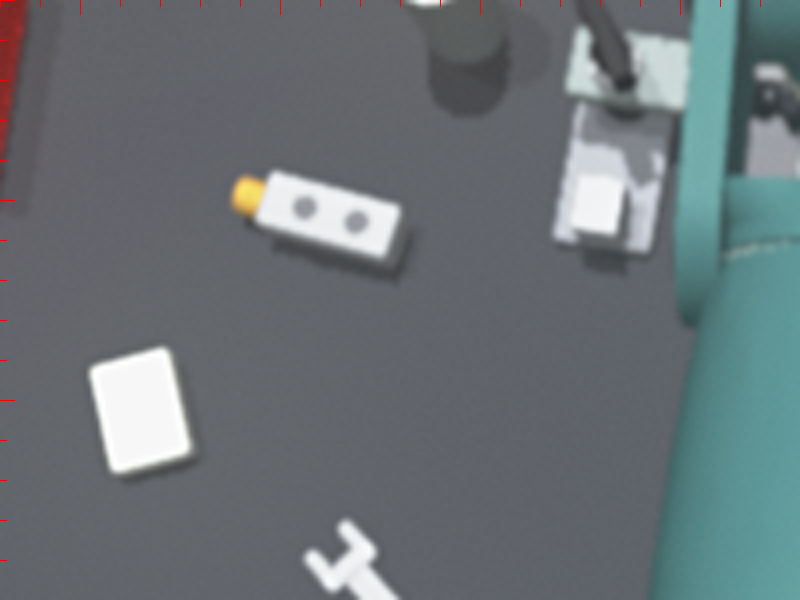

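send_rows --steps '[0.8, -0.3, 2, 0, 0, 0, -0.14, 0.8, -0.3, 3, 0, 0, 0, -0.145, 0.8, -0.3, 3, 0, 0, 0, -0.145, 0.8, -0.3, 3.2, 0, 0, 0, -0.145, 0.8, -0.3, 3.2, 0, 0, 0, -0.145, 0.8, -0.3, 3.2, 0, 0, 0, -0.145, 0.8, -0.3, 3.2, 0, 0, 0, -0.145, 0.8, -0.3, 3.2, 0, 0, 0, -0.145, 0.8, -0.3, 3.2, 0, 0, 0, -0.145, 0.8, -0.3, 3.2, 0, 0, 0, -0.145, 0.8, -0.3, 3, 0, 0, 0, -0.145, 0.8, -0.2, 2, 0, 0, 0, -0.11]'

```text
clock: 51.5
position: [0.5401, 0.3968, 0.1505]
ee_rot: [0.774, 0.633, -0.001, -0.0]
contact_force: [0.1, -0.3, -1.0]
finger_gap: 0.796
```

send_rows --steps '[0.8, 0, 0, 0, 0, 0, 0]'

```text
clock: 51.6
position: [0.54, 0.397, 0.1504]
ee_rot: [0.773, 0.634, -0.001, -0.0]
contact_force: [1.1, -0.3, -0.5]
finger_gap: 0.801
```

Run:
```python
from st import *
s,p,y=st(.543,.396,.15,-.197)
f=grab_frame("wrist"); cv2.imwrite("pics/w38.png",f["image"][:,:,::-1])
```

```text
t 51.6 p [0.54   0.397  0.1504] yaw_y -0.1963 tilt [-0.002 -0.001] F [ 1.1 -0.3 -0.5] M [-0.01 -0.02  0.06] gap 0.801 j6 0.792
go cm [ 0.3  -0.1  -0.04] dyaw -0.001
```

View pics/w38.png

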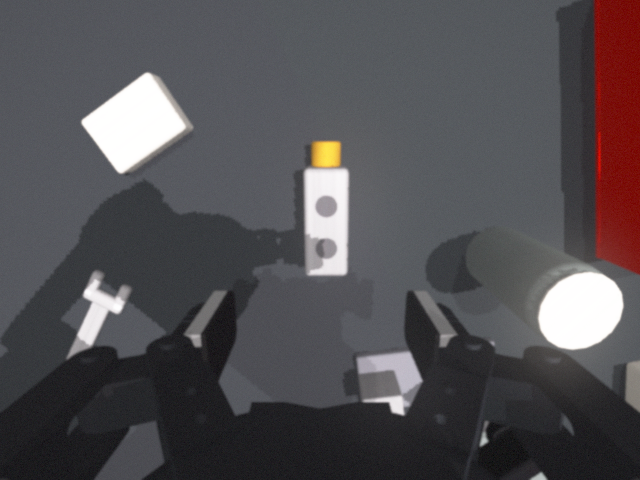

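Run:
```python
from st import *
from fit0 import fit
s,p,y=st()
f=grab_frame("wrist")
VL=[(.045,.018,.036),(.045,-.018,.036),(-.045,-.018,.036),(-.045,.018,.036)]
p,r=fit(f,VL,np.array([(304,168.5),(349,168.5),(348,275.5),(305.5,276)],float),[.543,.396,1.37]); print(p,r.round(1).tolist())
```

```text
t 51.65 p [0.5404 0.3957 0.1506] yaw_y -0.1928 tilt [-0.002 -0.001] F [-1.4  0.  -0.2] M [0.02 0.02 0.06] gap 0.804 j6 0.787
[0.54656937 0.39369829 1.38550827] [[-0.8, -0.8], [0.8, -1.1], [0.3, 1.3], [-0.3, 1.0]]
```

send_rows --steps '[0.75, 0.4, -0.1, -4, 0, 0, 0, 0.75, 0, 0, -5, 0, 0, 0, 0.75, 0, 0, -4, 0, 0, 0, 0.75, 0, 0, -2.5, 0, 0, 0, 0.75, 0, 0, -1.4, 0, 0, 0, 0.75, 0, 0, -0.4, 0, 0, 0, 0.75, 0, 0, 0, 0, 0, 0]'

```text
clock: 52.4
position: [0.5453, 0.394, -0.0203]
ee_rot: [0.773, 0.635, 0.0, 0.0]
contact_force: [0.6, 0.2, -0.0]
finger_gap: 0.75
```

Run:
```python
from st import *
s,p,y=st(.5445,.395,-.0225,-.191)
f=grab_frame("wrist"); crop(f,120,180,520,480,2,"w39")
```

```text
t 52.4 p [ 0.5453  0.394  -0.0203] yaw_y -0.1948 tilt [0. 0.] F [ 0.6  0.2 -0. ] M [ 0.01 -0.02 -0.02] gap 0.75 j6 0.783
go cm [-0.08  0.1  -0.22] dyaw 0.004
```

View pics/w39.png

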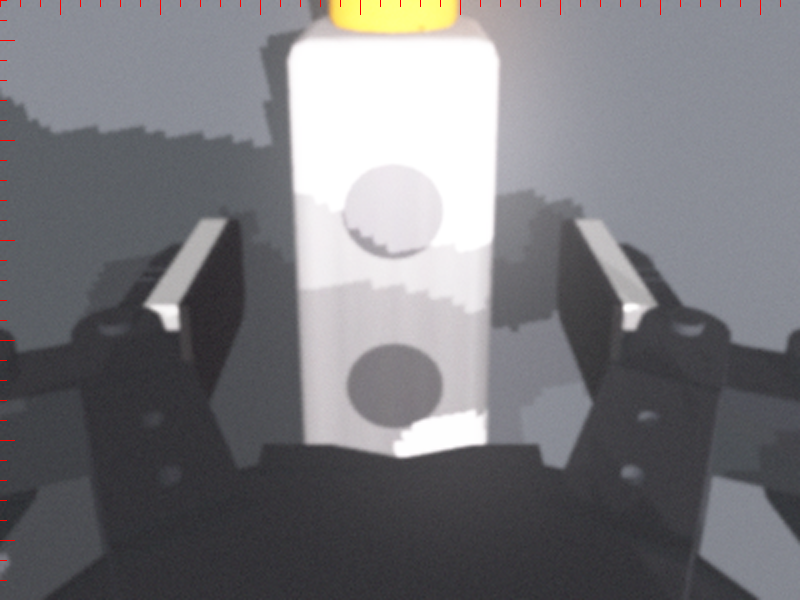

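send_rows --steps '[0.75, -0.1, 0.3, -0.25, 0, 0, 0, 0, 0, 0, 0, 0, 0, 0, 0, 0, 0, 0, 0, 0, 0, 0, 0, 0, 0, 0, 0, 0, 0, 0, 0, 0, 0, 0, 0, 0, 0, 0, 0, 0, 0, 0, 0, 0, 0, 0, 0, 0, 0]' --force 90

```text
clock: 53.15
position: [0.5443, 0.3976, -0.0224]
ee_rot: [0.773, 0.635, 0.001, -0.0]
contact_force: [-1.2, 0.2, 6.8]
finger_gap: 0.403
```

Run:
```python
from st import *
s,p,y=st(.591,.1158,.13,1.504)
```

```text
t 53.15 p [ 0.5443  0.3976 -0.0224] yaw_y -0.1948 tilt [0.001 0.001] F [-1.2  0.2  6.8] M [-0.01  0.3   0.01] gap 0.403 j6 0.788
go cm [  4.67 -28.18  15.24] dyaw -1.443
```

send_rows --steps '[0, 0, 0, 1, 0, 0, 0, 0, 0, 0, 4, 0, 0, 0.1, 0, 0, 0, 4.7, 0, 0, 0.14, 0, 0, -1, 4.7, 0, 0, 0.145, 0, 0.4, -3, 0, 0, 0, 0.145, 0, 0.5, -3, 0, 0, 0, 0.145, 0, 0.5, -3, 0, 0, 0, 0.145, 0, 0.5, -3, 0, 0, 0, 0.145, 0, 0.5, -3, 0, 0, 0, 0.145, 0, 0.5, -3, 0, 0, 0, 0.145, 0, 0.5, -3, 0, 0, 0, 0.145, 0, 0.5, -3, 0, 0, 0, 0.145]'

```text
clock: 54.35
position: [0.5826, 0.1459, 0.1208]
ee_rot: [0.107, 0.994, -0.0, -0.0]
contact_force: [0.2, -0.0, -4.9]
finger_gap: 0.405
```

Run:
```python
from st import *
s,p,y=st(.5915,.116,.08,1.504)
```

```text
t 54.35 p [0.5826 0.1459 0.1208] yaw_y 1.3561 tilt [-0. -0.] F [ 0.2 -0.  -4.9] M [-0.01 -0.07 -0.02] gap 0.405 j6 -1.153
go cm [ 0.89 -2.99 -4.08] dyaw 0.148
```

send_rows --steps '[0, 0.4, -1.5, 0, 0, 0, 0.075, 0, 0.4, -1.2, 0, 0, 0, 0.07, 0, 0, -0.2, -2, 0, 0, 0, 0, 0, 0, -1.8, 0, 0, 0, 0, 0, 0, -0.2, 0, 0, 0, 0, 0, 0, 0, 0, 0, 0]'

```text
clock: 54.95
position: [0.5906, 0.1182, 0.0807]
ee_rot: [0.038, 0.999, -0.0, -0.0]
contact_force: [-0.3, -0.6, -4.7]
finger_gap: 0.402
```

Run:
```python
from st import *
s,p,y=st(.5915,.116,.04,1.504)
f=grab_frame("wrist"); crop(f,120,130,520,400,2,"w40")
```

```text
t 54.95 p [0.5906 0.1182 0.0807] yaw_y 1.4951 tilt [-0.001 -0.   ] F [-0.3 -0.6 -4.7] M [ 0.04 -0.08 -0.02] gap 0.402 j6 -1.34
go cm [ 0.09 -0.22 -4.07] dyaw 0.009
```

View pics/w40.png

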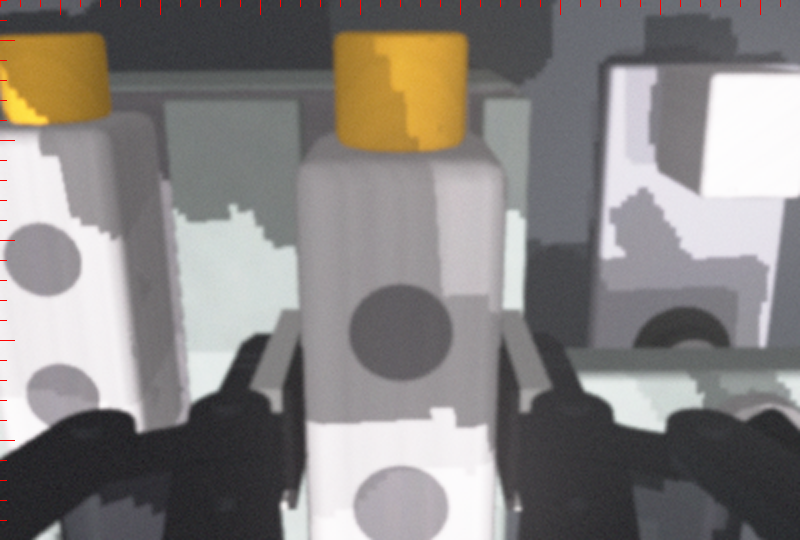

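send_rows --steps '[0, 0.1, -0.22, -1.8, 0, 0, 0.008, 0, 0, 0, -1.3, 0, 0, 0, 0, 0, 0, -0.5, 0, 0, 0, 0, 0, 0, -0.2, 0, 0, 0, 0, 0, 0, 0, 0, 0, 0]'

```text
clock: 55.5
position: [0.592, 0.1161, 0.0429]
ee_rot: [0.034, 0.999, 0.0, 0.0]
contact_force: [-0.8, -0.5, -5.2]
finger_gap: 0.398
```

Run:
```python
from st import *
s,p,y=st(.5915,.116,.0386,1.504)
f=grab_frame("wrist"); crop(f,120,130,520,400,2,"w41")
```

```text
t 55.5 p [0.592  0.1161 0.0429] yaw_y 1.503 tilt [0. 0.] F [-0.8 -0.5 -5.2] M [-0.03  0.    0.  ] gap 0.398 j6 -1.352
go cm [-0.05 -0.01 -0.43] dyaw 0.001
```

View pics/w41.png

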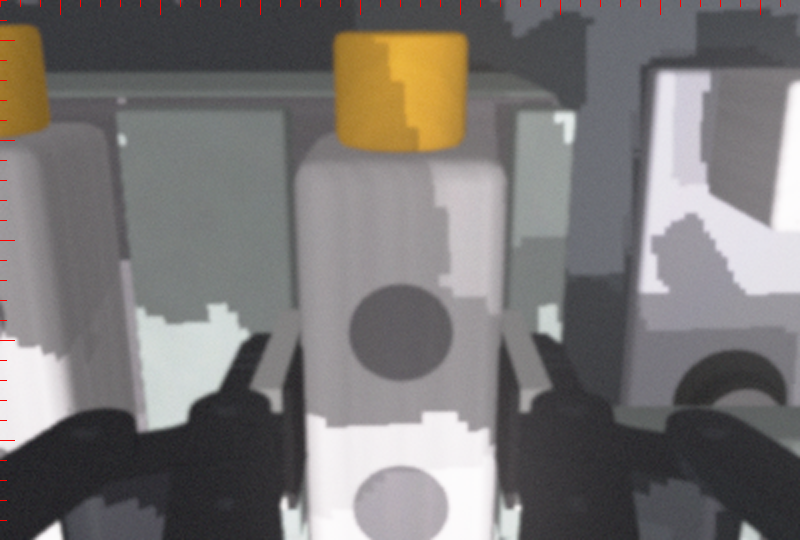

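send_rows --steps '[0, 0, 0, -0.3, 0, 0, 0, 0, 0, 0, -0.15, 0, 0, 0, 0, 0, 0, -0.05, 0, 0, 0]'

```text
clock: 55.85
position: [0.5921, 0.1161, 0.0384]
ee_rot: [0.034, 0.999, 0.0, 0.0]
contact_force: [-4.3, -1.2, 6.2]
finger_gap: 0.405
```

send_rows --steps '[0.55, 0, 0, 0, 0, 0, 0, 0.55, 0, 0, 0, 0, 0, 0, 0.55, 0, 0, 0, 0, 0, 0, 0.55, 0, 0, 1.5, 0, 0, 0, 0.55, 0, 0, 3, 0, 0, 0, 0.7, 0, 0, 4, 0, 0, 0, 0.8, -1.5, -1, 3, 0, 0, 0, 0.8, -1.5, -1, 0, 0, 0, 0, 0.8, 0, 0, 0, 0, 0, 0]'

```text
clock: 56.75
position: [0.5614, 0.0954, 0.1551]
ee_rot: [0.034, 0.999, 0.0, 0.001]
contact_force: [-1.0, 0.3, -0.8]
finger_gap: 0.8
```

Run:
```python
from st import *
s,p,y=st(.6934,.029,.07,1.504)
f=grab_frame("wrist"); cv2.imwrite("pics/w42.png",f["image"][:,:,::-1])
```

```text
t 56.75 p [0.5614 0.0954 0.1551] yaw_y 1.5025 tilt [0.003 0.   ] F [-1.   0.3 -0.8] M [-0.02  0.04  0.01] gap 0.8 j6 -1.379
go cm [13.2  -6.64 -8.51] dyaw 0.002
```

View pics/w42.png

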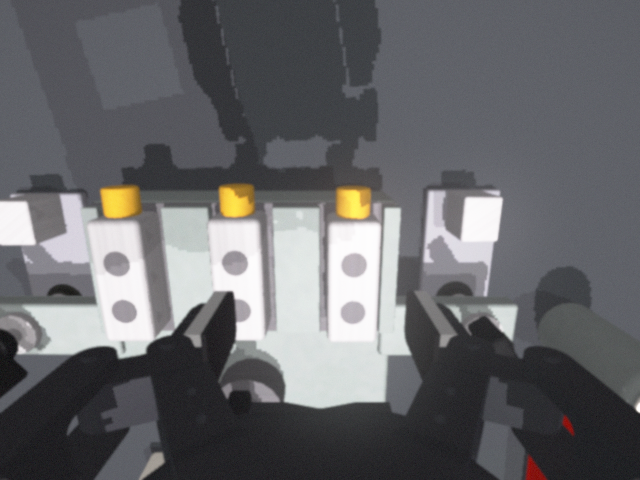

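send_rows --steps '[0.8, 2, -1, 0, 0, 0, 0, 0.8, 3, -1.5, 0, 0, 0, 0, 0.8, 3, -1.5, 0, 0, 0, 0, 0.8, 3, -1.5, 0, 0, 0, 0, 0.8, 2.2, -1.1, 0, 0, 0, 0, 0.8, 0, 0, 0, 0, 0, 0, 0.8, 0, 0, 0, 0, 0, 0]'

```text
clock: 57.5
position: [0.694, 0.0301, 0.1516]
ee_rot: [0.034, 0.999, 0.0, -0.001]
contact_force: [0.6, -0.2, 0.6]
finger_gap: 0.795
```

Run:
```python
from st import *
s,p,y=st(.6935,.029,.068,1.504)
f=grab_frame("wrist"); cv2.imwrite("pics/w43.png",f["image"][:,:,::-1])
```

```text
t 57.5 p [0.694  0.0301 0.1516] yaw_y 1.5026 tilt [-0.002  0.   ] F [ 0.6 -0.2  0.6] M [-0.03  0.02  0.01] gap 0.795 j6 -1.496
go cm [-0.05 -0.11 -8.36] dyaw 0.001
```

View pics/w43.png

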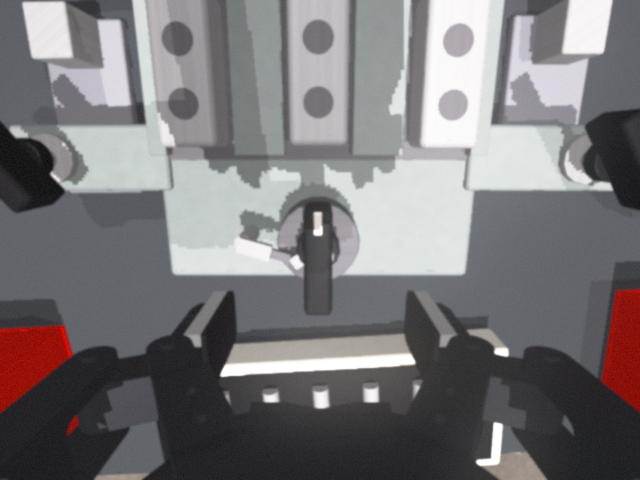

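send_rows --steps '[0.8, 0, -0.1, -2, 0, 0, 0, 0.8, 0, 0, -2.5, 0, 0, 0, 0.8, 0, 0, -2, 0, 0, 0, 0.8, 0, 0, -1.2, 0, 0, 0, 0.8, 0, 0, -0.6, 0, 0, 0, 0.8, 0, 0, 0, 0, 0, 0]'

```text
clock: 58.15
position: [0.6936, 0.0293, 0.0695]
ee_rot: [0.034, 0.999, -0.0, -0.0]
contact_force: [-0.2, -0.9, 0.4]
finger_gap: 0.798
```

Run:
```python
from st import *
s,p,y=st(.6935,.029,.068,1.504)
f=grab_frame("wrist"); crop(f,120,180,520,480,2,"w44")
```

```text
t 58.15 p [0.6936 0.0293 0.0695] yaw_y 1.5033 tilt [-0. -0.] F [-0.2 -0.9  0.4] M [ 0.03 -0.03  0.  ] gap 0.798 j6 -1.498
go cm [-0.01 -0.03 -0.15] dyaw 0.001
```

View pics/w44.png

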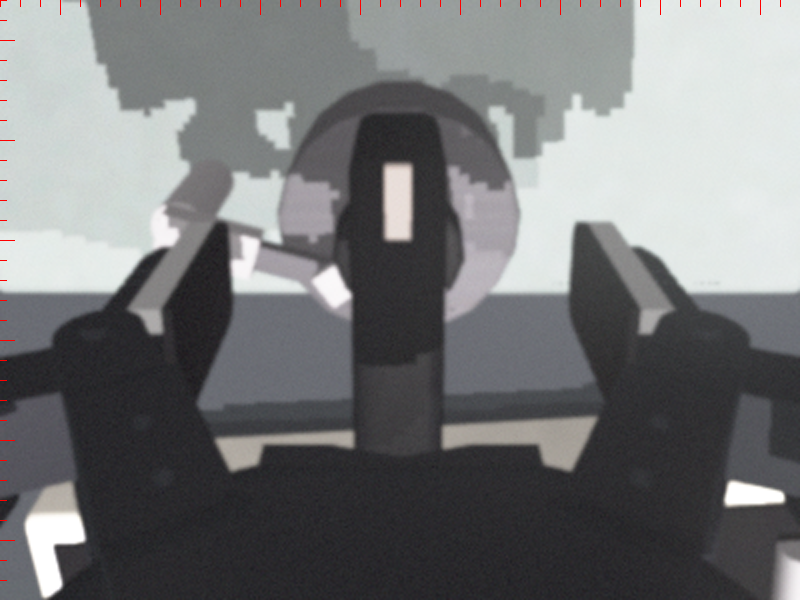

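send_rows --steps '[0, 0, 0, 0, 0, 0, 0, 0, 0, 0, 0, 0, 0, 0, 0, 0, 0, 0, 0, 0, 0, 0, 0, 0, 0, 0, 0, 0, 0, 0, 0, 0, 0, 0, 0, 0, 0, 0, 0, 0, 0, 0]' --force 60

```text
clock: 58.8
position: [0.694, 0.0288, 0.0701]
ee_rot: [0.034, 0.999, -0.0, 0.0]
contact_force: [-1.7, -2.6, 5.8]
finger_gap: 0.178
```

Run:
```python
from st import *
s,p,y=st()
```

```text
t 58.8 p [0.694  0.0288 0.0701] yaw_y 1.5029 tilt [ 0.001 -0.   ] F [-1.7 -2.6  5.8] M [-0.32  0.3   0.04] gap 0.178 j6 -1.498
```

send_rows --steps '[0, 0, 0, 0, 0, 0, -0.12, 0, 0, 0, 0, 0, 0, -0.12, 0, 0, 0, 0, 0, 0, -0.12, 0, 0, 0, 0, 0, 0, -0.12, 0, 0, 0, 0, 0, 0, -0.12, 0, 0, 0, 0, 0, 0, -0.12, 0, 0, 0, 0, 0, 0, -0.12, 0, 0, 0, 0, 0, 0, -0.12, 0, 0, 0, 0, 0, 0, -0.12, 0, 0, 0, 0, 0, 0, -0.08, 0, 0, 0, 0, 0, 0, 0]'

```text
clock: 59.9
position: [0.6938, 0.0285, 0.0701]
ee_rot: [0.577, 0.816, -0.0, 0.0]
contact_force: [-5.0, -4.4, 5.9]
finger_gap: 0.176
```

Run:
```python
from st import *
s,p,y=st()
```

```text
t 59.9 p [0.6938 0.0285 0.0701] yaw_y 0.3395 tilt [-0.    -0.001] F [-5.  -4.4  5.9] M [-0.64  0.76 -0.06] gap 0.176 j6 -0.335
```

send_rows --steps '[0.8, 0, 0, 0, 0, 0, 0, 0.8, 0, 0, 0, 0, 0, 0, 0.8, 0, 0, 0, 0, 0, 0, 0.8, 0, 0, 0, 0, 0, 0, 0.8, 0, 0, 3, 0, 0, 0, 0.8, 0, 0, 5, 0, 0, 0, 0.8, 0, 0, 4, 0, 0, 0, 0.8, 0, 0, 0, 0, 0, 0]'

```text
clock: 60.7
position: [0.6958, 0.0291, 0.1967]
ee_rot: [0.576, 0.817, 0.003, 0.004]
contact_force: [-0.5, 0.8, 0.9]
finger_gap: 0.799
```

Run:
```python
from st import *
s,p,y=st()
f=grab_frame("wrist"); cv2.imwrite("pics/w45.png",f["image"][:,:,::-1])
```

```text
t 60.7 p [0.6958 0.0291 0.1967] yaw_y 0.3432 tilt [0.009 0.   ] F [-0.5  0.8  0.9] M [-0.04 -0.01  0.04] gap 0.799 j6 -0.338
```

View pics/w45.png

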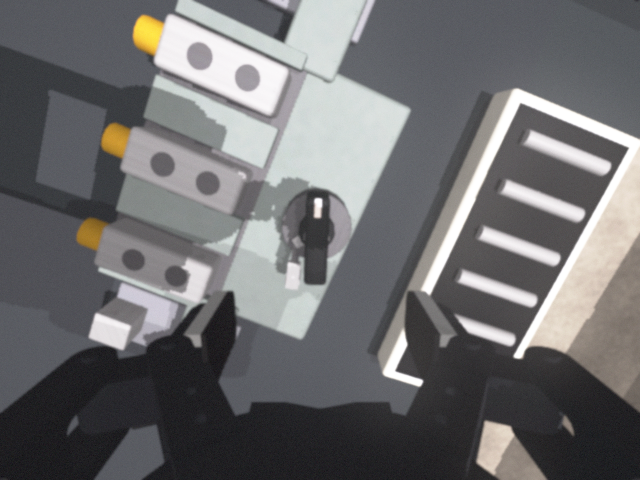

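send_rows --steps '[0.8, -2, 0, 3, 0, 0, 0, 0.8, -3, 2, 0, 0, 0, 0, 0.8, -3, 4, 0, 0, 0, 0, 0.8, -3, 4, 0, 0, 0, 0, 0.8, -3, 4, 0, 0, 0, 0, 0.8, -3, 4, 0, 0, 0, 0, 0.8, -3, 4, 0, 0, 0, 0, 0.8, -3, 4, 0, 0, 0, 0, 0.8, -3, 4, 0, 0, 0, 0, 0.8, -3, 4, 0, 0, 0, 0, 0.8, -3, 4, 0, 0, 0, 0, 0.8, -2, 4, 0, 0, 0, 0]'

```text
clock: 61.95
position: [0.3516, 0.4503, 0.2186]
ee_rot: [0.576, 0.818, -0.0, -0.0]
contact_force: [1.1, 0.2, 0.4]
finger_gap: 0.802
```

Run:
```python
from st import *
from ov import *
s,p,y=st()
f=grab_frame("top"); cv2.imwrite("pics/t46.png",f["image"][:,:,::-1])
crop(f,210,125,410,275,4,"t47")
fs=grab_frame("scene"); cv2.imwrite("pics/s46.png",fs["image"][:,:,::-1])
crop(fs,240,230,410,350,4.5,"s47")
```

```text
t 61.95 p [0.3516 0.4503 0.2186] yaw_y 0.3438 tilt [-0.001 -0.001] F [1.1 0.2 0.4] M [ 0.04 -0.02 -0.  ] gap 0.802 j6 0.519
```

View pics/t46.png

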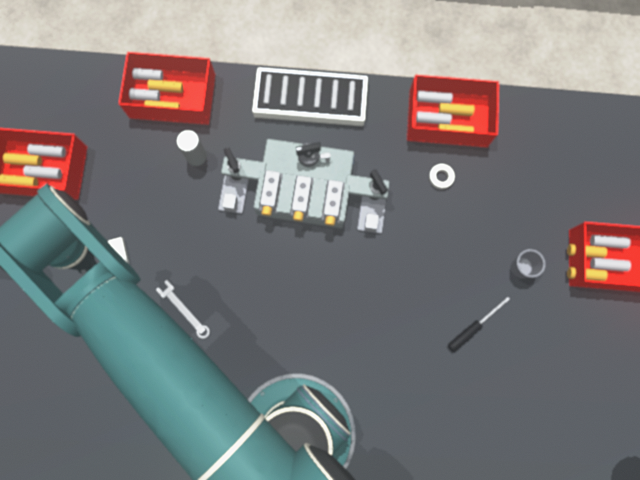

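View pics/t47.png

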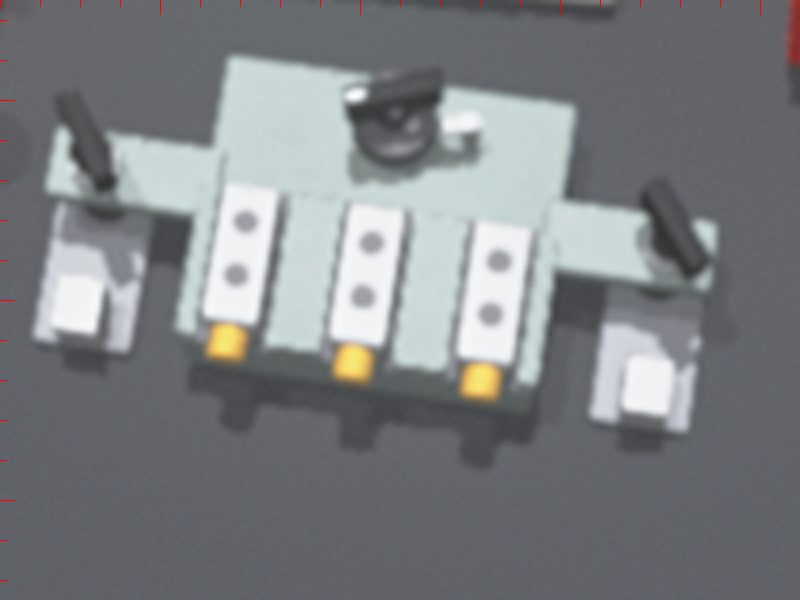

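View pics/s47.png

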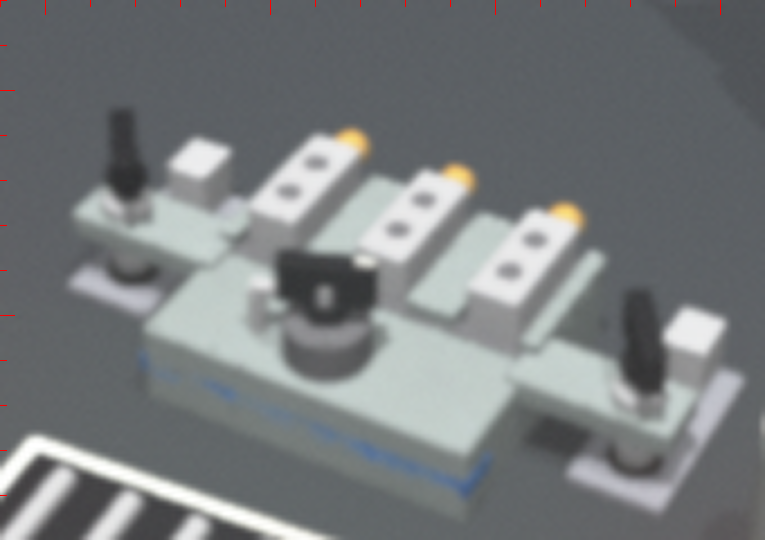

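Run:
```python
from st import *
from fit0 import fit,px,T
f=grab_frame("top"); o=(210,125)
ZL=.097
VL=[(.045,.018,ZL),(.045,-.018,ZL),(-.045,-.018,ZL),(-.045,.018,ZL)]
S=np.array([.607,.034,-.067])
def loc(p):
    c,s=np.cos(S[2]),np.sin(S[2]); d=p[:2]-S[:2]
    return np.array([c*d[0]+s*d[1]+.025,-s*d[0]+c*d[1],p[2]-S[2]]).round(4)
for n,c in (("L",[(223,181),(281,189),(263,328),(202,318)]),("M",[(347,202),(408,208),(390,349),(328,338)]),("R",[(474,222),(533,229),(516,366),(457,357)])):
    p,r=fit(f,VL,px(c,o),[.59,.03,-.06]);print(n,p.round(4),loc(p),r.round(1).tolist())
def m(L): return [(.031,.008,L),(.031,-.008,L),(-.031,-.008,L),(-.031,.008,L)]
p,r=fit(f,m(.136),px([(437,68),(442,90),(348,110),(345,85)],o),[.69,.03,-1.2]);print("mag",p,S[2]-p[2],r.round(1).tolist())
# shoes: block top corners + plate rear corners
BL=[(.018,.015,.05),(.018,-.015,.05),(-.018,-.015,.05),(-.018,.015,.05),(-.018,.032,.01),(-.018,-.032,.01)]
for n,c,foot in (("sL",[(57,275),(103,282),(97,338),(52,330),(35,341),(130,352)],(.6511,.2173)),("sR",[(626,353),(674,361),(668,421),(621,412),(590,416),(688,431)],(.6262,-.152))):
    p,r=fit(f,BL,px(c,o),[.56,.1,-.06]);pad=T(p,[(.085,0,.01)])[0];print(n,p.round(4),"pad",pad.round(4),"err",(pad[:2]-foot).round(4),r.round(1).tolist())
```

```text
L [ 0.5894  0.1146 -0.0403] [0.0021 0.0792 0.0267] [[0.2, 0.1], [-0.1, -0.1], [-0.5, -0.4], [0.3, 0.4]]
M [ 0.583   0.0352 -0.0417] [ 0.001  -0.0004  0.0253] [[0.5, -0.1], [-0.4, 0.1], [-0.6, -0.5], [0.5, 0.5]]
R [ 0.5774 -0.0442 -0.0437] [ 0.0007 -0.08    0.0233] [[0.3, -0.4], [-0.1, -0.3], [-0.2, 0.1], [0.1, 0.6]]
mag [ 0.69116863  0.0288686  -1.28063943] 1.213639429249863 [[0.7, -0.4], [0.8, 0.1], [-0.5, 0.0], [-1.0, 0.2]]
sL [ 0.5596  0.2211 -0.0265] pad [0.6446 0.2189 0.01  ] err [-0.0065  0.0016] [[0.3, 0.3], [0.4, -0.2], [-0.1, -0.7], [-0.4, 0.0], [-0.3, 0.4], [0.1, 0.3]]
sR [ 0.5381 -0.1463 -0.0584] pad [ 0.623  -0.1512  0.01  ] err [-0.0032  0.0008] [[0.4, 0.5], [0.1, 0.1], [-0.1, -1.2], [-0.1, -0.6], [-0.1, 0.8], [-0.3, 0.5]]
```

Run:
```python
from plant import *
print(hand_in())
```

```text
the job is handed in; nothing more can be done
None
```

The job is done and handed in at about 62 s on the clock. `hand_in()` reports no verdict, so the figures below are my own last checks.

- **Feet:** Both shoes are on the bench under the feet, with the marks about 7 mm (left) and 3 mm (right) from the screw axes. I turned the screws to about 5.68 rad (left) and 5.62 rad (right), which works out to roughly 1.5 mm of sole compression, or 7–8 N. I could not measure the sole force directly; it is worked out from the turn and the given geometry. In the last scene picture both soles appear to stand on the plates.
- **Valve bodies:** All three were there, one in each groove. The last top view puts their bar centres within about 2 mm along and 1 mm across of the groove centres, about 0.025 rad off the fixture's direction. Contact on setting down showed each on its groove floor.
- **Magnet knob:** The last top view puts it at about 1.21 rad, so it has clicked over.
- **Bystanders:** None looks moved in the last top view, except that the arm half covers the flange there; I did not measure them.

Some readings disagreed:
- **Fingertips:** They sit about 35–45 mm behind the reported TCP. My first try at a shoe closed on air, so I lowered all later grips to match.
- **Cameras:** The wrist and top cameras differed by about 3–5 mm in x. I used in-between values, or centred the part directly in the wrist view.

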